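Change the calibration gas cylinders in the bench rack

TASK

Change the small gas cylinders in the bench rack: take the empty one (red band and red cap) out from under its U-bolt and stand it upright in the red tray, and stand every full cylinder upright in a rack pocket of its own with its hose outlet pointing at the red mark on the bar behind it, clamped by a U-bolt passed round its body, both legs through the pair of holes in the bar and pushed fully home. Stow a U-bolt that is left over in the holes of the pocket that stays empty, also fully home; do not knock any cylinder over, and leave the other things on the bench where they are.

Things in the scene. Friction and masses are not known exactly. Their poses are not given: they have to be found in the camera images.
- spent_mid (a point): the EMPTY gas cylinder (broad red band, red cap), same shape as the full ones (see full_0); starts in the rack's middle pocket, outlet about at the mark, held by ubolt_0. This point: on its axis 55 mm above its foot (half-way up); z up its axis, x the way its outlet points
- spent_outlet (a point): tip of the empty cylinder's hose outlet
- full_0_mid (a point): full gas cylinder, blue shoulder (2 or 3 present, alike), upright, 0.28 kg: body 40 mm dia., shoulder 56 to 71 mm up, neck 16 mm; brass valve block 78 to 104 mm up, 18 mm wide between flat cheeks (own y), 22 mm long (own x); black cap 16 mm dia. to 110. Point: on its axis 55 mm above its foot; z up, x the way the outlet points
- full_0_outlet (a point): tip of full_0's brass hose outlet, a barbed spout 8 to 11 mm thick that sticks out of the valve block along own +x, 92 mm above the foot; tip 40 mm from the axis
- ubolt_0_grip (a point): U-bolt of 8 mm steel bar, 70 g, starts home round the empty. Yellow tab on the outside of the bend, 8 thick (own y) x 30 (x) x 28 mm high; point: tab centre, 14 mm above tab foot, 7 mm above the legs' plane. x: from tab along the legs. Legs 60 mm apart; bend centre (30 mm radius) 46 mm ahead, collar front faces (14 mm dia.) 73, round tips 109 mm ahead
- full_1_mid (a point): full cylinder just like full_0; this point and the axes as there
- full_1_outlet (a point): tip of the hose outlet of full_1
- full_2_mid (a point): full cylinder just like full_0; this point and the axes as there
- full_2_outlet (a point): tip of the hose outlet of full_2
- ubolt_1_grip (a point): U-bolt just like ubolt_0, point and axes too; at the start it lies flat on the bench on its collars and tab foot, tab upright, this point 14 mm above the bench
- ubolt_2_grip (a point): U-bolt just like ubolt_0, point and axes too; at the start it lies flat on the bench on its collars and tab foot, tab upright, this point 14 mm above the bench
- pocket_0 (a point): rack fixed on the bench: foot plate 290 x 98 mm, 14 mm thick, three round pockets 44 mm dia., 9 mm deep, 90 mm apart in a row (own y); behind them (+x) an aluminium clamp bar along the rack, 30 mm thick, front face 27 mm behind the pocket centres, 30 to 66 mm above the bench. Point: centre of an end pocket's floor, 5 mm above the bench; x from the open front to the bar, z up
- pocket_1 (a point): floor centre of the rack's middle pocket, axes as pocket_0. For each pocket two level round holes (10.6 mm dia.) pass through the bar, 30 mm to either side (own y), centres 48 mm above the bench.
- clamp_0 (a point): where the tab centre of a U-bolt home round the cylinder of pocket_0 comes to lie (its collars meet the bar's front): 46 mm in front (-x) of the pocket centre, 55 mm above the bench; let go, the tab sags by up to 10 mm and may swing 8 mm sideways; axes as pocket_0
- clamp_1 (a point): where the tab centre of a U-bolt home round the cylinder of pocket_1 comes to lie (its collars meet the bar's front): 46 mm in front (-x) of the pocket centre, 55 mm above the bench; let go, the tab sags by up to 10 mm and may swing 8 mm sideways; axes as pocket_0
- clamp_2 (a point): where the tab centre of a U-bolt home round the cylinder of pocket_2 comes to lie (its collars meet the bar's front): 46 mm in front (-x) of the pocket centre, 55 mm above the bench; let go, the tab sags by up to 10 mm and may swing 8 mm sideways; axes as pocket_0
- pocket_2 (a point): floor centre of the rack's other end pocket, all as pocket_0 and pocket_1
- mark_0 (a point): red line on top of the clamp bar, 66 mm above the bench, behind pocket_0; point: on the line 40 mm behind the pocket centre, straight below the outlet's tip when it points right
- mark_1 (a point): red line on top of the clamp bar, 66 mm above the bench, behind pocket_1; point: on the line 40 mm behind the pocket centre, straight below the outlet's tip when it points right
- mark_2 (a point): red line on top of the clamp bar, 66 mm above the bench, behind pocket_2; point: on the line 40 mm behind the pocket centre, straight below the outlet's tip when it points right
- tray_in (a point): red tray for empties, fixed on the bench, 84 x 84 mm outside, 76 mm inside, walls 28 mm high; this point: centre of its inner floor, 4 mm above the bench
- beaker_100: glass beaker, 56 mm diameter, 69 mm high; bystander, origin at its foot
- reagent_1: glass reagent bottle, 55 mm diameter, 93 mm high; bystander, origin at its foot
- vial_0: small sample vial with a white cap, 24 mm diameter, 52 mm high; bystander, origin at its foot

How it is judged:
By the outcome, as a careful person would: the job done as asked, in the order asked, and still so for the second after the job is handed in, with the robot touching nothing.
Of full_0, full_1, full_2 only 2 to 3 are there at a start; the rules pass over those that are not, and their reading is None.
At some moment in a run one of ubolt_1, ubolt_2 may be knocked a few centimetres aside while the robot is not near it.
It also fails if it takes over 210 s, if anything falls off the work surface, if the arm or the gripper's body presses on something with over 40 N, if the wrist force passes 120 N, or if a joint passes its speed limit or range.

ROBOT

A 7-joint arm with a two-finger parallel gripper is mounted at the origin on a cart in front of the work surface, level with it; the furniture and walls round the work are solid. World frame = base frame: x ahead of the robot, y to its left, z up, the work surface at z = 0. Lengths are in m, angles in rad, forces in N, time in s.
With the tool pointing down it reaches from about 0.425 to 1.025 m from the base axis. Payload 9.4 kg.
Tool frame: the origin (TCP) lies where the fingers leave the gripper's body, on its centre line; the fingertips stand 84 mm ahead of it and the grasp point (between the pads) lies 65 mm ahead of it; x points along the fingers, z is the direction in which the jaws open and shut, and the axes are right-handed (so a half turn about x gives the same grasp; the last joint's range is limited). The gripper opens to 93 mm and grips with 3 to 60 N. Pads are 15 mm wide; open, the fingers measure 128 mm over their backs; the gripper's body (75 mm by 188 mm) begins 65 mm behind the grasp point.
Start: joints at [1.19, 0.599, -0.003, 1.599, 0.002, 0.943, -0.08], TCP at [0.217, -0.692, 0.303] pointing down, gripper open.
Joint ranges: [-2.57, 2.57], [-0.35, 1.97], [-1.29, 1.29], [0.11, 2.56], [-1.05, 4.19], [0.11, 1.86], [-2.63, 2.63]. Speed limits (rad/s): [2.22, 2.22, 3.01, 3.01, 3.14, 3.14, 3.14].

INTERFACE

Orientations are given as a rotation vector (axis times angle).
In Python, from rig import get_obs, camera, get_calibration, sign_off, find_in gives the robot as it stands.
- The arm moves only by the tool step_arm, never from a script. Its argument "plan" is a list of rows, each a list of 5 numbers: the gripper's target within -1 to 1 (shut at 1, half-way at 0, fully open at -1), then the shift along the tool's x, y, z in m, then the turn about the tool's x in rad. In form: [[hand, dx, dy, dz, turn], ...]. A call has 1 to 20 rows; each row shifts and turns the pose as measured when the row begins, along the tool's axes as they then stand; what a row does not reach is not made up. A row lasts 1/12 s, in which the tool goes at most 41.7 mm and 7.16 degrees, less where a joint would pass 70% of its speed; a pose out of reach is approached as far as the arm can. A call with a gripper value outside its range is refused whole. The fingers move at their own pace and stop on an object; the grip force is fixed at half the most. Time passes only in rows, so rows that do not move let the fingers close. It gives the time, the measured TCP pose, the force and the opening at its end, in the units of the state.
- get_obs(): the state, without advancing time (a new reading comes with each control period).
- camera(name): name is "scene" or "top"; returns the picture (480x640x3 uint8, red, green, blue); there is no depth.
- get_calibration(name): a dict with "fx", "fy", "cx", "cy" (pixels), "origin" and "attitude" of the camera in the world. Camera axes: x right, y down, z forward; pixel columns grow to the right and rows downward; lengths in m; the calibration is good to about 2 mm. A picture is of the moment at which its call begins. get_calibration takes no time and is no camera call.
- sign_off(): hands the job in, once; it reports no verdict.
Trained networks look in the newest picture that a camera, given by its name, has taken for a name from the list of things; names that differ only in an ending like _2 or _b are one class to them, and where a whole thing is asked for, a point or a joint stands for the part that bears it (a point fixed in the world has none). Each returns a list of dicts, best first, with "p" (0 to 1); they miss things now and then, are a little off and sometimes report something else, mostly with a low value. They report only what shows in the picture. A call takes as long as a camera call.
- find_in(camera, thing): "bbox" ([left, top, width, height] in pixels, round what is visible of it).
The state is a dict: "time_s": time; "joint_positions": joint angles; "dq": joint speeds; "tau": joint torques, N m; "tcp_pos": TCP position; "tool_rot": TCP orientation; "ft_force": force on the tool from outside, world axes, zero at the start; "torque": the same for the moment, N m; "width": finger opening in m.
Only numpy, scipy, OpenCV 4.12 (cv2) and the standard library are available. Lean on these libraries where they do the work, as an engineer would, in place of code of your own. Each camera call takes 0.05 s, during which the arm holds its last target.

## Working session

There is one attempt and no reset: what is moved stays moved. The work goes in short steps, Python scripts to look and compute and a tool call to move; the robot and the scene stay as the last step left them, time stands still between calls to the robot, and variables do not carry over. Pictures are saved under pics/ and viewed, and the job is handed in when it is done.

Besides the shell and the picture viewer there is one more tool, called after ">>>" in YAML: its name, and indented under it one key for each argument. step_arm: Moves the arm, as the interface text tells. Its arguments: {"type":"object","properties":{"plan":{"type":"array","items":{"type":"array","items":{"type":"number"}}}},"required":["plan"]}

```bash
ls; mkdir -p pics
python3 - <<'E'
from rig import *
import cv2
o=get_obs(); print(o)
for n in ("scene","top"):
    im=camera(n); cv2.imwrite(f"pics/{n}0.png",im[:,:,::-1]); print(n,get_calibration(n))
E
```

```text
pics
{'time_s': 0.0, 'joint_positions': array([ 1.19030693,  0.60011619, -0.0025323 ,  1.6001345 ,  0.00181803,
        0.94289674, -0.07980294]), 'dq': array([-3.96392600e-04, -3.11806854e-05, -1.15444901e-03,  2.21859118e-05,
       -9.99538861e-04, -9.19178006e-04, -6.77924853e-04]), 'tau': array([-2.11113470e-04, -7.65080237e+01,  1.49733894e+00, -2.52341402e+01,
       -5.24210790e-02,  1.70278904e-02,  1.65306492e-04]), 'tcp_pos': array([ 0.21675088, -0.69146142,  0.30186483]), 'tool_rot': array([ 0.98335953,  1.33913401, -0.98206009]), 'ft_force': array([-0.67010046,  0.19121678,  0.05383473]), 'torque': array([-0.01691737, -0.01980885, -0.03525105]), 'width': 0.0930857861313966}
scene {'fx': 558.9881852769981, 'fy': 558.9881852769981, 'cx': 315.0280719718503, 'cy': 233.26621822275754, 'origin': array([-0.50219812,  0.76263668,  0.65505925]), 'attitude': array([-1.19017825,  1.92689974, -1.20199411])}
top {'fx': 576.1936747468542, 'fy': 576.1936747468542, 'cx': 318.82168326527585, 'cy': 234.28865980391578, 'origin': array([0.39079835, 0.26879368, 1.18124641]), 'attitude': array([-2.15734508,  2.16441532, -0.12505188])}
```

```bash
cat > h.py <<'E'
import numpy as np, cv2
from rig import *
from scipy.spatial.transform import Rotation as R
def cal(n):
    c=get_calibration(n); return c, R.from_rotvec(c['attitude']).as_matrix()
def ray(n,u,v):
    c,M=cal(n); d=M@np.array([(u-c['cx'])/c['fx'],(v-c['cy'])/c['fy'],1]); return np.array(c['origin']),d
def px2w(n,u,v,z):
    o,d=ray(n,u,v); return o+d*(z-o[2])/d[2]
def w2px(n,p):
    c,M=cal(n); q=(np.atleast_2d(p)-c['origin'])@M; return np.c_[c['fx']*q[:,0]/q[:,2]+c['cx'],c['fy']*q[:,1]/q[:,2]+c['cy']]
def crop(src,dst,x,y,w,h,s):
    im=cv2.imread(src)[y:y+h,x:x+w]; cv2.imwrite(dst,cv2.resize(im,None,fx=s,fy=s,interpolation=cv2.INTER_CUBIC))
def snap(n,f):
    im=camera(n); cv2.imwrite(f,im[:,:,::-1]); return im
E
python3 - <<'E'
from h import *
print("base",w2px("top",[0,0,0]))
for n in ["full_0_mid","ubolt_0_grip","spent_mid","pocket_0","tray_in","full_0_outlet","mark_0","spent_outlet","clamp_0"]:
    for c in ("top","scene"):
        for d in find_in(c,n)[:5]:
            b=d['bbox']; z=0
            print(n,c,round(d['p'],2),np.round(b,1),np.round(px2w(c,b[0]+b[2]/2,b[1]+b[3]/2,0.05),3))
crop("pics/top0.png","pics/t0a.png",200,130,170,130,4.6)
crop("pics/top0.png","pics/t0b.png",370,130,160,120,4.6)
crop("pics/scene0.png","pics/s0a.png",210,180,250,180,3.2)
E
```

```text
base [[457.50957068 502.3816311 ]]
full_0_mid top 0.86 [403.8 147.2  20.1  21.5] [0.677 0.078 0.05 ]
full_0_mid top 0.46 [210.7 137.4 148.3 115.8] [0.602 0.337 0.05 ]
full_0_mid scene 0.67 [217.2 217.8 106.6  80.2] [0.558 0.361 0.05 ]
full_0_mid scene 0.45 [404.7 202.4  17.1  45.4] [ 0.555 -0.031  0.05 ]
ubolt_0_grip top 0.85 [265.4 182.1  41.5  42.6] [0.585 0.334 0.05 ]
ubolt_0_grip top 0.64 [209.7 139.1 151.6 113.4] [0.601 0.336 0.05 ]
ubolt_0_grip scene 0.66 [263.2 249.1  39.7  14.9] [0.551 0.333 0.05 ]
ubolt_0_grip scene 0.45 [155.9 275.2  26.9  49.1] [0.486 0.609 0.05 ]
ubolt_0_grip scene 0.18 [371.6 208.   22.9  46.2] [0.56  0.056 0.05 ]
spent_mid top 0.63 [276.5 179.2  21.8  32.8] [0.601 0.332 0.05 ]
spent_mid scene 0.95 [261.1 223.7  23.   45.8] [0.609 0.335 0.05 ]
spent_mid scene 0.28 [253.  314.   12.4  25.4] [0.317 0.482 0.05 ]
pocket_0 top 0.68 [206.9 140.5 153.2 115. ] [0.596 0.34  0.05 ]
pocket_0 scene 0.55 [217.  220.7 104.1  76.5] [0.555 0.366 0.05 ]
tray_in top 0.84 [235.  286.6  54.4  55.3] [0.367 0.38  0.05 ]
tray_in scene 0.94 [267.8 292.4  61.7  44.8] [0.319 0.4 
[... 292 characters left out ...]
 0.58 [407.  211.7  29.2  22.2] [0.546 0.066 0.05 ]
mark_0 top 0.26 [274.8 178.9  24.7  35.1] [0.599 0.333 0.05 ]
mark_0 scene 0.59 [216.3 218.1 102.3  79.5] [0.561 0.367 0.05 ]
mark_0 scene 0.5 [261.5 251.1  39.5  15. ] [0.544 0.341 0.05 ]
spent_outlet top 0.69 [279.4 178.3  18.3  35.2] [0.6  0.33 0.05]
spent_outlet scene 0.84 [267.  224.3  21.1  45.2] [0.602 0.325 0.05 ]
spent_outlet scene 0.39 [215.7 220.2 107.2  79.2] [0.551 0.367 0.05 ]
clamp_0 top 0.78 [210.3 141.5 148.9 111.8] [0.597 0.337 0.05 ]
clamp_0 top 0.7 [406.9 205.4  37.3  26.7] [0.554 0.058 0.05 ]
clamp_0 scene 0.84 [216.5 218.  107.1  77.9] [0.563 0.36  0.05 ]
clamp_0 scene 0.19 [266.3 293.5  60.7  44.5] [0.318 0.405 0.05 ]
```

```bash
cat >> h.py <<'E'
def cp(u,v,x,y,s): return ((u+.5)/s-.5+x,(v+.5)/s-.5+y)
def rackw(p,L):  # p=(x,y,yaw) of middle pocket; L local pts
    L=np.atleast_2d(L); c,s=np.cos(p[2]),np.sin(p[2])
    return np.c_[p[0]+c*L[:,0]-s*L[:,1],p[1]+s*L[:,0]+c*L[:,1],L[:,2]]
E
python3 - <<'E'
from h import *
from scipy.optimize import least_squares
T=lambda u,v:cp(u,v,200,130,4.6)
# image left = local +y? left end image 
obs=[((160,308),(.057,.09,.066)),((195,370),(.027,.09,.066)),((343,207),(.057,0,.066)),((523,98),(.057,-.09,.066)),((559,162),(.027,-.09,.066)),
 ((239,440),(0,.09,.014)),((588,239),(0,-.09,.014))]
P=np.array([T(*o[0]) for o in obs]);L=np.array([o[1] for o in obs])
f=lambda p:(w2px("top",rackw(p,L))-P).ravel()
r=least_squares(f,[.6,.335,.5]); print(r.x,np.degrees(r.x[2]));print(np.round(f(r.x).reshape(-1,2),2))
for q in [(45,373),(633,37),(668,97),(88,437)]:
    w=px2w("top",*T(*q),.066); c,s=np.cos(r.x[2]),np.sin(r.x[2]); d=w[:2]-r.x[:2]; print("bar",c*d[0]+s*d[1],-s*d[0]+c*d[1])
for q in [(735,241),(173,570)]:
    w=px2w("top",*T(*q),.014); d=w[:2]-r.x[:2]; print("plate",c*d[0]+s*d[1],-s*d[0]+c*d[1])
F=lambda u,v:cp(u,v,370,130,4.6)
for n,cap,tip in [("A",(235,87),(134,95)),("B",(251,395),(337,361)),("C",(499,369),(440,450))]:
    a=px2w("top",*F(*cap),.110);b=px2w("top",*F(*tip),.092);d=(b-a)[:2];print(n,np.round(a,4),np.linalg.norm(d),np.degrees(np.arctan2(d[1],d[0])))
a=px2w("top",*T(402,297),.115);b=px2w("top",*T(364,219),.097);d=(b-a)[:2];print("spent",a,np.linalg.norm(d),np.degrees(np.arctan2(d[1],d[0])))
crop("pics/top0.png","pics/t0c.png",280,220,130,110,6)
crop("pics/top0.png","pics/t0d.png",225,275,75,75,7)
E
```

```text
[0.59183856 0.32897246 0.52667734] 30.176388624727494
[[-0.09  0.34]
 [-0.19 -0.11]
 [-0.13 -0.44]
 [ 0.12  0.73]
 [-0.05 -0.39]
 [ 0.15 -0.04]
 [ 0.2  -0.1 ]]
bar 0.05778792976136743 0.14553851810353957
bar 0.0576822234818177 -0.14516879381103492
bar 0.027191303833602798 -0.14467369726073315
bar 0.024528689727963134 0.1431540910533711
plate -0.034063850995703346 -0.14590138296214517
plate -0.035548174402010885 0.1440635770650597
A [0.6801 0.0751 0.11  ] 0.039358276525241966 87.72833084913934
B [0.5512 0.0716 0.11  ] 0.04287675724750561 -66.83934672258688
C [ 0.5616 -0.03    0.11  ] 0.03722096353395062 146.3777767557499
spent [0.59173287 0.32915503 0.115     ] 0.040197451004163116 24.959042632925684
```

```bash
cat >> h.py <<'E'
from scipy.optimize import least_squares
def fit(n,P,L,p0):
    P=np.array(P);L=np.array(L); f=lambda p:(w2px(n,rackw(p,L))-P).ravel()
    r=least_squares(f,p0); return r.x, np.round(f(r.x).reshape(-1,2),2)
UL=[(.105,.03,.007),(.105,-.03,.007),(.071,.03,.007),(.071,-.03,.007),(-.015,0,.028)]
def ub(n,px,p0=(.5,.2,.5),dz=0): return fit(n,px,np.array(UL)+[0,0,dz],p0)
def plan_to(obs,xy,yaw,flip=None):
    """needed shift of tool (dx,dy,dz in tool axes) to put grasp point at xy with tool z (jaw axis) along yaw (mod pi)"""
E
python3 - <<'E'
from h import *
U=lambda u,v:cp(u,v,280,220,6)
for px in [[(95,387),(207,249),(175,452),(287,312),(431,543)],[(431,204),(573,102),(487,287),(631,186),(711,442)]]:
    x,r=ub("top",[U(*q) for q in px]); print(np.round(x,4),np.degrees(x[2]),r.tolist())
Q=lambda u,v:cp(u,v,225,275,7)
print("tray",np.mean([px2w("top",*Q(*q),.028) for q in [(331,60),(475,328),(200,476),(62,204)]],0))
o=get_obs(); print(R.from_rotvec(o['tool_rot']).as_matrix().round(4))
E
```

```text
[0.3836 0.2168 0.8879] 50.8728304944389 [[0.18, 0.03], [0.1, 0.09], [-0.16, -0.23], [-0.26, 0.07], [0.15, 0.04]]
[0.4189 0.1199 0.5985] 34.292547678777346 [[-0.31, -0.19], [0.04, 0.29], [-0.11, -0.31], [-0.06, -0.09], [0.42, 0.3]]
tray [0.36976775 0.38149212 0.028     ]
[[-0.      0.9542  0.2992]
 [ 0.      0.2992 -0.9542]
 [-1.     -0.     -0.    ]]
```

```bash
cat >> h.py <<'E'
def go(xy,th,zg):
    """print remaining move: tool-frame shift and turn for grasp point at xy,zg, tool-y yaw th deg"""
    o=get_obs(); M=R.from_rotvec(o['tool_rot']).as_matrix(); t=o['tcp_pos']; g=t+M[:,0]*.065
    th0=np.degrees(np.arctan2(M[1,1],M[0,1])); tilt=np.degrees(np.arccos(-M[2,0]))
    dth=(th-th0+180)%360-180
    d=np.array([xy[0],xy[1],zg])-g
    l=M.T@d; a=np.radians(th); yt=np.array([np.cos(a),np.sin(a),0]); zt=np.array([np.sin(a),-np.cos(a),0])
    print(f"t={o['time_s']:.1f} g={g.round(4)} th={th0:.2f} tilt={tilt:.2f} w={o['width']*1000:.1f} F={np.round(o['ft_force'],1)}")
    print(f"  now-frame dx={l[0]:.4f} dy={l[1]:.4f} dz={l[2]:.4f} turn={np.radians(-dth):.4f} (dth={dth:.1f}); after turn first: dy={d@yt:.4f} dz={d@zt:.4f}")
RK=(0.5918,0.3290,np.radians(30.18))
def pk(i,dx=0,dy=0): # pocket i: 0 at -y? index -1,0,1 along local y
    return rackw(RK,[(dx,.09*i+dy,0)])[0][:2]
E
python3 - <<'E'
from h import *
T=lambda u,v:cp(u,v,200,130,4.6)
for z in (.06,.069):
  for q in [(482,445),(455,395)]:
    w=px2w("top",*T(*q),z); c,s=np.cos(RK[2]),np.sin(RK[2]); d=w[:2]-RK[:2]; print(z,w,"loc",c*d[0]+s*d[1],-s*d[0]+c*d[1])
print(pk(0,-.046),pk(-1),pk(1))
go(pk(0,-.048),30.2,.2)
E
```

```text
0.06 [0.53788529 0.29793029 0.06      ] loc -0.062225902801089 0.00024568787730322797
0.06 [0.55948382 0.30946883 0.06      ] loc -0.03775441057534688 -0.0006377885590952391
0.069 [0.53670465 0.29769642 0.069     ] loc -0.06336407518276323 0.0006370427151050038
0.069 [0.55812981 0.30914234 0.069     ] loc -0.0390890102785654 -0.00023934224896117462
[0.55203528 0.30587496] [0.63704464 0.25119947] [0.54655536 0.40680053]
t=1.0 g=[ 0.2169 -0.6918  0.2377] th=17.41 tilt=0.00 w=93.2 F=[ 0.1 -0.6 -0.4]
  now-frame dx=0.0377 dy=0.6163 dz=-0.8512 turn=-0.2232 (dth=12.8); after turn first: dy=0.7895 dz=-0.6937
```

>>> step_arm:
  plan:
    - [-1,0,0.03,-0.022,-0.03]
    - [-1,0,0.03,-0.022,-0.03]
    - [-1,0,0.03,-0.022,-0.03]
    - [-1,0,0.03,-0.022,-0.03]
    - [-1,0,0.03,-0.022,-0.03]
    - [-1,0,0.03,-0.022,-0.03]
    - [-1,0,0.03,-0.022,-0.03]
    - [-1,0,0.03,-0.022,-0.03]
    - [-1,0,0.03,-0.022,0]
    - [-1,0,0.03,-0.022,0]
    - [-1,0,0.03,-0.022,0]
    - [-1,0,0.03,-0.022,0]
    - [-1,0,0.03,-0.022,0]

```text
time_s: 2.08
tcp_pos: [0.4403, -0.2542, 0.3007]
tool_rot: [0.796, 1.412, -0.807]
ft_force: [0.3, -0.4, -0.7]
width: 0.0925
```

```bash
python3 -c "
from h import *
go(pk(0,-.048),30.2,.2)"
```

```text
t=2.1 g=[ 0.4404 -0.2548  0.2357] th=30.97 tilt=0.49 w=92.5 F=[ 0.3 -0.4 -0.7]
  now-frame dx=0.0311 dy=0.3824 dz=-0.4235 turn=0.0134 (dth=-0.8); after turn first: dy=0.3765 dz=-0.4284
```

>>> step_arm:
  plan:
    - [-0.5,0,0.0255,-0.0285,0.01]
    - [-0.5,0,0.0255,-0.0285,0]
    - [-0.5,0,0.0255,-0.0285,0]
    - [-0.5,0,0.0255,-0.0285,0]
    - [-0.5,0,0.0255,-0.0285,0]
    - [-0.5,0,0.0255,-0.0285,0]
    - [-0.5,0,0.0255,-0.0285,0]
    - [-0.5,0,0.0255,-0.0285,0]
    - [-0.5,0,0.0255,-0.0285,0]
    - [-0.5,0,0.0255,-0.0285,0]
    - [-0.5,0,0.0255,-0.0285,0]
    - [-0.5,0,0.0255,-0.0285,0]
    - [-0.5,0,0.0255,-0.0285,0]
    - [-0.5,0,0.0255,-0.0285,0]
    - [-0.5,0,0.0255,-0.0285,0]
    - [-0.5,0,0,0,0]

```text
time_s: 3.42
tcp_pos: [0.5572, 0.3458, 0.3004]
tool_rot: [0.807, 1.403, -0.802]
ft_force: [-0.9, -0.0, -0.3]
width: 0.0695
```

```bash
python3 -c "
from h import *
go(pk(0,-.048),30.2,.1)"
```

```text
t=3.4 g=[0.5581 0.3455 0.2354] th=30.71 tilt=0.78 w=69.5 F=[-0.9 -0.  -0.3]
  now-frame dx=0.1354 dy=-0.0287 dz=0.0297 turn=0.0089 (dth=-0.5); after turn first: dy=-0.0272 dz=0.0312
```

>>> step_arm:
  plan:
    - [-0.5,0.0,-0.014,0.015,0.005]
    - [-0.5,0.0,-0.014,0.015,0.004]
    - [-0.5,0,0,0,0]
    - [-0.5,0,0,0,0]

```text
time_s: 3.75
tcp_pos: [0.547, 0.3103, 0.2992]
tool_rot: [0.809, 1.404, -0.802]
ft_force: [-0.3, -0.4, -0.4]
width: 0.0697
```

```bash
python3 -c "
from h import *
go(pk(0,-.048),30.2,.1)
snap('top','pics/t1.png');snap('scene','pics/s1.png')
crop('pics/top0.png','pics/a.png',200,130,170,130,4.6)
crop('pics/t1.png','pics/t1a.png',200,130,170,130,4.6)
crop('pics/s1.png','pics/s1a.png',190,100,250,190,3.2)
"
```

```text
t=3.8 g=[0.5478 0.3102 0.2342] th=30.66 tilt=0.71 w=69.7 F=[-0.3 -0.4 -0.4]
  now-frame dx=0.1342 dy=-0.0019 dz=0.0048 turn=0.0080 (dth=-0.5); after turn first: dy=-0.0005 dz=0.0058
```

>>> step_arm:
  plan:
    - [-0.5,0.02,0,0.003,0.004]
    - [-0.5,0.02,0,0.002,0.003]
    - [-0.5,0.02,0,0,0]
    - [-0.5,0.02,0,0,0]
    - [-0.5,0.02,0,0,0]
    - [-0.5,0.015,0,0,0]
    - [-0.5,0.005,0,0,0]
    - [-0.5,0,0,0,0]

```text
time_s: 4.52
tcp_pos: [0.5549, 0.3108, 0.1773]
tool_rot: [0.822, 1.399, -0.798]
ft_force: [0.2, -0.4, 0.3]
width: 0.0701
```

```bash
python3 -c "
from h import *
go(pk(0,-.048),30.2,.063)
snap('scene','pics/s2.png')
crop('pics/s2.png','pics/s2a.png',210,170,150,120,5)
"
```

```text
t=4.5 g=[0.5562 0.3111 0.1123] th=30.29 tilt=1.15 w=70.1 F=[ 0.2 -0.4  0.3]
  now-frame dx=0.0491 dy=-0.0092 dz=0.0022 turn=0.0015 (dth=-0.1); after turn first: dy=-0.0082 dz=0.0024
```

```bash
sed -i 's/    print(f"  now-frame/    print("  toolx",M[:,0].round(4))\n    print(f"  now-frame/' h.py; python3 -c "
from h import *
go(pk(0,-.048),30.2,.063)"
```

```text
t=4.6 g=[0.5563 0.3113 0.1128] th=30.29 tilt=1.18 w=69.4 F=[ 0.2 -0.6  0.5]
  toolx [ 0.0198  0.0055 -0.9998]
  now-frame dx=0.0496 dy=-0.0094 dz=0.0022 turn=0.0016 (dth=-0.1); after turn first: dy=-0.0084 dz=0.0025
```

>>> step_arm:
  plan:
    - [-0.5,0,-0.005,0.001,0]
    - [-0.5,0,-0.005,0.001,0]
    - [-0.5,0,0,0,0]
    - [-0.5,0,0,0,0]
    - [-0.5,0,0,0,0]
    - [-0.5,0,0,0,0]
    - [-0.5,0,0,0,0]
    - [-0.5,0,0,0,0]

```text
time_s: 5.23
tcp_pos: [0.5483, 0.3046, 0.183]
tool_rot: [0.827, 1.395, -0.792]
ft_force: [-0.3, 0.4, 1.5]
width: 0.0697
```

```bash
python3 -c "
from h import *
go(pk(0,-.048),30.2,.063)"
```

```text
t=5.2 g=[0.55   0.3053 0.1181] th=30.27 tilt=1.61 w=69.7 F=[-0.3  0.4  1.5]
  toolx [ 0.0264  0.0097 -0.9996]
  now-frame dx=0.0550 dy=-0.0015 dz=0.0002 turn=0.0012 (dth=-0.1); after turn first: dy=0.0000 dz=0.0005
```

```bash
python3 -c "
from h import *
for i in range(5):
  o=get_obs(); print(o['time_s'],o['joint_positions'].round(5),o['tcp_pos'].round(4),o['tau'].round(1)); camera('top')"
```

```text
5.2333 [-0.50075  0.62546 -0.1493   1.93763  0.17791  0.56371 -1.81304] [0.5483 0.3046 0.183 ] [  0.  -70.6  -0.9 -17.3   0.   -0.2  -0. ]
5.2833 [-0.50075  0.62547 -0.14929  1.9376   0.17791  0.56368 -1.81299] [0.5483 0.3046 0.183 ] [ -0.  -70.4  -0.9 -17.2   0.   -0.2  -0. ]
5.3333 [-0.50077  0.62568 -0.14929  1.93772  0.17791  0.56371 -1.813  ] [0.5482 0.3046 0.1829] [  0.  -70.7  -0.9 -17.4   0.   -0.2  -0. ]
5.3833 [-0.50077  0.62583 -0.14928  1.93777  0.17791  0.56365 -1.81302] [0.5482 0.3046 0.1828] [  0.  -70.7  -0.9 -17.4   0.   -0.2  -0. ]
5.4333 [-0.5008   0.62588 -0.14931  1.93782  0.17793  0.56368 -1.81298] [0.5482 0.3046 0.1827] [  0.  -70.6  -0.9 -17.4   0.   -0.2  -0. ]
```

>>> step_arm:
  plan:
    - [-0.5,0,0,0,0]
    - [-0.5,0,0,0,0]
    - [-0.5,0,0,0,0]
    - [-0.5,0,0,0,0]
    - [-0.5,0,0,0,0]
    - [-0.5,0,0,0,0]

```text
time_s: 5.98
tcp_pos: [0.5481, 0.3045, 0.1823]
tool_rot: [0.826, 1.396, -0.793]
ft_force: [0.8, 0.5, -0.6]
width: 0.0694
```

```bash
python3 -c "
from h import *
for i in range(3):
  o=get_obs(); print(o['time_s'],o['joint_positions'].round(5),o['tcp_pos'].round(4),o['tau'].round(1)); camera('top')
go(pk(0,-.048),30.2,.063)"
```

```text
5.9833 [-0.50087  0.62656 -0.14927  1.93786  0.17789  0.56372 -1.81299] [0.5481 0.3045 0.1823] [ -0.  -70.5  -0.9 -17.3   0.   -0.2  -0. ]
6.0333 [-0.50085  0.62654 -0.14933  1.93784  0.17792  0.56371 -1.81302] [0.5481 0.3046 0.1823] [  0.  -70.5  -0.9 -17.3   0.   -0.2  -0. ]
6.0833 [-0.50085  0.62653 -0.14929  1.93785  0.17789  0.56374 -1.81303] [0.5481 0.3045 0.1823] [ -0.  -70.5  -0.9 -17.3   0.   -0.2  -0. ]
t=6.1 g=[0.5497 0.3051 0.1173] th=30.28 tilt=1.54 w=69.8 F=[-1.1 -0.5  0.1]
  toolx [ 0.0253  0.009  -0.9996]
  now-frame dx=0.0543 dy=-0.0011 dz=0.0003 turn=0.0013 (dth=-0.1); after turn first: dy=0.0004 dz=0.0005
```

>>> step_arm:
  plan:
    - [-0.5,0.01,-0.0005,0,0]
    - [-0.5,0.01,-0.0005,0,0]
    - [-0.5,0.01,-0.0005,0,0]
    - [-0.5,0.01,0,0,0]
    - [-0.5,0.007,0,0,0]
    - [-0.5,0.003,0,0,0]
    - [-0.5,0,0,0,0]
    - [-0.5,0,0,0,0]

```text
time_s: 6.8
tcp_pos: [0.5473, 0.3039, 0.1248]
tool_rot: [0.824, 1.398, -0.795]
ft_force: [-0.5, 0.3, 0.8]
width: 0.0696
```

```bash
python3 -c "
from h import *
go(pk(0,-.048),30.2,.063)
snap('scene','pics/s3.png')
crop('pics/s3.png','pics/s3a.png',210,170,150,120,5)
"
```

```text
t=6.8 g=[0.5488 0.3043 0.0598] th=30.29 tilt=1.38 w=69.6 F=[-0.5  0.3  0.8]
  toolx [ 0.0228  0.0075 -0.9997]
  now-frame dx=-0.0031 dy=0.0017 dz=0.0003 turn=0.0016 (dth=-0.1); after turn first: dy=0.0016 dz=0.0003
```

>>> step_arm:
  plan:
    - [1,0,0,0,0]
    - [1,0,0,0,0]
    - [1,0,0,0,0]
    - [1,0,0,0,0]
    - [1,0,0,0,0]
    - [1,0,0,0,0]
    - [1,0,0,0,0]
    - [1,0,0,0,0]

```text
time_s: 7.52
tcp_pos: [0.5482, 0.3043, 0.1273]
tool_rot: [0.827, 1.396, -0.792]
ft_force: [0.4, -0.0, -0.6]
width: 0.021
```

```bash
python3 -c "
from h import *
go(pk(0,-.148),30.2,.063)
"
```

```text
t=7.5 g=[0.5499 0.305  0.0623] th=30.28 tilt=1.59 w=21.0 F=[ 0.4 -0.  -0.6]
  toolx [ 0.0261  0.0096 -0.9996]
  now-frame dx=-0.0034 dy=-0.0997 dz=0.0001 turn=0.0013 (dth=-0.1); after turn first: dy=-0.0997 dz=0.0003
```

>>> step_arm:
  plan:
    - [1,0,0,0,0]
    - [1,0,0,0,0]
    - [1,0,0,0,0]
    - [1,0,0,0,0]

```text
time_s: 7.85
tcp_pos: [0.5481, 0.3044, 0.1273]
tool_rot: [0.827, 1.396, -0.792]
ft_force: [-0.2, -0.4, 0.0]
width: 0.0079
```

```bash
python3 -c "
from h import *
go(pk(0,-.148),30.2,.063)
o=get_obs();print(R.from_rotvec(o['tool_rot']).as_matrix()[:,1],o['torque'])
"
```

```text
t=7.8 g=[0.5498 0.3051 0.0623] th=30.30 tilt=1.59 w=7.9 F=[-0.2 -0.4  0. ]
  toolx [ 0.026   0.0097 -0.9996]
  now-frame dx=-0.0034 dy=-0.0996 dz=0.0003 turn=0.0017 (dth=-0.1); after turn first: dy=-0.0996 dz=0.0004
[0.86309554 0.50429932 0.02735485] [-0.08873894  0.02533334  0.05752123]
```

>>> step_arm:
  plan:
    - [1,-0.0002,-0.005,0,0]
    - [1,-0.0002,-0.008,0,0]
    - [1,-0.0002,-0.008,0,0]
    - [1,-0.0002,-0.008,0,0]
    - [1,-0.0002,-0.008,0,0]
    - [1,-0.0002,-0.008,0,0]
    - [1,0,0,0,0]

```text
time_s: 8.43
tcp_pos: [0.5038, 0.2782, 0.1268]
tool_rot: [0.825, 1.397, -0.794]
ft_force: [-0.2, -0.8, -1.4]
width: 0.0074
```

```bash
python3 -c "
from h import *
go(pk(0,-.148),30.2,.063)
"
```

```text
t=8.4 g=[0.5054 0.2788 0.0618] th=30.28 tilt=1.45 w=7.4 F=[-0.2 -0.8 -1.4]
  toolx [ 0.024   0.0082 -0.9997]
  now-frame dx=-0.0024 dy=-0.0480 dz=-0.0000 turn=0.0013 (dth=-0.1); after turn first: dy=-0.0480 dz=0.0000
```

>>> step_arm:
  plan:
    - [1,-0.0003,-0.006,0,0]
    - [1,-0.0003,-0.01,0,0]
    - [1,-0.0003,-0.01,0,0]
    - [1,-0.0003,-0.01,0,0]
    - [1,-0.0003,-0.01,0,0]
    - [1,0,-0.004,0,0]
    - [1,0,0,0,0]
    - [1,0,0,0,0]

```text
time_s: 9.1
tcp_pos: [0.4551, 0.2499, 0.1276]
tool_rot: [0.825, 1.397, -0.794]
ft_force: [-0.4, -0.2, -0.5]
width: 0.0078
```

```bash
python3 -c "
from h import *
go(pk(-1,-.150),30.2,.0623)
snap('scene','pics/s4.png');snap('top','pics/t4.png')
crop('pics/s4.png','pics/s4a.png',210,190,200,150,4)
crop('pics/t4.png','pics/t4a.png',200,130,200,150,4)
"
```

```text
t=9.1 g=[0.4567 0.2504 0.0626] th=30.29 tilt=1.46 w=7.8 F=[-0.4 -0.2 -0.5]
  toolx [ 0.0242  0.0083 -0.9997]
  now-frame dx=0.0009 dy=0.0061 dz=0.0900 turn=0.0016 (dth=-0.1); after turn first: dy=0.0062 dz=0.0900
```

>>> step_arm:
  plan:
    - [1,0,0,0.006,0]
    - [1,0,0,0.01,0]
    - [1,0,0,0.01,0]
    - [1,0,0,0.01,0]
    - [1,0,0,0.01,0]
    - [1,0,0,0.01,0]
    - [1,0,0,0.01,0]
    - [1,0,0,0.01,0]
    - [1,0,0,0.008,0]
    - [1,0,0,0.004,0]
    - [1,0,0,0,0]
    - [1,0,0,0,0]

```text
time_s: 10.2
tcp_pos: [0.5083, 0.1618, 0.1276]
tool_rot: [0.832, 1.392, -0.799]
ft_force: [0.0, 0.2, -0.1]
width: 0.0078
```

```bash
python3 -c "
from h import *
go(pk(-1,-.095),30.2,.0623)
snap('top','pics/t5.png')
crop('pics/t5.png','pics/t5a.png',230,130,160,120,5)
"
```

```text
t=10.2 g=[0.51   0.1623 0.0626] th=29.83 tilt=1.59 w=7.8 F=[ 0.   0.2 -0.1]
  toolx [ 0.0267  0.0077 -0.9996]
  now-frame dx=0.0019 dy=0.0594 dz=-0.0134 turn=-0.0065 (dth=0.4); after turn first: dy=0.0595 dz=-0.0130
```

>>> step_arm:
  plan:
    - [1,0,0,-0.004,-0.004]
    - [1,0,0,-0.004,-0.003]
    - [1,0,0,-0.002,0]
    - [1,0,0,-0.001,0]
    - [1,0,0,0,0]
    - [1,0,0,0,0]

```text
time_s: 10.75
tcp_pos: [0.5007, 0.1756, 0.1276]
tool_rot: [0.822, 1.397, -0.789]
ft_force: [0.9, 0.2, -0.8]
width: 0.0079
```

```bash
python3 -c "
from h import *
go(pk(-1,-.095),30.2,.0623)
"
```

```text
t=10.8 g=[0.5023 0.1762 0.0626] th=30.58 tilt=1.58 w=7.9 F=[ 0.9  0.2 -0.8]
  toolx [ 0.0261  0.009  -0.9996]
  now-frame dx=0.0019 dy=0.0591 dz=0.0033 turn=0.0067 (dth=-0.4); after turn first: dy=0.0592 dz=0.0029
```

>>> step_arm:
  plan:
    - [1,0,0,0.002,0.003]
    - [1,0,0,0,0]
    - [1,0,0,0,0]
    - [1,0,0,0,0]

```text
time_s: 11.08
tcp_pos: [0.5017, 0.1739, 0.1276]
tool_rot: [0.824, 1.396, -0.791]
ft_force: [-0.2, -0.1, -1.1]
width: 0.0078
```

```bash
python3 -c "
from h import *
go(pk(-1,-.095),30.2,.0623)
"
```

```text
t=11.1 g=[0.5034 0.1744 0.0626] th=30.42 tilt=1.58 w=7.8 F=[-0.2 -0.1 -1.1]
  toolx [ 0.0261  0.0088 -0.9996]
  now-frame dx=0.0019 dy=0.0590 dz=0.0010 turn=0.0039 (dth=-0.2); after turn first: dy=0.0591 dz=0.0008
```

>>> step_arm:
  plan:
    - [1,0.0001,0.004,0.0003,0.001]
    - [1,0.0002,0.007,0.0003,0.001]
    - [1,0.0002,0.007,0,0]
    - [1,0.0002,0.007,0,0]
    - [1,0.0002,0.007,0,0]
    - [1,0.0002,0.007,0,0]
    - [1,0.0001,0.004,0,0]
    - [1,0,0.002,0,0]
    - [1,0,0,0,0]
    - [1,0,0,0,0]

```text
time_s: 11.92
tcp_pos: [0.5465, 0.1988, 0.1274]
tool_rot: [0.828, 1.395, -0.792]
ft_force: [-0.1, 0.7, -0.4]
width: 0.0078
```

```bash
python3 -c "
from h import *
go(pk(-1,-.048),30.28,.0625)
snap('top','pics/t6.png')
crop('pics/t6.png','pics/t6a.png',260,130,120,90,6.5)
snap('scene','pics/s6.png')
crop('pics/s6.png','pics/s6a.png',230,190,120,90,6.5)
"
```

```text
t=11.9 g=[0.5483 0.1994 0.0625] th=30.24 tilt=1.65 w=7.8 F=[-0.1  0.7 -0.4]
  toolx [ 0.0271  0.0096 -0.9996]
  now-frame dx=0.0015 dy=0.0547 dz=-0.0001 turn=-0.0006 (dth=0.0); after turn first: dy=0.0548 dz=-0.0001
```

```bash
cat >> h.py <<'E'
def loc(w):
    c,s=np.cos(RK[2]),np.sin(RK[2]); d=np.asarray(w)[:2]-RK[:2]; return np.round([1000*(c*d[0]+s*d[1]),1000*(-s*d[0]+c*d[1])],1)
E
python3 -c "
from h import *
T=lambda u,v:cp(u,v,260,130,6.5)
for q in [(352,343),(520,248),(412,440),(450,517)]: print(q,[loc(px2w('top',*T(*q),z)) for z in (.045,.05,.055)])
# scene: pairs along ray
for q in [(486,262),(400,321)]:
  print(q,[ (z,loc(px2w('scene',*cp(*q,230,190,6.5),z))) for z in (.045,.05,.055)])
o=get_obs(); g=o['tcp_pos']+R.from_rotvec(o['tool_rot']).as_matrix()[:,0]*.065; print(loc(g))
"
```

```text
(352, 343) [array([  7.2, -61.4]), array([  6.2, -60.9]), array([  5.3, -60.4])]
(520, 248) [array([   6.7, -121.3]), array([   5.8, -120.6]), array([   4.8, -119.8])]
(412, 440) [array([-28.4, -62. ]), array([-29.2, -61.5]), array([-30., -61.])]
(450, 517) [array([-55. , -59.9]), array([-55.6, -59.4]), array([-56.3, -58.9])]
(486, 262) [(0.045, array([  12.5, -128.7])), (0.05, array([   6.4, -120. ])), (0.055, array([   0.4, -111.4]))]
(400, 321) [(0.045, array([ 10.4, -68.2])), (0.05, array([  4.4, -60.1])), (0.055, array([ -1.7, -51.9]))]
[-103.1  -90.2]
```

>>> step_arm:
  plan:
    - [1,0.0006,0.003,-0.0002,0]
    - [1,0.0004,0.004,0,0]
    - [1,0.0001,0.004,0,0]
    - [1,0.0001,0.004,0,0]
    - [1,0.0001,0.004,0,0]
    - [1,0.0001,0.003,0,0]
    - [1,0,0.001,0,0]
    - [1,0,0,0,0]

```text
time_s: 12.68
tcp_pos: [0.5679, 0.2114, 0.1267]
tool_rot: [0.827, 1.395, -0.793]
ft_force: [-0.4, -0.6, 0.2]
width: 0.0082
```

```bash
python3 -c "
from h import *
go(pk(-1,-.048),30.28,.0625)
o=get_obs(); g=o['tcp_pos']+R.from_rotvec(o['tool_rot']).as_matrix()[:,0]*.065; print(loc(g),o['torque'])
"
```

```text
t=12.7 g=[0.5696 0.212  0.0617] th=30.24 tilt=1.61 w=8.2 F=[-0.4 -0.6  0.2]
  toolx [ 0.0266  0.0092 -0.9996]
  now-frame dx=0.0001 dy=0.0300 dz=0.0000 turn=-0.0007 (dth=0.0); after turn first: dy=0.0300 dz=0.0001
[-78. -90.] [-0.08190121  0.04217838 -0.02187342]
```

>>> step_arm:
  plan:
    - [1,0.0001,0.004,0,0]
    - [1,0.0001,0.005,0,0]
    - [1,0.0001,0.005,0,0]
    - [1,0.0001,0.005,0,0]
    - [1,0.0001,0.004,0,0]
    - [1,0,0.002,0,0]
    - [1,0,0.001,0,0]
    - [1,0,0,0,0]

```text
time_s: 13.35
tcp_pos: [0.5922, 0.2255, 0.1269]
tool_rot: [0.826, 1.395, -0.794]
ft_force: [0.2, -0.3, 2.6]
width: 0.0078
```

```bash
python3 -c "
from h import *
go(pk(-1,-.048),30.28,.0625)
o=get_obs(); g=o['tcp_pos']+R.from_rotvec(o['tool_rot']).as_matrix()[:,0]*.065; print(loc(g),o['torque'])
"
```

```text
t=13.3 g=[0.5939 0.226  0.0619] th=30.23 tilt=1.52 w=7.8 F=[ 0.2 -0.3  2.6]
  toolx [ 0.0253  0.0082 -0.9996]
  now-frame dx=-0.0005 dy=0.0020 dz=-0.0001 turn=-0.0008 (dth=0.0); after turn first: dy=0.0020 dz=-0.0001
[-50.  -90.1] [0.06343853 0.07517838 0.01096614]
```

>>> step_arm:
  plan:
    - [1,0,0.002,0,0]
    - [1,0,0.002,0,0]
    - [1,0,0.001,0,0]
    - [1,0,0.001,0,0]

```text
time_s: 13.68
tcp_pos: [0.5949, 0.227, 0.127]
tool_rot: [0.822, 1.399, -0.8]
ft_force: [-6.1, -3.0, 5.0]
width: 0.0079
```

```bash
python3 -c "
from h import *
go(pk(-1,-.048),30.28,.0625)
o=get_obs(); g=o['tcp_pos']+R.from_rotvec(o['tool_rot']).as_matrix()[:,0]*.065; print(loc(g),o['torque'])
"
```

```text
t=13.7 g=[0.5961 0.2273 0.062 ] th=30.22 tilt=1.15 w=7.9 F=[-6.1 -3.   5. ]
  toolx [ 0.0196  0.0045 -0.9998]
  now-frame dx=-0.0005 dy=-0.0006 dz=-0.0001 turn=-0.0010 (dth=0.1); after turn first: dy=-0.0006 dz=-0.0001
[-47.4 -90.1] [-0.47447557  1.00782179  0.00781029]
```

>>> step_arm:
  plan:
    - [-0.4,0,0,0,0]
    - [-0.4,0,0,0,0]
    - [-0.4,0,0,0,0]
    - [-0.4,0,0,0,0]
    - [-0.4,0,0,0,0]
    - [-0.4,0,0,0,0]

```text
time_s: 14.18
tcp_pos: [0.5968, 0.2282, 0.1273]
tool_rot: [0.825, 1.396, -0.796]
ft_force: [-0.2, 0.6, -0.1]
width: 0.0433
```

```bash
python3 -c "
from h import *
go(pk(-1,-.048),30.28,.18)
"
```

```text
t=14.2 g=[0.5983 0.2287 0.0623] th=30.23 tilt=1.41 w=43.3 F=[-0.2  0.6 -0.1]
  toolx [ 0.0236  0.0072 -0.9997]
  now-frame dx=-0.1178 dy=-0.0004 dz=0.0007 turn=-0.0009 (dth=0.0); after turn first: dy=-0.0032 dz=0.0000
```

>>> step_arm:
  plan:
    - [-0.4,-0.008,0,0,0]
    - [-0.4,-0.016,0,0,0]
    - [-0.4,-0.016,0,0,0]
    - [-0.4,-0.016,0,0,0]
    - [-0.4,-0.016,0.005,-0.01,0.01]
    - [-0.4,-0.012,0.008,-0.014,0.02]
    - [-0.4,-0.004,0.008,-0.014,0.02]
    - [-0.4,0,0.008,-0.014,0.01]
    - [-0.4,0,0.006,-0.014,0]
    - [-0.4,0,0.003,-0.008,0]
    - [-0.4,0,0.001,-0.003,0]
    - [-0.4,0,0,0,0]

```text
time_s: 15.18
tcp_pos: [0.5927, 0.3166, 0.2253]
tool_rot: [0.876, 1.376, -0.843]
ft_force: [0.5, 0.0, 0.2]
width: 0.0647
```

```bash
python3 -c "
from h import *
go((.5917,.3292),25,.097)
snap('top','pics/t7.png')
snap('scene','pics/s7.png')
crop('pics/s7.png','pics/s7a.png',210,140,180,140,4.5)
"
```

```text
t=15.2 g=[0.5944 0.3171 0.1604] th=26.54 tilt=1.51 w=64.7 F=[0.5 0.  0.2]
  toolx [ 0.0251  0.0081 -0.9997]
  now-frame dx=0.0634 dy=0.0014 dz=-0.0123 turn=0.0270 (dth=-1.5); after turn first: dy=0.0027 dz=-0.0121
```

>>> step_arm:
  plan:
    - [-0.4,0,0.001,-0.005,0.01]
    - [-0.4,0.004,0.001,-0.004,0.008]
    - [-0.4,0.008,0,0,0]
    - [-0.4,0.008,0,0,0]
    - [-0.4,0.008,0,0,0]
    - [-0.4,0.006,0,0,0]
    - [-0.4,0.002,0,0,0]
    - [-0.4,0,0,0,0]
    - [-0.4,0,0,0,0]

```text
time_s: 16.03
tcp_pos: [0.5917, 0.3205, 0.1824]
tool_rot: [0.89, 1.368, -0.868]
ft_force: [0.4, 0.5, 0.3]
width: 0.0653
```

```bash
python3 -c "
from h import *
go((.5917,.3292),25,.097)
"
```

```text
t=16.0 g=[0.5931 0.3207 0.1174] th=25.08 tilt=1.22 w=65.3 F=[0.4 0.5 0.3]
  toolx [ 0.0211  0.0026 -0.9998]
  now-frame dx=0.0204 dy=0.0020 dz=-0.0085 turn=0.0014 (dth=-0.1); after turn first: dy=0.0024 dz=-0.0083
```

>>> step_arm:
  plan:
    - [-0.4,0.004,0.001,-0.003,0]
    - [-0.4,0.004,0.001,-0.003,0]
    - [-0.4,0.004,0,-0.001,0]
    - [-0.4,0.003,0,0,0]
    - [-0.4,0.001,0,0,0]
    - [-0.4,0,0,0,0]

```text
time_s: 16.53
tcp_pos: [0.5911, 0.3291, 0.1656]
tool_rot: [0.891, 1.368, -0.866]
ft_force: [0.4, 0.2, 0.3]
width: 0.0654
```

```bash
python3 -c "
from h import *
go((.5917,.3292),25,.097)
"
```

```text
t=16.5 g=[0.5926 0.3294 0.1006] th=25.10 tilt=1.30 w=65.4 F=[0.4 0.2 0.3]
  toolx [ 0.0224  0.0037 -0.9997]
  now-frame dx=0.0036 dy=-0.0009 dz=-0.0002 turn=0.0018 (dth=-0.1); after turn first: dy=-0.0009 dz=-0.0002
```

>>> step_arm:
  plan:
    - [1,0.0025,0,0,0]
    - [1,0,0,0,0]
    - [1,0,0,0,0]
    - [1,0,0,0,0]
    - [1,0,0,0,0]
    - [1,0,0,0,0]
    - [1,0,0,0,0]
    - [1,0,0,0,0]
    - [1,0,0,0,0]
    - [1,0,0,0,0]
    - [1,0,0,0,0]

```text
time_s: 17.45
tcp_pos: [0.5914, 0.3289, 0.1633]
tool_rot: [0.892, 1.367, -0.866]
ft_force: [-0.6, -0.9, -0.6]
width: 0.0174
```

```bash
python3 -c "
from h import *
go((.3698,.3815),25,.16)
"
```

```text
t=17.4 g=[0.5929 0.3291 0.0983] th=25.07 tilt=1.34 w=17.4 F=[-0.6 -0.9 -0.6]
  toolx [ 0.0231  0.004  -0.9997]
  now-frame dx=-0.0666 dy=-0.1785 dz=-0.1416 turn=0.0012 (dth=-0.1); after turn first: dy=-0.1801 dz=-0.1418
```

>>> step_arm:
  plan:
    - [1,-0.005,0,0,0]
    - [1,-0.01,0,0,0]
    - [1,-0.012,0,0,0]
    - [1,-0.012,0,0,0]
    - [1,-0.012,0,0,0]
    - [1,-0.006,-0.008,-0.006,0]
    - [1,-0.003,-0.014,-0.011,0]
    - [1,0,-0.018,-0.014,0]
    - [1,0,-0.018,-0.014,0]
    - [1,0,-0.018,-0.014,0]
    - [1,0,-0.018,-0.014,0]
    - [1,0,-0.018,-0.014,0]
    - [1,0,-0.018,-0.014,0]
    - [1,0,-0.016,-0.012,0]
    - [1,0,-0.01,-0.008,0]
    - [1,0,-0.005,-0.004,0]
    - [1,0,-0.002,-0.002,0]
    - [1,0,0,0,0]

```text
time_s: 18.95
tcp_pos: [0.3733, 0.3766, 0.2354]
tool_rot: [0.9, 1.365, -0.856]
ft_force: [0.1, -0.4, -2.7]
width: 0.0178
```

```bash
python3 -c "
from h import *
go((.3698,.3815),25,.12)
snap('top','pics/t8.png')
crop('pics/t8.png','pics/t8a.png',180,220,170,130,4.5)
snap('scene','pics/s8.png')
crop('pics/s8.png','pics/s8a.png',210,170,180,170,3.5)
"
```

```text
t=18.9 g=[0.3753 0.3774 0.1705] th=25.09 tilt=1.91 w=17.8 F=[ 0.1 -0.4 -2.7]
  toolx [ 0.031   0.0123 -0.9994]
  now-frame dx=0.0503 dy=-0.0049 dz=-0.0062 turn=0.0016 (dth=-0.1); after turn first: dy=-0.0032 dz=-0.0061
```

>>> step_arm:
  plan:
    - [1,0.004,-0.001,-0.002,0]
    - [1,0.008,-0.001,-0.002,0]
    - [1,0.01,0,0,0]
    - [1,0.01,0,0,0]
    - [1,0.01,0,0,0]
    - [1,0.006,0,0,0]
    - [1,0.004,0,0,0]
    - [1,0.002,0,0,0]
    - [1,0,0,0,0]
    - [1,0,0,0,0]

```text
time_s: 19.88
tcp_pos: [0.3768, 0.3781, 0.1731]
tool_rot: [0.905, 1.361, -0.865]
ft_force: [-0.3, 0.7, -2.7]
width: 0.0176
```

```bash
python3 -c "
from h import *
go((.3698,.3815),25,.097)
"
```

```text
t=19.9 g=[0.3788 0.3787 0.1081] th=24.59 tilt=1.86 w=17.6 F=[-0.3  0.7 -2.7]
  toolx [ 0.031   0.0096 -0.9995]
  now-frame dx=0.0108 dy=-0.0074 dz=-0.0064 turn=-0.0072 (dth=0.4); after turn first: dy=-0.0070 dz=-0.0064
```

>>> step_arm:
  plan:
    - [1,0.002,-0.003,-0.003,0]
    - [1,0.002,-0.003,-0.003,0]
    - [1,0.002,-0.001,-0.001,0]
    - [1,0.002,0,0,0]
    - [1,0.001,0,0,0]
    - [1,0,0,0,0]

```text
time_s: 20.38
tcp_pos: [0.3669, 0.3828, 0.1644]
tool_rot: [0.907, 1.361, -0.862]
ft_force: [-0.1, -1.2, -2.5]
width: 0.0178
```

```bash
python3 -c "
from h import *
go((.3698,.3815),25,.097)
"
```

```text
t=20.4 g=[0.369  0.3836 0.0995] th=24.62 tilt=1.99 w=17.8 F=[-0.1 -1.2 -2.5]
  toolx [ 0.0326  0.012  -0.9994]
  now-frame dx=0.0025 dy=-0.0002 dz=0.0022 turn=-0.0066 (dth=0.4); after turn first: dy=-0.0001 dz=0.0022
```

>>> step_arm:
  plan:
    - [1,0.001,0,0,0]
    - [1,0.001,0,0,0]
    - [1,0.001,0,0,0]
    - [1,0.001,0,0,0]

```text
time_s: 20.72
tcp_pos: [0.368, 0.3835, 0.1621]
tool_rot: [0.91, 1.36, -0.859]
ft_force: [-4.3, -3.0, 20.4]
width: 0.0181
```

```bash
python3 -c "
from h import *
go((.3698,.3815),25,.097)
"
```

```text
t=20.7 g=[0.3702 0.3844 0.0971] th=24.60 tilt=2.17 w=18.1 F=[-4.3 -3.  20.4]
  toolx [ 0.0351  0.0142 -0.9993]
  now-frame dx=0.0001 dy=-0.0016 dz=0.0025 turn=-0.0069 (dth=0.4); after turn first: dy=-0.0016 dz=0.0025
```

>>> step_arm:
  plan:
    - [1,-0.0005,0,0,0]
    - [0.3,0,0,0,0]
    - [0.3,0,0,0,0]
    - [0.3,0,0,0,0]
    - [0,0,0,0,0]
    - [0,0,0,0,0]
    - [-0.2,0,0,0,0]
    - [-0.2,0,0,0,0]

```text
time_s: 21.38
tcp_pos: [0.3689, 0.384, 0.1634]
tool_rot: [0.912, 1.359, -0.857]
ft_force: [0.1, -0.2, 0.0]
width: 0.0539
```

```bash
python3 -c "
from h import *
go((.5512,.0716),113.2,.16)
"
```

```text
t=21.4 g=[0.3713 0.385  0.0985] th=24.56 tilt=2.31 w=53.9 F=[ 0.1 -0.2  0. ]
  toolx [ 0.0369  0.0162 -0.9992]
  now-frame dx=-0.0599 dy=0.0358 dz=0.3599 turn=-1.5471 (dth=88.6); after turn first: dy=-0.3589 dz=0.0418
```

>>> step_arm:
  plan:
    - [-0.3,-0.005,0,0,0]
    - [-0.3,-0.01,0,0,0]
    - [-0.3,-0.012,0,0,0]
    - [-0.3,-0.012,0,0,0]
    - [-0.3,-0.012,0,0,0]
    - [-0.3,-0.01,0,0,0]
    - [-0.3,-0.008,0,0,0]
    - [-0.3,-0.004,0,0,0]
    - [-0.3,-0.002,0,0,0]
    - [-0.3,0,0,0,0]

```text
time_s: 22.22
tcp_pos: [0.3655, 0.3824, 0.247]
tool_rot: [0.913, 1.359, -0.857]
ft_force: [-0.2, -0.0, -0.2]
width: 0.0602
```

```bash
python3 -c "
from h import *
go((.5512,.0716),113.2,.16)
snap('scene','pics/s9.png')
crop('pics/s9.png','pics/s9a.png',210,170,180,170,3.5)
"
```

```text
t=22.2 g=[0.368  0.3835 0.1821] th=24.57 tilt=2.36 w=60.2 F=[-0.2 -0.  -0.2]
  toolx [ 0.0376  0.0169 -0.9992]
  now-frame dx=0.0237 dy=0.0360 dz=0.3598 turn=-1.5469 (dth=88.6); after turn first: dy=-0.3588 dz=0.0456
```

>>> step_arm:
  plan:
    - [-0.3,0,0.001,0.01,0]
    - [-0.3,0,0.002,0.02,0]
    - [-0.3,0,0.003,0.025,0]
    - [-0.3,0,0.003,0.025,0]
    - [-0.3,0,0.003,0.025,0]
    - [-0.3,0,0.003,0.025,0]
    - [-0.3,0,0.003,0.025,0]
    - [-0.3,0,0.003,0.025,0]
    - [-0.3,0,0.003,0.025,0]
    - [-0.3,0,0.003,0.025,0]
    - [-0.3,0,0.003,0.025,0]
    - [-0.3,0,0.002,0.025,0]
    - [-0.3,0,0.002,0.025,0]
    - [-0.3,0,0.001,0.018,0]
    - [-0.3,0,0,0.01,0]
    - [-0.3,0,0,0.005,0]
    - [-0.3,0,0,0,0]

```text
time_s: 23.68
tcp_pos: [0.5439, 0.0638, 0.2372]
tool_rot: [0.9, 1.368, -0.873]
ft_force: [-0.0, 0.2, -0.6]
width: 0.0606
```

```bash
python3 -c "
from h import *
go((.5512,.0716),113.2,.16)
"
```

```text
t=23.7 g=[0.5452 0.0642 0.1722] th=24.55 tilt=1.22 w=60.6 F=[-0.   0.2 -0.6]
  toolx [ 0.0202  0.0065 -0.9998]
  now-frame dx=0.0124 dy=0.0082 dz=-0.0043 turn=-1.5473 (dth=88.7); after turn first: dy=0.0045 dz=0.0084
```

>>> step_arm:
  plan:
    - [-0.3,0,0,0,-0.06]
    - [-0.3,0,0,0,-0.1]
    - [-0.3,0,0,0,-0.12]
    - [-0.3,0,0,0,-0.12]
    - [-0.3,0,0,0,-0.12]
    - [-0.3,0,0,0,-0.12]
    - [-0.3,0,0,0,-0.12]
    - [-0.3,0,0,0,-0.12]
    - [-0.3,0,0,0,-0.12]
    - [-0.3,0,0,0,-0.12]
    - [-0.3,0,0,0,-0.12]
    - [-0.3,0,0,0,-0.1]
    - [-0.3,0,0,0,-0.07]
    - [-0.3,0,0,0,-0.03]
    - [-0.3,0,0,0,0]
    - [-0.3,0,0,0,0]

```text
time_s: 25.02
tcp_pos: [0.5328, 0.0841, 0.2355]
tool_rot: [-0.286, 1.537, 0.302]
ft_force: [0.4, -1.5, 0.2]
width: 0.0604
```

```bash
python3 -c "
from h import *
go((.5512,.0716),113.2,.15)
snap('scene','pics/s10.png')
crop('pics/s10.png','pics/s10a.png',300,130,150,130,5)
"
```

```text
t=25.0 g=[0.5336 0.0849 0.1705] th=111.52 tilt=0.98 w=60.4 F=[ 0.4 -1.5  0.2]
  toolx [ 0.012   0.0123 -0.9999]
  now-frame dx=0.0206 dy=-0.0190 dz=0.0112 turn=-0.0294 (dth=1.7); after turn first: dy=-0.0192 dz=0.0109
```

>>> step_arm:
  plan:
    - [-0.3,0,-0.006,0.004,-0.015]
    - [-0.3,0,-0.006,0.004,-0.01]
    - [-0.3,0,-0.003,0.001,0]
    - [-0.3,0,-0.001,0,0]
    - [-0.3,0,0,0,0]
    - [-0.3,0,0,0,0]

```text
time_s: 25.57
tcp_pos: [0.5489, 0.0722, 0.2356]
tool_rot: [-0.307, 1.533, 0.321]
ft_force: [0.0, 0.8, 0.1]
width: 0.0605
```

```bash
python3 -c "
from h import *
go((.5512,.0716),113.2,.15)
F=lambda u,v:cp(u,v,370,130,4.6)
im=cv2.imread('pics/top0.png').astype(int)
for n,c in [('A',(235,87)),('B',(251,395)),('C',(499,369))]:
    u,v=F(*c); x0,y0=int(round(u))-6,int(round(v))-6
    p=im[y0:y0+13,x0:x0+13]; m=(p.max(2)<75)
    print(n,u,v); print(p.max(2))
"
```

```text
t=25.6 g=[0.5497 0.073  0.1706] th=112.97 tilt=0.98 w=60.5 F=[0.  0.8 0.1]
  toolx [ 0.0123  0.012  -0.9999]
  now-frame dx=0.0206 dy=-0.0020 dz=0.0005 turn=-0.0040 (dth=0.2); after turn first: dy=-0.0019 dz=0.0008
A 420.69565217391306 148.52173913043478
[[ 20  23  26  27  25  24  27  18  19  25  29  22 114]
 [124 144 144  94  41  30  32  46  95 134 103  46  19]
 [237 249 244 177  71  48  48  77 174 242 216 102  25]
 [240 246 166  56  48  47  52  49  43 221 227 132  23]
 [238 204  95  52  51  52  52  49  47 122 210 142  25]
 [236 181  63  55  53  54  56  53  52  51 231 173  27]
 [236 194  79  58  62  61  59  57  55 107 235 174  24]
 [235 222 115  54  62  64  63  63  60 201 246 171  20]
 [235 249 206 108  67  62  61  81 136 238 249 171  24]
 [235 249 249 222 161 123 134 177 240 249 250 173  23]
 [221 241 241 241 241 221 234 242 242 242 241 155  23]
 [110 106 103 104 104 114 119 119 120 117  99  68  26]
 [116 116 117 117 117 118 119 118 118  99 136  94  26]]
B 424.17391304347825 215.47826086956522
[[ 60  65  70  61  47  30  15  48 124 101  40  15  19]
 [125 124 133 117  86  57  64 128 
[... 681 characters left out ...]
77 203 245 209 123  64  24  25  19  22]
 [101  75  67 166 231 241 242 220 148  69  29  22  22]
 [ 95  87 138 227 176 113  90 137 186 150  90  42  23]
 [ 74 106 212 170  81  54  52  49  49 168 187 137  67]
 [ 91 170 128  61  55  55  52  52  50  52 222 234 145]
 [137 232 164  51  60  58  60  55  52  52 133 228 164]
 [230 235 141  58  64  64  63  57  54  53 133 131  73]
 [241 249 176  61  68  69  65  62  57  54 115  80  21]
 [248 249 213 104  64  69  67  64  59  57  56  39  20]
 [228 247 249 206 125  86  77  87 108  83  42  24  17]
 [151 221 241 248 237 182 162 181 196 120  35  20  24]
 [231 195 165 227 246 249 249 245 167  90  31  21  20]
 [219 240 214 144 213 240 244 189 155 101  23  24  23]]
```

>>> step_arm:
  plan:
    - [-0.3,0.004,-0.001,0.0005,-0.002]
    - [-0.3,0.008,0,0,0]
    - [-0.3,0.01,0,0,0]
    - [-0.3,0.01,0,0,0]
    - [-0.3,0.01,0,0,0]
    - [-0.3,0.008,0,0,0]
    - [-0.3,0.004,0,0,0]
    - [-0.3,0.002,0,0,0]
    - [-0.3,0,0,0,0]
    - [-0.3,0,0,0,0]

```text
time_s: 26.4
tcp_pos: [0.5492, 0.0726, 0.1716]
tool_rot: [-0.309, 1.537, 0.324]
ft_force: [0.0, 0.8, -1.3]
width: 0.0604
```

```bash
python3 -c "
from h import *
go((.5512,.0716),113.2,.092)
"
```

```text
t=26.4 g=[0.5498 0.0733 0.1066] th=113.14 tilt=0.84 w=60.4 F=[ 0.   0.8 -1.3]
  toolx [ 0.0087  0.0118 -0.9999]
  now-frame dx=0.0146 dy=-0.0023 dz=0.0004 turn=-0.0010 (dth=0.1); after turn first: dy=-0.0021 dz=0.0006
```

>>> step_arm:
  plan:
    - [-0.3,0.003,-0.001,0.0003,0]
    - [-0.3,0.004,-0.0007,0,0]
    - [-0.3,0.003,0,0,0]
    - [-0.3,0.002,0,0,0]
    - [-0.3,0,0,0,0]
    - [-0.3,0,0,0,0]

```text
time_s: 26.9
tcp_pos: [0.5511, 0.0711, 0.1596]
tool_rot: [-0.308, 1.534, 0.323]
ft_force: [-0.4, 0.4, -0.3]
width: 0.0605
```

```bash
python3 -c "
from h import *
go((.5512,.0716),113.2,.092)
snap('scene','pics/s11.png')
crop('pics/s11.png','pics/s11a.png',300,130,150,130,5)
"
```

```text
t=26.9 g=[0.5519 0.0718 0.0946] th=113.11 tilt=0.95 w=60.5 F=[-0.4  0.4 -0.3]
  toolx [ 0.0112  0.0121 -0.9999]
  now-frame dx=0.0026 dy=0.0000 dz=-0.0008 turn=-0.0015 (dth=0.1); after turn first: dy=0.0000 dz=-0.0007
```

>>> step_arm:
  plan:
    - [1,0.0015,0,-0.0004,0]
    - [1,0,0,0,0]
    - [1,0,0,0,0]
    - [1,0,0,0,0]
    - [1,0,0,0,0]
    - [1,0,0,0,0]
    - [1,0,0,0,0]
    - [1,0,0,0,0]
    - [1,0,0,0,0]
    - [1,0,0,0,0]

```text
time_s: 27.78
tcp_pos: [0.5507, 0.0708, 0.1585]
tool_rot: [-0.308, 1.534, 0.323]
ft_force: [0.5, 0.1, -0.4]
width: 0.0178
```

```bash
python3 -c "
from h import *
go(pk(0),210.2,.165)
"
```

```text
t=27.8 g=[0.5514 0.0716 0.0935] th=113.10 tilt=0.95 w=17.8 F=[ 0.5  0.1 -0.4]
  toolx [ 0.0116  0.0118 -0.9999]
  now-frame dx=-0.0679 dy=0.2214 dz=0.1392 turn=-1.6946 (dth=97.1); after turn first: dy=-0.1644 dz=0.2022
```

>>> step_arm:
  plan:
    - [1,-0.005,0,0,0]
    - [1,-0.01,0,0,0]
    - [1,-0.014,0,0,0]
    - [1,-0.014,0,0,0]
    - [1,-0.014,0,0,0]
    - [1,-0.014,0,0,0]
    - [1,-0.008,0,0,0]
    - [1,-0.004,0.005,0.002,0]
    - [1,0,0.015,0.006,0]
    - [1,0,0.022,0.009,0]
    - [1,0,0.022,0.009,0]
    - [1,0,0.022,0.009,0]
    - [1,0,0.022,0.009,0]
    - [1,0,0.022,0.009,0]
    - [1,0,0.022,0.009,0]
    - [1,0,0.022,0.009,0]
    - [1,0,0.015,0.006,0]
    - [1,0,0.008,0.003,0]
    - [1,0,0.003,0.001,0]
    - [1,0,0,0,0]

```text
time_s: 29.45
tcp_pos: [0.5409, 0.2964, 0.2493]
tool_rot: [-0.307, 1.543, 0.322]
ft_force: [1.0, -0.9, -3.4]
width: 0.0177
```

```bash
python3 -c "
from h import *
go(pk(1),210.2,.18)
"
```

```text
t=29.4 g=[0.541  0.2971 0.1843] th=112.99 tilt=0.62 w=17.7 F=[ 1.  -0.9 -3.4]
  toolx [ 0.0027  0.0104 -0.9999]
  now-frame dx=0.0054 dy=0.0988 dz=0.0479 turn=-1.6967 (dth=97.2); after turn first: dy=-0.0599 dz=0.0920
```

>>> step_arm:
  plan:
    - [1,0,0.012,0.006,0]
    - [1,0,0.02,0.01,0]
    - [1,0,0.02,0.01,0]
    - [1,0,0.018,0.009,0]
    - [1,0,0.008,0.004,-0.03]
    - [1,0,0.002,0.001,-0.08]
    - [1,0,0,0,-0.12]
    - [1,0,0,0,-0.12]
    - [1,0,0,0,-0.12]
    - [1,0,0,0,-0.12]
    - [1,0,0,0,-0.12]
    - [1,0,0,0,-0.12]
    - [1,0,0,0,-0.12]
    - [1,0,0,0,-0.12]
    - [1,0,0,0,-0.12]
    - [1,0,0,0,-0.12]
    - [1,0,0,0,-0.12]
    - [1,0,0,0,-0.06]
    - [1,0,0,0,-0.02]
    - [1,0,0,0,0]

```text
time_s: 31.12
tcp_pos: [0.5555, 0.3706, 0.2461]
tool_rot: [-1.504, 0.999, 1.491]
ft_force: [0.9, -0.7, -2.8]
width: 0.0178
```

```bash
python3 -c "
from h import *
go(pk(1),210.2,.18)
"
```

```text
t=31.1 g=[0.5557 0.37   0.1811] th=-157.19 tilt=0.50 w=17.8 F=[ 0.9 -0.7 -2.8]
  toolx [ 0.003  -0.0083 -1.    ]
  now-frame dx=0.0007 dy=-0.0058 dz=0.0375 turn=-0.1290 (dth=7.4); after turn first: dy=-0.0106 dz=0.0364
```

>>> step_arm:
  plan:
    - [1,0,-0.002,0.008,-0.04]
    - [1,0,-0.003,0.01,-0.04]
    - [1,0,-0.002,0.009,-0.025]
    - [1,0,-0.001,0.004,-0.005]
    - [1,0,0,0.001,0]
    - [1,0,0,0,0]
    - [1,0,0,0,0]

```text
time_s: 31.7
tcp_pos: [0.5491, 0.4036, 0.2453]
tool_rot: [-1.581, 0.934, 1.566]
ft_force: [-0.3, 0.7, -2.9]
width: 0.0179
```

```bash
python3 -c "
from h import *
go(pk(1),210.2,.13)
"
```

```text
t=31.7 g=[0.5493 0.4029 0.1803] th=-151.00 tilt=0.64 w=17.9 F=[-0.3  0.7 -2.9]
  toolx [ 0.0035 -0.0106 -0.9999]
  now-frame dx=0.0503 dy=0.0004 dz=0.0053 turn=-0.0210 (dth=1.2); after turn first: dy=0.0004 dz=0.0047
```

>>> step_arm:
  plan:
    - [1,0.004,0,0.002,-0.008]
    - [1,0.008,0,0.0015,-0.005]
    - [1,0.01,0,0,0]
    - [1,0.01,0,0,0]
    - [1,0.007,0,0,0]
    - [1,0.004,0,0,0]
    - [1,0.002,0,0,0]
    - [1,0,0,0,0]
    - [1,0,0,0,0]

```text
time_s: 32.45
tcp_pos: [0.5476, 0.4045, 0.1935]
tool_rot: [-1.59, 0.929, 1.575]
ft_force: [0.0, -0.3, -3.3]
width: 0.018
```

```bash
python3 -c "
from h import *
go(pk(1),210.2,.11)
snap('top','pics/t12.png')
snap('scene','pics/s12.png')
crop('pics/t12.png','pics/t12a.png',190,150,120,110,6)
crop('pics/s12.png','pics/s12a.png',200,170,120,120,6)
"
```

```text
t=32.5 g=[0.5477 0.4037 0.1285] th=-150.32 tilt=0.78 w=18.0 F=[ 0.  -0.3 -3.3]
  toolx [ 0.0019 -0.0134 -0.9999]
  now-frame dx=0.0184 dy=-0.0007 dz=0.0035 turn=-0.0090 (dth=0.5); after turn first: dy=-0.0006 dz=0.0033
```

```bash
cat >> h.py <<'E'
def overlay(cam,src,dst,foot,ax,crp,gz=.0935):
    """foot xyz world, ax unit up axis"""
    im=cv2.imread(src); x,y,w,h,s=crp
    im=cv2.resize(im[y:y+h,x:x+w],None,fx=s,fy=s,interpolation=cv2.INTER_CUBIC)
    e1=np.cross(ax,[1,0,0]);e1/=np.linalg.norm(e1);e2=np.cross(ax,e1)
    t=np.linspace(0,2*np.pi,60)
    def poly(P,c):
        q=w2px(cam,P); q=(q-[x,y]+.5)*s-.5
        cv2.polylines(im,[np.round(q).astype(int)],False,c,1,cv2.LINE_AA)
    for hh,r in [(0,.02),(.056,.02),(.110,.008)]:
        poly(foot+ax*hh+r*(np.cos(t)[:,None]*e1+np.sin(t)[:,None]*e2),(0,255,255))
    for i in (-1,0,1):
        P=rackw(RK,np.c_[.022*np.cos(t),.09*i+.022*np.sin(t),0*t+.014]); poly(P,(0,255,0))
    cv2.imwrite(dst,im)
def curfoot(gh):
    o=get_obs(); X=R.from_rotvec(o['tool_rot']).as_matrix()[:,0]; g=o['tcp_pos']+X*.065
    return g+X*gh, -X
E
python3 -c "
from h import *
f,a=curfoot(.0935); print(f,loc(f))
overlay('scene','pics/s12.png','pics/o.png',f,a,(200,170,120,120,6))
"
```

```text
[0.54798675 0.40252041 0.03533973] [-0.9 85.6]
```

```bash
cat >> h.py <<'E'
def curfoot2(rotg,gh,off=0.0):
    """axis upright at grasp with tool rot rotg; gh=height of grasp pt above foot; off= axis offset along tool y"""
    o=get_obs(); M=R.from_rotvec(o['tool_rot']).as_matrix(); g=o['tcp_pos']+M[:,0]*.065
    ax=M@(R.from_rotvec(rotg).as_matrix().T@np.array([0,0,1.])); f=g-ax*gh+M[:,1]*off
    print("foot",f.round(4),"loc",loc(f),"axis",ax.round(4)); return f,ax
E
python3 -c "
from h import *
f,a=curfoot2([-0.308,1.534,.323],.0935)
overlay('scene','pics/s12.png','pics/o.png',f,a,(200,170,120,120,6))
"
```

```text
foot [0.5492 0.4016 0.0354] loc [-0.3 84.2] axis [-0.0156  0.0231  0.9996]
```

```bash
python3 -c "
from h import *
crop('pics/s12.png','pics/z.png',235,230,45,60,12)
im=cv2.imread('pics/s12.png')
for v in (250,256,262,266,268,270,272): print(v,im[v,240:270].mean(1).astype(int))
"
```

```text
250 [129 129 128 128 116  84  55  49  49  51  52  54  55  54  53  52  50  52
  56  64  78  82  80  84  89  90  89  89  89  88]
256 [129 117  98  75  71  87  92  92  94  92  94  96  96  96  95  95 103 112
 111 106 106 108  88  76  88  88  89  89  89  88]
262 [ 87  87  88  78  67  82  96 102 105 106 108 109 111 112 111 112 123 130
 128 117 112 115 106  91  84  83  83  83  82  76]
266 [ 89  88  87  87  87  87  92 100 105 108 107 108 111 111 118 126 130 131
 128 124 119 117 111  96  82  83  84  86  89  93]
268 [ 89  87  87  88  87  86  87  94 102 106 106 108 110 112 111 121 128 129
 129 122 115 105  93  85  88  95  96  95  95  93]
270 [ 95  88  87  87  86  86  88  89  90  94  94  98  99 100 103 110 105  94
  95  93  88  91  93  90  95  95  94  96  95 104]
272 [ 94  86  86  85  86  86  85  84  85  91  93  94  97  97 102 108 107 105
 106 103  92  91  95 104 113 104 103 112 136 158]
```

>>> step_arm:
  plan:
    - [1,0.001,0,0.002,-0.004]
    - [1,0.001,0,0.002,-0.003]
    - [1,0.001,0,0.001,0]
    - [1,0.001,0,0,0]
    - [1,0,0,0,0]
    - [1,0,0,0,0]

```text
time_s: 33.05
tcp_pos: [0.5451, 0.4101, 0.1911]
tool_rot: [-1.596, 0.921, 1.578]
ft_force: [-0.1, -0.8, -3.0]
width: 0.018
```

```bash
python3 -c "
from h import *
go(pk(1),210.2,.0985)
f,a=curfoot2([-0.308,1.534,.323],.0935)
f,a=curfoot(.0935); print(loc(f))
snap('scene','pics/s13.png')
overlay('scene','pics/s13.png','pics/o.png',f,a,(200,170,120,120,6))
"
```

```text
t=33.0 g=[0.5454 0.4094 0.1261] th=-149.87 tilt=0.70 w=18.0 F=[-0.1 -0.8 -3. ]
  toolx [ 0.0044 -0.0113 -0.9999]
  now-frame dx=0.0277 dy=0.0003 dz=-0.0025 turn=-0.0012 (dth=0.1); after turn first: dy=0.0003 dz=-0.0028
foot [0.5471 0.4074 0.0327] loc [ 0.7 90.3] axis [-0.0177  0.0211  0.9996]
[ 0.1 91.7]
```

```bash
python3 -c "
from h import *
crop('pics/s13.png','pics/z.png',232,235,45,50,14)
f,a=curfoot(.0935)
f2,a2=curfoot2([-0.308,1.534,.323],.0935)
for F,A in ((f,a),(f2,a2)):
  for hh in (0,.01,.03,.045):
    q=w2px('scene',F+A*hh)[0]; print(hh,q.round(2), ((q-[232,235]+.5)*14-.5).round(0))
# foot if at pocket centre
c=np.r_[pk(1),.033]; print(((w2px('scene',c)[0]-[232,235]+.5)*14-.5).round(0))
"
```

```text
foot [0.5471 0.4074 0.0326] loc [ 0.7 90.2] axis [-0.0177  0.0212  0.9996]
0 [253.44 271.55] [307. 518.]
0.01 [253.14 267.69] [302. 464.]
0.03 [252.53 259.88] [294. 355.]
0.045 [252.07 253.95] [288. 272.]
0 [253.63 271.2 ] [309. 513.]
0.01 [253.31 267.38] [305. 460.]
0.03 [252.66 259.65] [296. 352.]
0.045 [252.17 253.78] [289. 269.]
[314. 512.]
```

```bash
python3 -c "
from h import *
overlay('scene','pics/scene0.png','pics/o2.png',np.array([.5514,.0716,0]),np.array([0,0,1.]),(355,195,50,70,11))
overlay('top','pics/top0.png','pics/o3.png',np.array([.5514,.0716,0]),np.array([0,0,1.]),(395,190,60,50,11))
a=cv2.imread('pics/o2.png');b=cv2.imread('pics/o3.png');h=max(a.shape[0],b.shape[0])
c=np.zeros((h,a.shape[1]+b.shape[1],3),np.uint8);c[:a.shape[0],:a.shape[1]]=a;c[:b.shape[0],a.shape[1]:]=b
cv2.imwrite('pics/o4.png',cv2.resize(c,None,fx=.65,fy=.65))
"
```

>>> step_arm:
  plan:
    - [1,0.003,0,-0.001,0]
    - [1,0.004,0,0,0]
    - [1,0.004,0,0,0]
    - [1,0.002,0,0,0]
    - [1,0,0,0,0]
    - [1,0,0,0,0]

```text
time_s: 33.6
tcp_pos: [0.5459, 0.4085, 0.1762]
tool_rot: [-1.596, 0.922, 1.578]
ft_force: [0.4, -0.3, -2.8]
width: 0.0184
```

```bash
python3 -c "
from h import *
go(pk(1),210.2,.0985)
f,a=curfoot2([-0.308,1.534,.323],.0935)
f,a=curfoot(.0935); print(f,loc(f))
snap('scene','pics/s14.png')
crop('pics/s14.png','pics/z.png',225,235,55,50,13)
"
```

```text
t=33.6 g=[0.5462 0.4077 0.1112] th=-149.90 tilt=0.72 w=18.4 F=[ 0.4 -0.3 -2.8]
  toolx [ 0.0041 -0.012  -0.9999]
  now-frame dx=0.0127 dy=0.0001 dz=-0.0008 turn=-0.0017 (dth=0.1); after turn first: dy=0.0001 dz=-0.0010
foot [0.5478 0.4057 0.0178] loc [ 0.5 88.4] axis [-0.0174  0.0218  0.9996]
[0.54654783 0.40661462 0.01774013] [-0.1 89.8]
```

>>> step_arm:
  plan:
    - [1,0.002,0,0,0]
    - [1,0.003,0,0,0]
    - [1,0.003,0,0,0]
    - [1,0.001,0,0,0]
    - [1,0,0,0,0]

```text
time_s: 34.07
tcp_pos: [0.5459, 0.4085, 0.1666]
tool_rot: [-1.596, 0.922, 1.578]
ft_force: [0.6, 0.3, -1.9]
width: 0.0175
```

```bash
python3 -c "
from h import *
go(pk(1),210.2,.0985)
"
```

```text
t=34.1 g=[0.5461 0.4077 0.1016] th=-149.90 tilt=0.72 w=17.5 F=[ 0.6  0.3 -1.9]
  toolx [ 0.0042 -0.0118 -0.9999]
  now-frame dx=0.0031 dy=0.0001 dz=-0.0010 turn=-0.0017 (dth=0.1); after turn first: dy=0.0001 dz=-0.0010
```

>>> step_arm:
  plan:
    - [1,0.0015,0,0,0]
    - [1,0.0015,0,0,0]
    - [1,0.001,0,0,0]
    - [1,0.0005,0,0,0]

```text
time_s: 34.4
tcp_pos: [0.5461, 0.4087, 0.1637]
tool_rot: [-1.597, 0.921, 1.576]
ft_force: [-1.8, -1.5, 1.7]
width: 0.0181
```

```bash
python3 -c "
from h import *
go(pk(1),210.2,.0985)
"
```

```text
t=34.4 g=[0.5465 0.4079 0.0987] th=-149.92 tilt=0.76 w=18.1 F=[-1.8 -1.5  1.7]
  toolx [ 0.0057 -0.0119 -0.9999]
  now-frame dx=0.0002 dy=0.0005 dz=-0.0010 turn=-0.0021 (dth=0.1); after turn first: dy=0.0005 dz=-0.0010
```

>>> step_arm:
  plan:
    - [0.5,0,0,0,0]
    - [0.3,0,0,0,0]
    - [0.2,0,0,0,0]
    - [0,0,0,0,0]
    - [-0.2,0,0,0,0]
    - [-0.3,-0.004,0,0,0]
    - [-0.3,-0.01,0,0,0]
    - [-0.3,-0.014,0,0,0]
    - [-0.3,-0.014,0,0,0]
    - [-0.3,-0.014,0,0,0]
    - [-0.3,-0.01,0,0,0]
    - [-0.3,-0.005,0,0,0]
    - [-0.3,0,0,0,0]

```text
time_s: 35.48
tcp_pos: [0.546, 0.4115, 0.2459]
tool_rot: [-1.596, 0.914, 1.574]
ft_force: [0.1, 0.0, -0.1]
width: 0.0605
```

```bash
python3 -c "
from h import *
go((.5616,-.0300),146.4,.17)
snap('scene','pics/s15.png')
crop('pics/s15.png','pics/z.png',190,150,200,170,4)
"
```

```text
t=35.5 g=[0.5467 0.411  0.1809] th=-149.88 tilt=0.68 w=60.5 F=[ 0.1  0.  -0.1]
  toolx [ 0.0097 -0.0069 -0.9999]
  now-frame dx=0.0141 dy=0.2084 dz=-0.3889 turn=1.1121 (dth=-63.7); after turn first: dy=-0.2565 dz=-0.3591
```

>>> step_arm:
  plan:
    - [-0.3,0,0.005,-0.01,0]
    - [-0.3,0,0.01,-0.019,0]
    - [-0.3,0,0.013,-0.024,0]
    - [-0.3,0,0.013,-0.024,0]
    - [-0.3,0,0.013,-0.024,0]
    - [-0.3,0,0.013,-0.024,0]
    - [-0.3,0,0.013,-0.024,0]
    - [-0.3,0,0.013,-0.024,0]
    - [-0.3,0,0.013,-0.024,0]
    - [-0.3,0,0.013,-0.024,0]
    - [-0.3,0,0.013,-0.024,0]
    - [-0.3,0,0.013,-0.024,0]
    - [-0.3,0,0.013,-0.024,0]
    - [-0.3,0,0.013,-0.024,0]
    - [-0.3,0,0.013,-0.024,0]
    - [-0.3,0,0.011,-0.02,0]
    - [-0.3,0,0.007,-0.013,0]
    - [-0.3,0,0.003,-0.006,0]
    - [-0.3,0,0,0,0]

```text
time_s: 37.12
tcp_pos: [0.549, -0.0585, 0.2348]
tool_rot: [-1.583, 0.94, 1.591]
ft_force: [-0.2, -0.7, 0.4]
width: 0.0603
```

>>> step_arm:
  plan:
    - [-0.3,0,0,0,0.05]
    - [-0.3,0,0,0,0.1]
    - [-0.3,0,0,0,0.12]
    - [-0.3,0,0,0,0.12]
    - [-0.3,0,0,0,0.12]
    - [-0.3,0,0,0,0.12]
    - [-0.3,0,0,0,0.12]
    - [-0.3,0,0,0,0.12]
    - [-0.3,0,0,0,0.1]
    - [-0.3,0,0,0,0.06]
    - [-0.3,0,0,0,0.02]
    - [-0.3,0,0,0,0]

```text
time_s: 38.12
tcp_pos: [0.545, -0.0465, 0.2325]
tool_rot: [-0.784, 1.447, 0.784]
ft_force: [0.8, -0.0, 0.3]
width: 0.0606
```

```bash
python3 -c "
from h import *
go((.5616,-.0300),146.4,.17)
"
```

```text
t=38.1 g=[ 0.5438 -0.0472  0.1675] th=147.45 tilt=1.21 w=60.6 F=[ 0.8 -0.   0.3]
  toolx [-0.0185 -0.0102 -0.9998]
  now-frame dx=-0.0030 dy=-0.0058 dz=0.0240 turn=0.0183 (dth=-1.0); after turn first: dy=-0.0054 dz=0.0242
```

>>> step_arm:
  plan:
    - [-0.3,0,-0.002,0.006,0.008]
    - [-0.3,0,-0.002,0.008,0.005]
    - [-0.3,0,-0.001,0.005,0]
    - [-0.3,0,0,0.002,0]
    - [-0.3,0,0,0,0]
    - [-0.3,0,0,0,0]

```text
time_s: 38.62
tcp_pos: [0.5624, -0.0275, 0.2315]
tool_rot: [-0.778, 1.448, 0.781]
ft_force: [0.7, -0.3, -0.2]
width: 0.0607
```

```bash
python3 -c "
from h import *
go((.5616,-.0300),146.4,.11)
for n,p in (('A',(.6801,.0751,0)),('C',(.5616,-.03,0))):
  q=w2px('scene',p)[0].astype(int)
  overlay('scene','pics/scene0.png','pics/o_%s.png'%n,np.array(p),np.array([0,0,1.]),(q[0]-25,q[1]-55,50,70,8))
a=cv2.imread('pics/o_A.png');b=cv2.imread('pics/o_C.png')
cv2.imwrite('pics/o4.png',np.hstack([a,b]))
"
```

```text
t=38.6 g=[ 0.5612 -0.0281  0.1666] th=147.16 tilt=1.18 w=60.7 F=[ 0.7 -0.3 -0.2]
  toolx [-0.0189 -0.0083 -0.9998]
  now-frame dx=0.0566 dy=-0.0020 dz=-0.0004 turn=0.0133 (dth=-0.8); after turn first: dy=-0.0014 dz=-0.0014
```

>>> step_arm:
  plan:
    - [-0.3,0.004,-0.001,-0.001,0.006]
    - [-0.3,0.008,0,0,0.003]
    - [-0.3,0.01,0,0,0]
    - [-0.3,0.01,0,0,0]
    - [-0.3,0.009,0,0,0]
    - [-0.3,0.006,0,0,0]
    - [-0.3,0.003,0,0,0]
    - [-0.3,0.002,0,0,0]
    - [-0.3,0,0,0,0]
    - [-0.3,0,0,0,0]

```text
time_s: 39.45
tcp_pos: [0.5602, -0.0308, 0.172]
tool_rot: [-0.77, 1.455, 0.775]
ft_force: [0.8, 0.4, 0.8]
width: 0.0602
```

```bash
python3 -c "
from h import *
go((.5616,-.0300),146.4,.0935)
"
```

```text
t=39.5 g=[ 0.5588 -0.0313  0.107 ] th=146.56 tilt=1.39 w=60.2 F=[0.8 0.4 0.8]
  toolx [-0.0228 -0.0085 -0.9997]
  now-frame dx=0.0134 dy=-0.0018 dz=0.0029 turn=0.0028 (dth=-0.2); after turn first: dy=-0.0016 dz=0.0027
```

>>> step_arm:
  plan:
    - [-0.3,0.003,-0.001,0.0015,0.001]
    - [-0.3,0.004,-0.0005,0.001,0]
    - [-0.3,0.003,0,0,0]
    - [-0.3,0.001,0,0,0]
    - [-0.3,0,0,0,0]
    - [-0.3,0,0,0,0]

```text
time_s: 39.95
tcp_pos: [0.5637, -0.0293, 0.1609]
tool_rot: [-0.769, 1.453, 0.773]
ft_force: [0.4, -1.0, 0.2]
width: 0.0605
```

```bash
python3 -c "
from h import *
go((.5616,-.0300),146.4,.0935)
"
```

```text
t=40.0 g=[ 0.5623 -0.0299  0.0959] th=146.49 tilt=1.26 w=60.5 F=[ 0.4 -1.   0.2]
  toolx [-0.0204 -0.0085 -0.9998]
  now-frame dx=0.0024 dy=0.0005 dz=-0.0005 turn=0.0016 (dth=-0.1); after turn first: dy=0.0006 dz=-0.0005
```

>>> step_arm:
  plan:
    - [1,0.0015,0.0003,0,0]
    - [1,0,0,0,0]
    - [1,0,0,0,0]
    - [1,0,0,0,0]
    - [1,0,0,0,0]
    - [1,0,0,0,0]
    - [1,0,0,0,0]
    - [1,0,0,0,0]
    - [1,0,0,0,0]
    - [1,0,0,0,0]

```text
time_s: 40.78
tcp_pos: [0.5634, -0.0294, 0.1597]
tool_rot: [-0.769, 1.453, 0.772]
ft_force: [-0.1, 0.3, -0.1]
width: 0.018
```

```bash
python3 -c "
from h import *
go(pk(0),30.2,.19)
print(get_obs()['tool_rot'])
"
```

```text
t=40.8 g=[ 0.5621 -0.03    0.0947] th=146.47 tilt=1.24 w=18.0 F=[-0.1  0.3 -0.1]
  toolx [-0.0198 -0.0088 -0.9998]
  now-frame dx=-0.0990 dy=0.1747 dz=0.3139 turn=2.0293 (dth=-116.3); after turn first: dy=0.2063 dz=-0.2953
[-0.76934543  1.45267218  0.77204821]
```

>>> step_arm:
  plan:
    - [1,-0.005,0,0,0]
    - [1,-0.01,0,0,0]
    - [1,-0.014,0,0,0]
    - [1,-0.014,0,0,0]
    - [1,-0.014,0,0,0]
    - [1,-0.014,0,0,0]
    - [1,-0.01,0.004,0.008,0]
    - [1,-0.005,0.008,0.015,0]
    - [1,0,0.011,0.02,0]
    - [1,0,0.011,0.02,0]
    - [1,0,0.011,0.02,0]
    - [1,0,0.011,0.02,0]
    - [1,0,0.011,0.02,0]
    - [1,0,0.011,0.02,0]
    - [1,0,0.011,0.02,0]
    - [1,0,0.011,0.02,0]
    - [1,0,0.011,0.02,0]
    - [1,0,0.011,0.02,0]
    - [1,0,0.011,0.02,0]
    - [1,0,0.011,0.02,0]

```text
time_s: 42.45
tcp_pos: [0.5822, 0.2985, 0.25]
tool_rot: [-0.766, 1.459, 0.781]
ft_force: [1.0, 0.1, -3.8]
width: 0.0177
```

```bash
python3 -c "
from h import *
go(pk(0),30.2,.19)
"
```

```text
t=42.5 g=[0.5803 0.2982 0.185 ] th=146.63 tilt=1.73 w=17.7 F=[ 1.   0.1 -3.8]
  toolx [-0.0298 -0.0053 -0.9995]
  now-frame dx=-0.0055 dy=0.0074 dz=0.0320 turn=2.0321 (dth=-116.4); after turn first: dy=0.0255 dz=-0.0208
```

Stop and turn.

>>> step_arm:
  plan:
    - [1,0,0.001,0.006,0.02]
    - [1,0,0,0,0.06]
    - [1,0,0,0,0.1]
    - [1,0,0,0,0.12]
    - [1,0,0,0,0.12]
    - [1,0,0,0,0.12]
    - [1,0,0,0,0.12]
    - [1,0,0,0,0.12]
    - [1,0,0,0,0.12]
    - [1,0,0,0,0.12]
    - [1,0,0,0,0.12]
    - [1,0,0,0,0.12]
    - [1,0,0,0,0.12]
    - [1,0,0,0,0.12]
    - [1,0,0,0,0.12]
    - [1,0,0,0,0.12]
    - [1,0,0,0,0.1]
    - [1,0,0,0,0.05]
    - [1,0,0,0,0.02]
    - [1,0,0,0,0]

```text
time_s: 44.12
tcp_pos: [0.5621, 0.3382, 0.2473]
tool_rot: [0.76, 1.474, -0.791]
ft_force: [0.0, 0.1, -3.6]
width: 0.0178
```

```bash
python3 -c "
from h import *
go(pk(0),30.2,.18)
"
```

```text
t=44.1 g=[0.559  0.3384 0.1823] th=33.36 tilt=2.75 w=17.8 F=[ 0.   0.1 -3.6]
  toolx [-0.0477  0.0041 -0.9989]
  now-frame dx=0.0007 dy=0.0223 dz=0.0260 turn=0.0552 (dth=-3.2); after turn first: dy=0.0236 dz=0.0247
```

>>> step_arm:
  plan:
    - [1,0,-0.03,0,0.02]
    - [1,0,-0.035,0,0.015]
    - [1,0,-0.035,0,0]
    - [1,0,-0.015,0,0]
    - [1,0,0,0,0]
    - [1,0,0,0,0]
    - [1,0,0,0,0]

```text
time_s: 44.7
tcp_pos: [0.4589, 0.2785, 0.2509]
tool_rot: [0.778, 1.47, -0.808]
ft_force: [0.6, -0.2, -3.3]
width: 0.0178
```

```bash
python3 -c "
from h import *
go(pk(0),30.2,.18)
"
```

```text
t=44.7 g=[0.4557 0.2789 0.1859] th=32.12 tilt=2.81 w=17.8 F=[ 0.6 -0.2 -3.3]
  toolx [-0.0487  0.0061 -0.9988]
  now-frame dx=-0.0004 dy=0.1420 dz=0.0299 turn=0.0335 (dth=-1.9); after turn first: dy=0.1428 dz=0.0251
```

```bash
python3 -c "
from h import *
snap('scene','pics/s16.png');snap('top','pics/t16.png')
f,a=curfoot2([-0.76934543 , 1.45267218 , 0.77204821],.0947)
overlay('scene','pics/s16.png','pics/o.png',f,a,(230,170,110,120,6))
"
```

```text
foot [0.4517 0.2777 0.0912] loc [-146.8   26.1] axis [0.0486 0.0152 0.9987]
```

>>> step_arm:
  plan:
    - [1,0,0.006,0.003,0.01]
    - [1,0,0.012,0.006,0.01]
    - [1,0,0.014,0.006,0.005]
    - [1,0,0.014,0.005,0]
    - [1,0,0.014,0.003,0]
    - [1,0,0.014,0.001,0]
    - [1,0,0.014,0,0]
    - [1,0,0.014,0,0]
    - [1,0,0.014,0,0]
    - [1,0,0.008,0,0]
    - [1,0,0.004,0,0]
    - [1,0,0,0,0]
    - [1,0,0,0,0]

```text
time_s: 45.88
tcp_pos: [0.6, 0.329, 0.2399]
tool_rot: [0.805, 1.459, -0.832]
ft_force: [-0.5, -0.1, -3.2]
width: 0.0177
```

```bash
python3 -c "
from h import *
go(pk(0),30.2,.13)
f,a=curfoot2([-0.76934543 , 1.45267218 , 0.77204821],.0947)
"
```

```text
t=45.9 g=[0.597  0.3295 0.175 ] th=30.19 tilt=2.72 w=17.7 F=[-0.5 -0.1 -3.2]
  toolx [-0.0467  0.0084 -0.9989]
  now-frame dx=0.0451 dy=-0.0031 dz=-0.0007 turn=-0.0001 (dth=0.0); after turn first: dy=-0.0047 dz=-0.0021
foot [0.5924 0.3283 0.0804] loc [ 0.2 -0.9] axis [0.0476 0.0133 0.9988]
```

>>> step_arm:
  plan:
    - [1,0.004,0.0005,0.0002,0]
    - [1,0.008,0.0005,0.0002,0]
    - [1,0.009,0.0004,0.0001,0]
    - [1,0.008,0.0002,0,0]
    - [1,0.005,0,0,0]
    - [1,0.003,0,0,0]
    - [1,0.001,0,0,0]
    - [1,0,0,0,0]
    - [1,0,0,0,0]

```text
time_s: 46.63
tcp_pos: [0.5971, 0.3282, 0.1969]
tool_rot: [0.802, 1.461, -0.834]
ft_force: [-0.3, -0.3, -4.0]
width: 0.0175
```

```bash
python3 -c "
from h import *
go(pk(0),30.2,.13)
f,a=curfoot2([-0.76934543 , 1.45267218 , 0.77204821],.0947)
snap('scene','pics/s17.png')
overlay('scene','pics/s17.png','pics/o.png',f,a,(240,180,80,90,8))
"
```

```text
t=46.6 g=[0.5939 0.3286 0.132 ] th=30.22 tilt=2.87 w=17.5 F=[-0.3 -0.3 -4. ]
  toolx [-0.0498  0.0061 -0.9987]
  now-frame dx=0.0021 dy=-0.0015 dz=-0.0014 turn=0.0004 (dth=-0.0); after turn first: dy=-0.0016 dz=-0.0014
foot [0.5891 0.3271 0.0374] loc [-3.3 -0.3] axis [0.0507 0.0155 0.9986]
```

```bash
python3 -c "
from h import *
crop('pics/s17.png','pics/z.png',258,225,40,50,14)
c=np.r_[pk(0),.0374]; q=w2px('scene',c)[0]; print('want', (q-[240,180]+.5)*8-.5,(q-[258,225]+.5)*14-.5)
for z in (.036,.0374,.039):
  print(z,loc(px2w('scene',*cp(303,590,240,180,8),z)),loc(px2w('scene',*cp(307,594,240,180,8),z)))
"
```

```text
want [307.01789619 592.65913372] [285.65631833 407.52848401]
0.036 [ 3.7 -2.8] [ 1.1 -1.4]
0.0374 [ 2.  -0.7] [-0.5  0.7]
0.039 [0.1 1.7] [-2.4  3.1]
```

>>> step_arm:
  plan:
    - [1,0.003,0.0003,0.0002,0]
    - [1,0.005,0.0003,0.0002,0]
    - [1,0.005,0.0003,0.0001,0]
    - [1,0.002,0,0,0]
    - [1,0.001,0,0,0]
    - [1,0,0,0,0]
    - [1,0,0,0,0]

```text
time_s: 47.27
tcp_pos: [0.598, 0.3286, 0.1801]
tool_rot: [0.804, 1.459, -0.833]
ft_force: [-0.5, -0.5, -2.9]
width: 0.0173
```

```bash
python3 -c "
from h import *
go(pk(0),30.2,.1)
f,a=curfoot2([-0.76934543 , 1.45267218 , 0.77204821],.0947)
snap('scene','pics/s17.png')
crop('pics/s17.png','pics/z.png',255,225,50,50,13)
"
```

```text
t=47.3 g=[0.5949 0.3291 0.1152] th=30.21 tilt=2.79 w=17.3 F=[-0.5 -0.5 -2.9]
  toolx [-0.0481  0.0071 -0.9988]
  now-frame dx=0.0153 dy=-0.0021 dz=-0.0010 turn=0.0002 (dth=-0.0); after turn first: dy=-0.0027 dz=-0.0015
foot [0.5902 0.3277 0.0206] loc [-2.  -0.3] axis [0.049  0.0145 0.9987]
```

```bash
python3 -c "
from h import *
im=cv2.imread('pics/s17.png').astype(int)
for v in (250,252,254,256,258,260,262,264): print(v,[tuple(x) for x in im[v,266:290:1,[0,2]]][:0], im[v,264:292,2].tolist())
f,a=curfoot2([-0.76934543 , 1.45267218 , 0.77204821],.0947)
for h in (0,.01,.02,.03): print(h,w2px('scene',f+a*h)[0], w2px('scene',np.r_[pk(0),.0206+h])[0])
"
```

```text
250 [] [87, 87, 87, 87, 94, 90, 72, 55, 45, 41, 30, 20, 30, 39, 41, 43, 52, 71, 87, 100, 107, 93, 81, 82, 81, 81, 78, 74]
252 [] [87, 87, 87, 87, 91, 104, 111, 111, 114, 123, 135, 130, 132, 133, 131, 142, 142, 138, 133, 127, 121, 103, 83, 80, 82, 87, 87, 83]
254 [] [85, 86, 86, 86, 89, 103, 110, 110, 115, 125, 134, 139, 140, 140, 140, 143, 143, 138, 133, 128, 121, 105, 90, 92, 91, 91, 90, 91]
256 [] [88, 85, 86, 86, 88, 101, 109, 109, 121, 131, 134, 139, 141, 140, 140, 143, 143, 139, 134, 129, 123, 108, 95, 90, 98, 130, 149, 148]
258 [] [87, 87, 86, 86, 83, 88, 99, 107, 114, 124, 134, 140, 140, 140, 140, 140, 139, 136, 128, 116, 96, 98, 130, 146, 145, 145, 144, 142]
260 [] [85, 83, 81, 80, 80, 82, 86, 90, 101, 110, 112, 112, 114, 111, 107, 105, 93, 94, 100, 97, 85, 93, 118, 132, 135, 135, 134, 133]
262 [] [88, 89, 78, 79, 77, 72, 65, 74, 94, 108, 109, 110, 109, 108, 108, 109, 109, 102, 86, 73, 65, 64, 66, 95, 126, 134, 134, 132]
264 [] [109, 78, 79, 87, 102, 89, 63, 74, 78, 79, 79, 78, 78, 77, 77, 77, 77, 78, 78, 76, 77, 85, 92, 110, 129, 132, 132, 131]
foot [0.5902 0.3277 0.0207] loc [-2.1 -0.3] axis [0.049  0.0145 0.9987]
0 [278.99123877 260.01113717] [278.21592012 259.88237403]
0.01 [278.69311223 256.2365877 ] [278.05189062 256.17783488]
0.02 [278.39318665 252.4392608 ] [277.88678587 252.44901163]
0.03 [278.09144569 248.61894966] [277.72059527 248.69566469]
```

>>> step_arm:
  plan:
    - [1,0,-0.0012,-0.0005,0]
    - [1,0,-0.0008,-0.0003,0]
    - [1,0,0,0,0]
    - [1,0,0,0,0]

```text
time_s: 47.65
tcp_pos: [0.5957, 0.3283, 0.1808]
tool_rot: [0.804, 1.459, -0.832]
ft_force: [-0.4, 1.1, -3.6]
width: 0.0177
```

```bash
python3 -c "
from h import *
go(pk(0),30.2,.1)
"
```

```text
t=47.6 g=[0.5927 0.3288 0.1159] th=30.21 tilt=2.75 w=17.7 F=[-0.4  1.1 -3.6]
  toolx [-0.0475  0.0075 -0.9988]
  now-frame dx=0.0159 dy=-0.0001 dz=-0.0001 turn=0.0002 (dth=-0.0); after turn first: dy=-0.0006 dz=-0.0006
```

Down with drift compensation; if it lands on the rim z stops near 0.1087.

>>> step_arm:
  plan:
    - [1,0.003,0.0002,0.0001,0]
    - [1,0.003,0.0002,0.0001,0]
    - [1,0.003,0.0001,0,0]
    - [1,0.001,0,0,0]
    - [1,0,0,0,0]

```text
time_s: 48.07
tcp_pos: [0.5959, 0.3285, 0.1699]
tool_rot: [0.804, 1.459, -0.832]
ft_force: [0.3, -0.4, -3.4]
width: 0.0173
```

```bash
python3 -c "
from h import *
go(pk(0),30.2,.1)
"
```

```text
t=48.1 g=[0.5928 0.329  0.105 ] th=30.21 tilt=2.74 w=17.3 F=[ 0.3 -0.4 -3.4]
  toolx [-0.0471  0.0077 -0.9989]
  now-frame dx=0.0050 dy=-0.0007 dz=-0.0003 turn=0.0002 (dth=-0.0); after turn first: dy=-0.0009 dz=-0.0005
```

>>> step_arm:
  plan:
    - [1,0.002,0,0,0]
    - [1,0.0015,0,0,0]
    - [1,0.001,0,0,0]
    - [1,0.001,0,0,0]
    - [1,0.0005,0,0,0]

```text
time_s: 48.48
tcp_pos: [0.5958, 0.3288, 0.1652]
tool_rot: [0.805, 1.458, -0.832]
ft_force: [-1.2, -1.5, -1.5]
width: 0.0178
```

```bash
python3 -c "
from h import *
go(pk(0),30.2,.1)
"
```

```text
t=48.5 g=[0.5927 0.3293 0.1002] th=30.20 tilt=2.70 w=17.8 F=[-1.2 -1.5 -1.5]
  toolx [-0.0465  0.0077 -0.9989]
  now-frame dx=0.0003 dy=-0.0009 dz=-0.0002 turn=0.0000 (dth=-0.0); after turn first: dy=-0.0009 dz=-0.0002
```

>>> step_arm:
  plan:
    - [0.5,0,0,0,0]
    - [0.3,0,0,0,0]
    - [0.2,0,0,0,0]
    - [0,0,0,0,0]
    - [-0.2,0,0,0,0]
    - [-0.2,0,0,0,0]
    - [-0.2,-0.004,0,0,0]
    - [-0.2,-0.01,0,0,0]
    - [-0.2,-0.014,0,0,0]
    - [-0.2,-0.014,0,0,0]
    - [-0.2,-0.014,0,0,0]
    - [-0.2,-0.012,0,0,0]
    - [-0.3,-0.006,0,0,0]
    - [-0.3,0,0,0,0]

```text
time_s: 49.65
tcp_pos: [0.6004, 0.329, 0.2476]
tool_rot: [0.808, 1.457, -0.828]
ft_force: [1.0, -0.1, 0.4]
width: 0.0602
```

```bash
python3 -c "
from h import *
go((.6801,.0751),87.7,.18)
snap('scene','pics/s18.png')
crop('pics/s18.png','pics/z.png',190,150,200,170,4)
"
```

```text
t=49.6 g=[0.5976 0.3297 0.1826] th=30.21 tilt=2.54 w=60.2 F=[ 1.  -0.1  0.4]
  toolx [-0.043   0.0104 -0.999 ]
  now-frame dx=-0.0036 dy=-0.0567 dz=0.2616 turn=-1.0034 (dth=57.5); after turn first: dy=-0.2511 dz=0.0927
```

```bash
python3 -c "
from h import *
print(px2w('scene',310,226,0)) 
print('dome/cap top by top cam', [px2w('top',380,91,z).round(3) for z in (.14,.17,.2)], 'nozzle tip',[px2w('top',407,102,z).round(3) for z in (.14,.17,.2)])
print('scene cap top',[px2w('scene',309,174,z).round(3) for z in (.1,.14,.17,.2)], 'tip',[px2w('scene',330,171,z).round(3) for z in (.14,.17,.2)])
"
```

```text
[0.76910235 0.15964793 0.        ]
dome/cap top by top cam [array([0.783, 0.154, 0.14 ]), array([0.771, 0.157, 0.17 ]), array([0.76 , 0.161, 0.2  ])] nozzle tip [array([0.761, 0.104, 0.14 ]), array([0.75 , 0.109, 0.17 ]), array([0.74 , 0.113, 0.2  ])]
scene cap top [array([0.902, 0.097, 0.1  ]), array([0.801, 0.145, 0.14 ]), array([0.725, 0.181, 0.17 ]), array([0.649, 0.217, 0.2  ])] tip [array([0.796, 0.083, 0.14 ]), array([0.72 , 0.123, 0.17 ]), array([0.645, 0.162, 0.2  ])]
```

>>> step_arm:
  plan:
    - [-0.3,0,-0.002,0.008,0]
    - [-0.3,0,-0.003,0.016,0]
    - [-0.3,0,-0.005,0.02,0]
    - [-0.3,0,-0.005,0.02,0]
    - [-0.3,0,-0.005,0.02,0]
    - [-0.3,0,-0.005,0.02,0]
    - [-0.3,0,-0.005,0.02,0]
    - [-0.3,0,-0.005,0.02,0]
    - [-0.3,0,-0.005,0.02,0]
    - [-0.3,0,-0.005,0.02,0]
    - [-0.3,0,-0.004,0.02,0]
    - [-0.3,0,-0.004,0.018,0]
    - [-0.3,0,-0.003,0.014,0]
    - [-0.3,0,-0.001,0.008,0]
    - [-0.3,0,0,0.003,0]
    - [-0.3,0,0,0,0]
    - [-0.3,0,0,0,0]

```text
time_s: 51.12
tcp_pos: [0.6755, 0.0516, 0.2271]
tool_rot: [0.8, 1.466, -0.854]
ft_force: [-1.6, 0.1, -0.7]
width: 0.06
```

```bash
python3 -c "
from h import *
go((.6801,.072),78,.18)
"
```

```text
t=51.1 g=[0.6714 0.0515 0.1622] th=29.67 tilt=3.64 w=60.0 F=[-1.6  0.1 -0.7]
  toolx [-0.0635 -0.0013 -0.998 ]
  now-frame dx=-0.0183 dy=0.0167 dz=-0.0141 turn=-0.8435 (dth=48.3); after turn first: dy=0.0219 dz=0.0043
```

>>> step_arm:
  plan:
    - [-0.3,-0.008,0.004,-0.004,-0.03]
    - [-0.3,-0.008,0.004,-0.004,-0.07]
    - [-0.3,-0.004,0,0,-0.1]
    - [-0.3,0,0,0,-0.1]
    - [-0.3,0,0,0,-0.1]
    - [-0.3,0,0,0,-0.1]
    - [-0.3,0,0,0,-0.1]
    - [-0.3,0,0,0,-0.1]
    - [-0.3,0,0,0,-0.06]
    - [-0.3,0,0,0,-0.02]
    - [-0.3,0,0,0,0]
    - [-0.3,0,0,0,0]

```text
time_s: 52.12
tcp_pos: [0.6785, 0.087, 0.257]
tool_rot: [0.155, 1.623, -0.155]
ft_force: [0.0, 0.3, -0.3]
width: 0.0604
```

```bash
python3 -c "
from h import *
go((.6801,.072),78,.18)
print(get_obs()['joint_positions'].round(3))
"
```

```text
t=52.1 g=[0.6748 0.0874 0.1921] th=78.79 tilt=3.28 w=60.4 F=[ 0.   0.3 -0.3]
  toolx [-0.057   0.0057 -0.9984]
  now-frame dx=0.0117 dy=-0.0140 dz=0.0089 turn=0.0138 (dth=-0.8); after turn first: dy=-0.0139 dz=0.0084
[ 0.102  0.658 -0.495  1.685  0.338  0.943 -0.717]
```

>>> step_arm:
  plan:
    - [-0.3,-0.006,-0.004,-0.004,0]
    - [-0.3,-0.012,-0.008,-0.008,0]
    - [-0.3,-0.012,-0.01,-0.01,0]
    - [-0.3,-0.012,-0.01,-0.01,0]
    - [-0.3,-0.012,-0.01,-0.01,0]
    - [-0.3,-0.012,-0.01,-0.01,0]
    - [-0.3,-0.012,-0.01,-0.01,0]
    - [-0.3,-0.012,-0.01,-0.01,0]
    - [-0.3,-0.012,-0.008,-0.006,0]
    - [-0.3,-0.012,-0.004,-0.002,0]
    - [-0.3,-0.01,0,0,0]
    - [-0.3,-0.005,0,0,0]
    - [-0.3,0,0,0,0]

```text
time_s: 53.2
tcp_pos: [0.5805, 0.0155, 0.4084]
tool_rot: [0.159, 1.617, -0.165]
ft_force: [0.2, -0.4, 0.3]
width: 0.0603
```

```bash
python3 -c "
from h import *
go((.6801,.072),78,.18)
"
```

```text
t=53.2 g=[0.5771 0.0156 0.3435] th=78.29 tilt=3.00 w=60.3 F=[ 0.2 -0.4  0.3]
  toolx [-0.0522  0.0017 -0.9986]
  now-frame dx=0.1580 dy=0.0775 dz=0.0977 turn=0.0051 (dth=-0.3); after turn first: dy=0.0765 dz=0.0890
```

>>> step_arm:
  plan:
    - [-0.3,0.04,0,0,0]
    - [-0.3,0.04,0,0,0]
    - [-0.3,0.03,0,0,0]
    - [-0.3,0,0,0,0]
    - [-0.3,0,0,0,0]
    - [-0.3,0,0,0,0]

```text
time_s: 53.7
tcp_pos: [0.5784, 0.0191, 0.2965]
tool_rot: [0.16, 1.613, -0.16]
ft_force: [-0.2, 0.5, 0.3]
width: 0.06
```

```bash
python3 -c "
from h import *
go((.6801,.072),78,.18)
"
```

```text
t=53.7 g=[0.5753 0.0194 0.2316] th=78.41 tilt=2.77 w=60.0 F=[-0.2  0.5  0.3]
  toolx [-0.0481  0.0048 -0.9988]
  now-frame dx=0.0467 dy=0.0729 dz=0.0945 turn=0.0072 (dth=-0.4); after turn first: dy=0.0733 dz=0.0916
```

>>> step_arm:
  plan:
    - [-0.3,0.002,0.004,0.005,0]
    - [-0.3,0.003,0.007,0.009,0.002]
    - [-0.3,0.004,0.008,0.011,0.002]
    - [-0.3,0.004,0.008,0.011,0]
    - [-0.3,0.004,0.008,0.011,0]
    - [-0.3,0.004,0.008,0.011,0]
    - [-0.3,0.004,0.008,0.011,0]
    - [-0.3,0.004,0.007,0.009,0]
    - [-0.3,0.002,0.004,0.005,0]
    - [-0.3,0,0.002,0.002,0]
    - [-0.3,0,0,0,0]
    - [-0.3,0,0,0,0]

```text
time_s: 54.7
tcp_pos: [0.6912, 0.0728, 0.2735]
tool_rot: [0.17, 1.59, -0.16]
ft_force: [0.0, -0.8, 0.4]
width: 0.0604
```

```bash
python3 -c "
from h import *
go((.6801,.072),78,.13)
"
```

```text
t=54.7 g=[0.6896 0.0734 0.2085] th=78.01 tilt=1.49 w=60.4 F=[ 0.  -0.8  0.4]
  toolx [-0.0245  0.0089 -0.9997]
  now-frame dx=0.0787 dy=-0.0036 dz=-0.0069 turn=0.0001 (dth=-0.0); after turn first: dy=-0.0033 dz=-0.0090
```

>>> step_arm:
  plan:
    - [-0.3,0.004,-0.0015,-0.004,0]
    - [-0.3,0.009,-0.001,-0.003,0]
    - [-0.3,0.012,0,0,0]
    - [-0.3,0.012,0,0,0]
    - [-0.3,0.012,0,0,0]
    - [-0.3,0.01,0,0,0]
    - [-0.3,0.006,0,0,0]
    - [-0.3,0.003,0,0,0]
    - [-0.3,0,0,0,0]
    - [-0.3,0,0,0,0]

```text
time_s: 55.53
tcp_pos: [0.6787, 0.0703, 0.1977]
tool_rot: [0.169, 1.593, -0.163]
ft_force: [-0.3, -0.3, 0.6]
width: 0.0604
```

```bash
python3 -c "
from h import *
go((.6801,.072),78,.096)
snap('scene','pics/s19.png');snap('top','pics/t19.png')
crop('pics/s19.png','pics/za.png',270,110,130,130,5)
crop('pics/t19.png','pics/zb.png',330,60,130,130,5)
a=cv2.imread('pics/za.png');b=cv2.imread('pics/zb.png');cv2.imwrite('pics/z.png',cv2.resize(np.hstack([a,b]),None,fx=.6,fy=.6))
"
```

```text
t=55.5 g=[0.6769 0.0708 0.1327] th=77.93 tilt=1.63 w=60.4 F=[-0.3 -0.3  0.6]
  toolx [-0.0275  0.0073 -0.9996]
  now-frame dx=0.0366 dy=0.0018 dz=0.0039 turn=-0.0012 (dth=0.1); after turn first: dy=0.0019 dz=0.0029
```

>>> step_arm:
  plan:
    - [-0.3,0.004,0.001,0.002,0]
    - [-0.3,0.007,0.001,0.002,0]
    - [-0.3,0.008,0,0,0]
    - [-0.3,0.006,0,0,0]
    - [-0.3,0.004,0,0,0]
    - [-0.3,0.002,0,0,0]
    - [-0.3,0,0,0,0]
    - [-0.3,0,0,0,0]

```text
time_s: 56.3
tcp_pos: [0.6836, 0.072, 0.1649]
tool_rot: [0.17, 1.59, -0.162]
ft_force: [0.5, -0.3, 0.1]
width: 0.06
```

```bash
python3 -c "
from h import *
go((.6801,.072),78,.096)
"
```

```text
t=56.3 g=[0.682  0.0725 0.0999] th=77.92 tilt=1.47 w=60.0 F=[ 0.5 -0.3  0.1]
  toolx [-0.0245  0.0077 -0.9997]
  now-frame dx=0.0039 dy=-0.0009 dz=-0.0016 turn=-0.0014 (dth=0.1); after turn first: dy=-0.0009 dz=-0.0017
```

Close with a small correction.

>>> step_arm:
  plan:
    - [1,0.002,-0.0005,-0.001,0]
    - [1,0.001,0,0,0]
    - [1,0,0,0,0]
    - [1,0,0,0,0]
    - [1,0,0,0,0]
    - [1,0,0,0,0]
    - [1,0,0,0,0]
    - [1,0,0,0,0]
    - [1,0,0,0,0]
    - [1,0,0,0,0]
    - [1,0,0,0,0]
    - [1,0,0,0,0]

```text
time_s: 57.3
tcp_pos: [0.6826, 0.0719, 0.1626]
tool_rot: [0.17, 1.588, -0.162]
ft_force: [1.1, 0.2, -0.9]
width: 0.0176
```

```bash
python3 -c "
from h import *
go(pk(-1),30.2,.19)
print(get_obs()['tool_rot'])
snap('scene','pics/s20.png');snap('top','pics/t20.png')
crop('pics/s20.png','pics/z.png',320,160,80,80,7)
"
```

```text
t=57.3 g=[0.6811 0.0724 0.0976] th=77.92 tilt=1.40 w=17.6 F=[ 1.1  0.2 -0.9]
  toolx [-0.023   0.0081 -0.9997]
  now-frame dx=-0.0899 dy=0.1659 dz=-0.0827 turn=0.8328 (dth=-47.7); after turn first: dy=0.0519 dz=-0.1767
[ 0.17049781  1.5881674  -0.16165356]
```

>>> step_arm:
  plan:
    - [1,-0.005,0,0,0]
    - [1,-0.01,0,0,0]
    - [1,-0.012,0,0,0]
    - [1,-0.012,0,0,0]
    - [1,-0.012,0,0,0]
    - [1,-0.012,0,0,0]
    - [1,-0.012,0,0,0]
    - [1,-0.012,0,0,0]
    - [1,-0.012,0,0,0]
    - [1,-0.006,0.002,-0.001,0]
    - [1,-0.002,0.006,-0.003,0]
    - [1,0,0.01,-0.005,0]
    - [1,0,0.012,-0.006,0]
    - [1,0,0.012,-0.006,0]
    - [1,0,0.012,-0.006,0]
    - [1,0,0.012,-0.006,0]
    - [1,0,0.012,-0.006,0]
    - [1,0,0.012,-0.006,0]
    - [1,0,0.012,-0.006,0]
    - [1,0,0.012,-0.006,0]

```text
time_s: 59.07
tcp_pos: [0.6483, 0.2068, 0.2821]
tool_rot: [0.169, 1.591, -0.162]
ft_force: [0.9, 0.5, -1.5]
width: 0.0175
```

```bash
python3 -c "
from h import *
go(pk(-1),30.2,.19)
"
```

```text
t=59.1 g=[0.6466 0.2072 0.2171] th=77.97 tilt=1.56 w=17.5 F=[ 0.9  0.5 -1.5]
  toolx [-0.0262  0.0071 -0.9996]
  now-frame dx=0.0276 dy=0.0410 dz=-0.0178 turn=0.8337 (dth=-47.8); after turn first: dy=0.0138 dz=-0.0428
```

>>> step_arm:
  plan:
    - [1,0,0.01,-0.005,0.03]
    - [1,0,0.006,-0.004,0.06]
    - [1,0,0.003,-0.001,0.08]
    - [1,0,0,0,0.08]
    - [1,0,0,0,0.08]
    - [1,0,0,0,0.08]
    - [1,0,0,0,0.08]
    - [1,0,0,0,0.08]
    - [1,0,0,0,0.08]
    - [1,0,0,0,0.07]
    - [1,0,0,0,0.04]
    - [1,0,0,0,0.01]
    - [1,0,0,0,0]
    - [1,0,0,0,0]

```text
time_s: 60.23
tcp_pos: [0.6361, 0.2481, 0.2822]
tool_rot: [0.783, 1.456, -0.789]
ft_force: [0.1, -0.7, -2.2]
width: 0.0175
```

```bash
python3 -c "
from h import *
go(pk(-1,-.0027),30.2,.17)
"
```

```text
t=60.2 g=[0.6343 0.2489 0.2172] th=32.47 tilt=1.74 w=17.5 F=[ 0.1 -0.7 -2.2]
  toolx [-0.0282  0.0113 -0.9995]
  now-frame dx=0.0472 dy=0.0017 dz=0.0005 turn=0.0396 (dth=-2.3); after turn first: dy=0.0008 dz=-0.0007
```

>>> step_arm:
  plan:
    - [1,0.003,0,0,0.012]
    - [1,0.006,0,0,0.012]
    - [1,0.008,0,0,0.006]
    - [1,0.009,0,0,0]
    - [1,0.009,0,0,0]
    - [1,0.008,0,0,0]
    - [1,0.005,0,0,0]
    - [1,0.002,0,0,0]
    - [1,0,0,0,0]
    - [1,0,0,0,0]

```text
time_s: 61.07
tcp_pos: [0.6339, 0.2484, 0.2244]
tool_rot: [0.804, 1.449, -0.815]
ft_force: [0.9, 0.7, -3.2]
width: 0.0177
```

```bash
python3 -c "
from h import *
go(pk(-1,-.0027),30.2,.14)
snap('scene','pics/s21.png')
f=get_obs(); M=R.from_rotvec(f['tool_rot']).as_matrix(); g=f['tcp_pos']+.065*M[:,0]; print(loc(g))
F=g+M[:,1]*.0027-np.array([0,0,.0976]); print(loc(F))
overlay('scene','pics/s21.png','pics/o.png',F,np.array([0,0,1.]),(260,160,90,90,7))
"
```

```text
t=61.1 g=[0.6318 0.249  0.1595] th=30.74 tilt=1.90 w=17.7 F=[ 0.9  0.7 -3.2]
  toolx [-0.0315  0.0103 -0.9995]
  now-frame dx=0.0194 dy=0.0033 dz=0.0013 turn=0.0094 (dth=-0.5); after turn first: dy=0.0029 dz=0.0008
[ -5.5 -89.2]
[ -2.8 -89.2]
```

>>> step_arm:
  plan:
    - [1,0.003,0.001,0.0006,0.004]
    - [1,0.005,0.001,0.0006,0.002]
    - [1,0.006,0.0003,0.0002,0]
    - [1,0.005,0,0,0]
    - [1,0.003,0,0,0]
    - [1,0.002,0,0,0]
    - [1,0,0,0,0]
    - [1,0,0,0,0]

```text
time_s: 61.78
tcp_pos: [0.6368, 0.2489, 0.1991]
tool_rot: [0.811, 1.446, -0.819]
ft_force: [-0.2, 0.2, -2.4]
width: 0.018
```

```bash
python3 -c "
from h import *
go(pk(-1,-.0027),30.2,.12)
snap('scene','pics/s21.png')
f=get_obs(); M=R.from_rotvec(f['tool_rot']).as_matrix(); g=f['tcp_pos']+.065*M[:,0]; print(loc(g))
F=g+M[:,1]*.0027-np.array([0,0,.0976]); print(loc(F))
overlay('scene','pics/s21.png','pics/o.png',F,np.array([0,0,1.]),(260,170,80,90,8))
"
```

```text
t=61.8 g=[0.6349 0.2496 0.1341] th=30.35 tilt=1.79 w=18.0 F=[-0.2  0.2 -2.4]
  toolx [-0.0292  0.0112 -0.9995]
  now-frame dx=0.0141 dy=0.0003 dz=0.0001 turn=0.0026 (dth=-0.1); after turn first: dy=-0.0000 dz=-0.0003
[ -2.7 -90.2]
[ -0.  -90.2]
```

>>> step_arm:
  plan:
    - [1,0.003,0,0.0002,0.001]
    - [1,0.005,0,0.0002,0]
    - [1,0.005,0,0,0]
    - [1,0.003,0,0,0]
    - [1,0.001,0,0,0]
    - [1,0,0,0,0]
    - [1,0,0,0,0]

```text
time_s: 62.42
tcp_pos: [0.6365, 0.2488, 0.1805]
tool_rot: [0.812, 1.445, -0.819]
ft_force: [-1.0, 0.5, -2.2]
width: 0.0181
```

```bash
python3 -c "
from h import *
go(pk(-1,-.0027),30.2,.1026)
snap('scene','pics/s21.png')
f=get_obs(); M=R.from_rotvec(f['tool_rot']).as_matrix(); g=f['tcp_pos']+.065*M[:,0]; print(loc(g))
crop('pics/s21.png','pics/z.png',280,210,50,50,13)
"
```

```text
t=62.4 g=[0.6346 0.2495 0.1155] th=30.29 tilt=1.78 w=18.1 F=[-1.   0.5 -2.2]
  toolx [-0.0289  0.0114 -0.9995]
  now-frame dx=0.0129 dy=0.0005 dz=0.0001 turn=0.0015 (dth=-0.1); after turn first: dy=0.0003 dz=-0.0002
[ -3.  -90.2]
```

```bash
python3 -c "
from h import *
im=cv2.imread('pics/s21.png').astype(int)
for v in (237,238,239,240,245,246,247): print(v, im[v,288:314,2].tolist())
for h in (0,.02,.03): print(h, w2px('scene',np.r_[pk(-1),.018+h])[0])
"
```

```text
237 [86, 86, 86, 93, 90, 67, 52, 46, 38, 26, 31, 37, 32, 35, 41, 52, 75, 97, 109, 85, 22, 27, 103, 137, 129, 133]
238 [120, 99, 83, 90, 103, 109, 109, 101, 87, 74, 68, 74, 80, 84, 96, 110, 122, 122, 112, 86, 26, 24, 97, 133, 131, 131]
239 [178, 130, 94, 94, 103, 112, 122, 120, 114, 115, 117, 118, 116, 119, 130, 136, 130, 125, 118, 90, 53, 62, 106, 133, 148, 149]
240 [143, 118, 116, 122, 128, 119, 122, 120, 113, 115, 117, 118, 117, 127, 139, 136, 131, 124, 117, 103, 108, 128, 133, 132, 142, 143]
245 [83, 83, 82, 81, 87, 102, 101, 95, 101, 101, 103, 103, 100, 98, 97, 96, 92, 87, 82, 118, 149, 122, 93, 113, 125, 129]
246 [82, 81, 81, 80, 84, 87, 94, 101, 110, 123, 126, 126, 126, 122, 122, 115, 99, 93, 89, 105, 134, 123, 91, 80, 99, 125]
247 [81, 81, 80, 78, 79, 88, 91, 95, 96, 103, 107, 106, 106, 105, 110, 109, 100, 92, 84, 78, 109, 130, 109, 81, 81, 113]
0 [299.89537752 246.35131878]
0.02 [299.7175505  239.19901854]
0.03 [299.62780309 235.58932869]
```

>>> step_arm:
  plan:
    - [1,0.003,0,0.0001,0]
    - [1,0.003,0,0.0001,0]
    - [1,0.003,0,0,0]
    - [1,0.001,0,0,0]
    - [1,0,0,0,0]

```text
time_s: 62.88
tcp_pos: [0.6366, 0.2488, 0.17]
tool_rot: [0.812, 1.445, -0.818]
ft_force: [0.1, -0.1, -1.7]
width: 0.0176
```

```bash
python3 -c "
from h import *
go(pk(-1,-.0027),30.2,.1026)
"
```

```text
t=62.9 g=[0.6348 0.2496 0.105 ] th=30.28 tilt=1.74 w=17.6 F=[ 0.1 -0.1 -1.7]
  toolx [-0.0279  0.0118 -0.9995]
  now-frame dx=0.0024 dy=0.0002 dz=-0.0002 turn=0.0014 (dth=-0.1); after turn first: dy=0.0001 dz=-0.0003
```

>>> step_arm:
  plan:
    - [1,0.001,0,0,0]
    - [1,0.001,0,0,0]
    - [1,0.001,0,0,0]
    - [1,0.0005,0,0,0]

```text
time_s: 63.22
tcp_pos: [0.6366, 0.249, 0.1676]
tool_rot: [0.813, 1.444, -0.818]
ft_force: [-1.2, 0.4, 1.9]
width: 0.0176
```

```bash
python3 -c "
from h import *
go(pk(-1,-.0027),30.2,.1026)
"
```

```text
t=63.2 g=[0.6349 0.2498 0.1027] th=30.27 tilt=1.70 w=17.6 F=[-1.2  0.4  1.9]
  toolx [-0.0272  0.0119 -0.9996]
  now-frame dx=0.0001 dy=-0.0001 dz=-0.0001 turn=0.0013 (dth=-0.1); after turn first: dy=-0.0001 dz=-0.0001
```

Seated. Release and lift, heading to the loose U-bolts.

>>> step_arm:
  plan:
    - [0.5,0,0,0,0]
    - [0.3,0,0,0,0]
    - [0.2,0,0,0,0]
    - [0,0,0,0,0]
    - [0,0,0,0,0]
    - [0,0,0,0,0]
    - [0,-0.004,0,0,0]
    - [0,-0.01,0,0,0]
    - [0,-0.012,0,0,0]
    - [0,-0.012,0,0,0]
    - [0,-0.012,0,0,0]
    - [0,-0.012,0,0,0]
    - [0,-0.006,0,0,0]
    - [0,-0.003,0,0,0]
    - [0,0,0,0,0]

```text
time_s: 64.47
tcp_pos: [0.6402, 0.2489, 0.2502]
tool_rot: [0.817, 1.44, -0.813]
ft_force: [-0.1, 0.7, 0.3]
width: 0.0463
```

```bash
python3 -c "
from h import *
go((.4189,.1199),34.3,.15)
snap('scene','pics/s22.png')
snap('top','pics/t22.png')
crop('pics/s22.png','pics/z.png',190,150,220,170,3.6)
crop('pics/t22.png','pics/zt.png',200,130,220,200,3.6)
"
```

```text
t=64.5 g=[0.6388 0.2499 0.1852] th=30.27 tilt=1.47 w=46.3 F=[-0.1  0.7  0.3]
  toolx [-0.0207  0.0151 -0.9997]
  now-frame dx=0.0378 dy=-0.2551 dz=0.0023 turn=-0.0704 (dth=4.0); after turn first: dy=-0.2549 dz=-0.0166
```

```bash
python3 -c "
from h import *
crop('pics/t22.png','pics/zt.png',280,230,130,100,6)
"
python3 -c "
from h import *
U=lambda u,v:cp(u,v,280,230,6)
for px in [[(95,327),(207,189),(175,392),(287,252),(431,483)],[(411,222),(558,126),(469,308),(615,210),(690,470)]]:
    x,r=ub('top',[U(*q) for q in px]); print(np.round(x,4),np.degrees(x[2]),r.tolist(),np.hypot(*x[:2]))
"
```

```text
[0.3836 0.2168 0.8879] 50.8728304944389 [[0.18, 0.03], [0.1, 0.09], [-0.16, -0.23], [-0.26, 0.07], [0.15, 0.04]] 0.4406178340383155
[0.3901 0.1275 0.5788] 33.16344356852069 [[0.12, 0.1], [0.04, -0.02], [-0.27, -0.26], [-0.15, -0.14], [0.25, 0.31]] 0.4104283563558275
```

>>> step_arm:
  plan:
    - [0,0,-0.006,-0.001,-0.01]
    - [0,0,-0.012,-0.001,-0.02]
    - [0,0,-0.015,-0.003,-0.02]
    - [0,0,-0.015,-0.003,-0.02]
    - [0,0,-0.015,-0.003,-0.02]
    - [0,0,-0.015,-0.004,-0.02]
    - [0,0,-0.015,-0.004,-0.02]
    - [0,0,-0.015,-0.004,-0.02]
    - [0,0,-0.015,-0.005,-0.02]
    - [0,0,-0.015,-0.005,-0.02]
    - [0,0,-0.015,-0.005,-0.02]
    - [0,0,-0.015,-0.005,-0.02]
    - [0,0,-0.015,-0.006,-0.02]
    - [0,0,-0.015,-0.006,-0.02]
    - [0,0,-0.012,-0.004,-0.02]
    - [0,0,-0.008,-0.003,-0.02]
    - [0,0,-0.004,-0.001,-0.01]
    - [0,0,0,0,0]
    - [0,0,0,0,0]

```text
time_s: 66.15
tcp_pos: [0.4051, 0.1472, 0.2427]
tool_rot: [0.538, 1.546, -0.555]
ft_force: [0.3, -0.1, 0.2]
width: 0.0466
```

```bash
python3 -c "
from h import *
go((.3836,.2168),50.9,.1)
"
```

```text
t=66.2 g=[0.4022 0.1475 0.1778] th=50.24 tilt=2.58 w=46.6 F=[ 0.3 -0.1  0.2]
  toolx [-0.0448  0.0046 -0.999 ]
  now-frame dx=0.0789 dy=0.0433 dz=-0.0557 turn=-0.0115 (dth=0.7); after turn first: dy=0.0421 dz=-0.0581
```

>>> step_arm:
  plan:
    - [0,0.003,0.004,-0.005,-0.004]
    - [0,0.005,0.008,-0.01,-0.004]
    - [0,0.006,0.009,-0.012,0]
    - [0,0.008,0.009,-0.012,0]
    - [0,0.008,0.005,-0.007,0]
    - [0,0.008,0.002,-0.003,0]
    - [0,0.008,0,0,0]
    - [0,0.006,0,0,0]
    - [0,0.003,0,0,0]
    - [0,0,0,0,0]
    - [0,0,0,0,0]

```text
time_s: 67.07
tcp_pos: [0.3924, 0.2146, 0.1832]
tool_rot: [0.537, 1.546, -0.548]
ft_force: [-0.3, 0.0, 0.2]
width: 0.0464
```

```bash
python3 -c "
from h import *
go((.3836,.2168),50.9,.06)
"
```

```text
t=67.1 g=[0.3897 0.2151 0.1183] th=50.51 tilt=2.47 w=46.4 F=[-0.3  0.   0.2]
  toolx [-0.0424  0.0081 -0.9991]
  now-frame dx=0.0585 dy=-0.0013 dz=-0.0036 turn=-0.0067 (dth=0.4); after turn first: dy=-0.0025 dz=-0.0058
```

>>> step_arm:
  plan:
    - [0,0.004,0,-0.002,-0.003]
    - [0,0.008,0,-0.001,-0.002]
    - [0,0.009,0,0,0]
    - [0,0.009,0,0,0]
    - [0,0.008,0,0,0]
    - [0,0.005,0,0,0]
    - [0,0.003,0,0,0]
    - [0,0,0,0,0]
    - [0,0,0,0,0]

```text
time_s: 67.82
tcp_pos: [0.3889, 0.2156, 0.1347]
tool_rot: [0.538, 1.543, -0.544]
ft_force: [-0.6, 0.0, 0.2]
width: 0.0468
```

```bash
python3 -c "
from h import *
go((.3836,.2168),50.9,.03)
snap('scene','pics/s23.png')
snap('top','pics/t23.png')
crop('pics/s23.png','pics/z.png',300,220,130,100,6)
"
```

```text
t=67.8 g=[0.3864 0.2162 0.0697] th=50.61 tilt=2.31 w=46.8 F=[-0.6  0.   0.2]
  toolx [-0.0392  0.0097 -0.9992]
  now-frame dx=0.0398 dy=-0.0006 dz=-0.0011 turn=-0.0050 (dth=0.3); after turn first: dy=-0.0013 dz=-0.0025
```

>>> step_arm:
  plan:
    - [0.4,0.003,0,-0.0005,-0.003]
    - [0.4,0.006,0,-0.0005,0]
    - [0.4,0.007,0,0,0]
    - [0.4,0.006,0,0,0]
    - [0.4,0.004,0,0,0]
    - [0.4,0.002,0,0,0]
    - [0.4,0,0,0,0]
    - [0.4,0,0,0,0]

```text
time_s: 68.58
tcp_pos: [0.3874, 0.2169, 0.1044]
tool_rot: [0.537, 1.543, -0.541]
ft_force: [-0.3, 0.2, 0.6]
width: 0.0278
```

```bash
python3 -c "
from h import *
go((.3836,.2168),50.9,.026)
"
```

```text
t=68.6 g=[0.3849 0.2176 0.0395] th=50.79 tilt=2.24 w=27.8 F=[-0.3  0.2  0.6]
  toolx [-0.0376  0.0109 -0.9992]
  now-frame dx=0.0135 dy=-0.0012 dz=-0.0001 turn=-0.0020 (dth=0.1); after turn first: dy=-0.0014 dz=-0.0006
```

>>> step_arm:
  plan:
    - [0.4,0.003,-0.0005,0,-0.001]
    - [0.4,0.004,-0.0005,0,0]
    - [0.4,0.002,0,0,0]
    - [0.4,0.001,0,0,0]
    - [0.4,0,0,0,0]
    - [0.4,0,0,0,0]

```text
time_s: 69.08
tcp_pos: [0.3864, 0.2162, 0.0936]
tool_rot: [0.536, 1.543, -0.539]
ft_force: [-0.1, -0.9, 1.0]
width: 0.0281
```

```bash
python3 -c "
from h import *
go((.3836,.2168),50.9,.026)
snap('scene','pics/s23.png')
crop('pics/s23.png','pics/z.png',300,220,130,100,6)
"
```

```text
t=69.1 g=[0.384  0.2169 0.0287] th=50.84 tilt=2.23 w=28.1 F=[-0.1 -0.9  1. ]
  toolx [-0.0372  0.0112 -0.9992]
  now-frame dx=0.0027 dy=-0.0003 dz=-0.0001 turn=-0.0010 (dth=0.1); after turn first: dy=-0.0003 dz=-0.0002
```

>>> step_arm:
  plan:
    - [0.4,0,-0.002,0,0]
    - [0.6,0.001,0,0,0]
    - [1,0,0,0,0]
    - [1,0,0,0,0]
    - [1,0,0,0,0]
    - [1,0,0,0,0]
    - [1,0,0,0,0]
    - [1,0,0,0,0]

```text
time_s: 69.8
tcp_pos: [0.3851, 0.2147, 0.0933]
tool_rot: [0.537, 1.542, -0.538]
ft_force: [-0.7, -0.7, 1.3]
width: 0.0074
```

```bash
python3 -c "
from h import *
go(pk(1,-.17),30.2,.063)
print(get_obs()['tool_rot'])
"
```

```text
t=69.8 g=[0.3827 0.2155 0.0284] th=50.87 tilt=2.19 w=7.4 F=[-0.7 -0.7  1.3]
  toolx [-0.0361  0.0124 -0.9993]
  now-frame dx=-0.0339 dy=0.0923 dz=-0.0549 turn=0.3607 (dth=-20.7); after turn first: dy=0.0678 dz=-0.0830
[ 0.53717561  1.54238199 -0.53789335]
```

>>> step_arm:
  plan:
    - [1,-0.004,0,0,0]
    - [1,-0.008,0,0,0]
    - [1,-0.01,0,0,0]
    - [1,-0.01,0,0,0]
    - [1,-0.01,0,0,0]
    - [1,-0.008,0,0,0]
    - [1,-0.005,0.003,-0.002,0.01]
    - [1,0,0.006,-0.004,0.03]
    - [1,0,0.009,-0.006,0.04]
    - [1,0,0.01,-0.007,0.04]
    - [1,0,0.01,-0.008,0.04]
    - [1,0,0.01,-0.009,0.04]
    - [1,0,0.009,-0.009,0.04]
    - [1,0,0.007,-0.008,0.04]
    - [1,0,0.003,-0.004,0.03]
    - [1,0,0,-0.002,0.01]
    - [1,0,0,0,0]
    - [1,0,0,0,0]

```text
time_s: 71.3
tcp_pos: [0.3962, 0.3121, 0.1541]
tool_rot: [0.804, 1.455, -0.818]
ft_force: [0.3, -0.1, -0.8]
width: 0.008
```

```bash
python3 -c "
from h import *
go(pk(1,-.175),30.2,.069)
snap('scene','pics/s24.png');snap('top','pics/t24.png')
crop('pics/s24.png','pics/z.png',200,200,150,120,5)
crop('pics/t24.png','pics/zt.png',190,180,150,120,5)
"
```

```text
t=71.3 g=[0.3937 0.3128 0.0891] th=30.69 tilt=2.27 w=8.0 F=[ 0.3 -0.1 -0.8]
  toolx [-0.0378  0.0116 -0.9992]
  now-frame dx=0.0201 dy=0.0049 dz=-0.0038 turn=0.0085 (dth=-0.5); after turn first: dy=0.0043 dz=-0.0044
```

```bash
cat >> h.py <<'E'
def tri(pt,ps):
    o1,d1=ray('top',*pt);o2,d2=ray('scene',*ps)
    A=np.c_[d1,-d2];t=np.linalg.lstsq(A,o2-o1,rcond=None)[0]
    a,b=o1+t[0]*d1,o2+t[1]*d2; return (a+b)/2,np.linalg.norm(a-b)
def gl():
    f=get_obs(); M=R.from_rotvec(f['tool_rot']).as_matrix(); g=f['tcp_pos']+.065*M[:,0]; print('g loc',loc(g),'z',g[2].round(4)); return g
E
python3 -c "
from h import *
p,e=tri(cp(327,400,190,180,5),cp(362,362,200,200,5)); print(p,e,loc(p)); gl()
for z in (.06,.065,.07): print(z,loc(px2w('scene',*cp(447,305,200,200,5),z)),loc(px2w('scene',*cp(362,362,200,200,5),z)))
"
```

```text
[0.47208403 0.39285722 0.06487261] 0.0018337912432724443 [-71.4 115.4]
g loc [-179.5   85.2] z 0.0892
0.06 [-67.5  47.2] [-66.9 108.3]
0.065 [-73.1  54.6] [-72.4 115.2]
0.07 [-78.6  61.9] [-78.  122.1]
```

>>> step_arm:
  plan:
    - [1,0.004,0.001,-0.0015,0.003]
    - [1,0.005,0.001,-0.0015,0.002]
    - [1,0.004,0,-0.0005,0]
    - [1,0.002,0,0,0]
    - [1,0,0,0,0]
    - [1,0,0,0,0]

```text
time_s: 71.9
tcp_pos: [0.3958, 0.3143, 0.1372]
tool_rot: [0.808, 1.453, -0.825]
ft_force: [0.4, -0.1, -0.7]
width: 0.0076
```

```bash
python3 -c "
from h import *
go(pk(1,-.1),30.2,.0722); gl()
"
```

```text
t=71.9 g=[0.3933 0.315  0.0722] th=30.25 tilt=2.29 w=7.6 F=[ 0.4 -0.1 -0.7]
  toolx [-0.0387  0.0103 -0.9992]
  now-frame dx=-0.0021 dy=0.0786 dz=-0.0023 turn=0.0010 (dth=-0.1); after turn first: dy=0.0786 dz=-0.0023
g loc [-178.6   87.7] z 0.0722
```

>>> step_arm:
  plan:
    - [1,-0.0001,0.004,-0.0006,0]
    - [1,-0.0002,0.007,-0.0006,0]
    - [1,-0.0002,0.008,-0.0004,0]
    - [1,-0.0002,0.008,0,0]
    - [1,-0.0002,0.008,0,0]
    - [1,-0.0002,0.008,0,0]
    - [1,-0.0002,0.008,0,0]
    - [1,-0.0002,0.007,0,0]
    - [1,-0.0001,0.004,0,0]
    - [1,0,0.002,0,0]
    - [1,0,0,0,0]
    - [1,0,0,0,0]

```text
time_s: 72.9
tcp_pos: [0.4579, 0.352, 0.1372]
tool_rot: [0.811, 1.452, -0.825]
ft_force: [0.5, 0.5, 1.0]
width: 0.0081
```

```bash
python3 -c "
from h import *
go(pk(1,-.1),30.2,.0722); gl()
snap('scene','pics/s25.png');snap('top','pics/t25.png')
crop('pics/s25.png','pics/z.png',210,210,110,90,7)
crop('pics/t25.png','pics/zt.png',195,165,110,90,7)
"
```

```text
t=72.9 g=[0.4555 0.3527 0.0722] th=30.18 tilt=2.25 w=8.1 F=[0.5 0.5 1. ]
  toolx [-0.0375  0.0115 -0.9992]
  now-frame dx=-0.0001 dy=0.0059 dz=-0.0010 turn=-0.0003 (dth=0.0); after turn first: dy=0.0059 dz=-0.0010
g loc [-105.9   89. ] z 0.0722
```

```bash
python3 -c "
from h import *
for z in (.046,.048,.05,.052): print(z,loc(px2w('scene',*cp(241,421,210,210,7),z)),loc(px2w('scene',*cp(364,346,210,210,7),z)))
for y in (.03,-.03):
  print(((w2px('scene',rackw(RK,[(.027,.09+y,.048)]))[0]-[210,210]+.5)*7-.5), ((w2px('scene',rackw(RK,[(.0023,.089+y,.048)]))[0]-[210,210]+.5)*7-.5))
"
```

```text
0.046 [  7.4 114.5] [ 5.7 54.2]
0.048 [  5.  117.1] [ 3.3 57.1]
0.05 [  2.5 119.8] [ 0.9 59.9]
0.052 [1.000e-01 1.225e+02] [-1.5 62.8]
[181.88849657 406.35706129] [243.67975679 425.68151699]
[302.00821365 331.22835634] [362.7253317  349.18851344]
```

>>> step_arm:
  plan:
    - [1,0.001,0.002,-0.0006,0]
    - [1,0,0.004,-0.0002,0]
    - [1,-0.0001,0.004,0,0]
    - [1,-0.0001,0.004,0,0]
    - [1,-0.0001,0.003,0,0]
    - [1,0,0.001,0,0]
    - [1,0,0,0,0]
    - [1,0,0,0,0]

```text
time_s: 73.67
tcp_pos: [0.4739, 0.3625, 0.1361]
tool_rot: [0.809, 1.453, -0.825]
ft_force: [-0.6, 0.5, -0.3]
width: 0.008
```

```bash
python3 -c "
from h import *
go(pk(1,-.048),30.2,.071); gl()
snap('scene','pics/s26.png')
crop('pics/s26.png','pics/z.png',210,230,90,70,8)
"
```

```text
t=73.7 g=[0.4715 0.3633 0.0711] th=30.23 tilt=2.26 w=8.0 F=[-0.6  0.5 -0.3]
  toolx [-0.0378  0.011  -0.9992]
  now-frame dx=-0.0010 dy=0.0388 dz=0.0001 turn=0.0005 (dth=-0.0); after turn first: dy=0.0388 dz=0.0001
g loc [-86.8  90.1] z 0.0711
```

>>> step_arm:
  plan:
    - [1,0.0003,0.003,0,0]
    - [1,0,0.003,0,0]
    - [1,-0.0001,0.003,0,0]
    - [1,0,0.002,0,0]
    - [1,0,0,0,0]

```text
time_s: 74.13
tcp_pos: [0.4841, 0.3684, 0.1355]
tool_rot: [0.809, 1.453, -0.825]
ft_force: [0.7, 0.4, -0.2]
width: 0.0079
```

```bash
python3 -c "
from h import *
go(pk(1,-.048),30.2,.071); gl()
snap('scene','pics/s26.png')
crop('pics/s26.png','pics/z.png',210,230,90,70,8)
"
```

```text
t=74.1 g=[0.4816 0.3691 0.0706] th=30.24 tilt=2.26 w=7.9 F=[ 0.7  0.4 -0.2]
  toolx [-0.038   0.0107 -0.9992]
  now-frame dx=-0.0012 dy=0.0270 dz=0.0001 turn=0.0006 (dth=-0.0); after turn first: dy=0.0271 dz=0.0001
g loc [-75.1  90.1] z 0.0706
```

>>> step_arm:
  plan:
    - [1,-0.0001,0.003,0,0]
    - [1,-0.0001,0.004,0,0]
    - [1,-0.0001,0.004,0,0]
    - [1,-0.0001,0.004,0,0]
    - [1,-0.0001,0.003,0,0]
    - [1,0,0.002,0,0]
    - [1,0,0.001,0,0]
    - [1,0,0,0,0]

```text
time_s: 74.85
tcp_pos: [0.5043, 0.3801, 0.1353]
tool_rot: [0.809, 1.453, -0.825]
ft_force: [0.9, -0.1, -1.0]
width: 0.0078
```

```bash
python3 -c "
from h import *
go(pk(1,-.048),30.2,.071); gl()
"
```

```text
t=74.8 g=[0.5018 0.3808 0.0704] th=30.23 tilt=2.27 w=7.8 F=[ 0.9 -0.1 -1. ]
  toolx [-0.0381  0.0106 -0.9992]
  now-frame dx=-0.0007 dy=0.0038 dz=-0.0000 turn=0.0005 (dth=-0.0); after turn first: dy=0.0038 dz=-0.0000
g loc [-51.8  90. ] z 0.0704
```

>>> step_arm:
  plan:
    - [1,0,0.002,0,0]
    - [1,0,0.002,0,0]
    - [1,0,0.002,0,0]
    - [1,0,0.001,0,0]
    - [1,0,0.001,0,0]

```text
time_s: 75.27
tcp_pos: [0.509, 0.3829, 0.1346]
tool_rot: [0.804, 1.455, -0.83]
ft_force: [-5.0, -2.6, 4.0]
width: 0.0078
```

```bash
python3 -c "
from h import *
go(pk(1,-.048),30.2,.071); gl()
"
```

```text
t=75.3 g=[0.5061 0.3833 0.0696] th=30.27 tilt=2.51 w=7.8 F=[-5.  -2.6  4. ]
  toolx [-0.0434  0.0063 -0.999 ]
  now-frame dx=-0.0013 dy=-0.0013 dz=-0.0000 turn=0.0013 (dth=-0.1); after turn first: dy=-0.0013 dz=0.0000
g loc [-46.7  90. ] z 0.0696
```

>>> step_arm:
  plan:
    - [0.6,0,0,0,0]
    - [0.4,0,0,0,0]
    - [0.3,0,0,0,0]
    - [0.3,0,0,0,0]
    - [0.3,-0.004,0,0,0]
    - [0.3,-0.01,0,0,0]
    - [0.3,-0.012,0,0,0]
    - [0.3,-0.012,-0.004,0.004,0]
    - [0.3,-0.012,-0.008,0.008,0]
    - [0.3,-0.01,-0.01,0.01,0]
    - [0.3,-0.005,-0.01,0.01,0]
    - [0.3,0,-0.01,0.01,0]
    - [0.3,0,-0.01,0.01,0]
    - [0.3,0,-0.008,0.008,0]
    - [0.3,0,-0.004,0.004,0]
    - [0.3,0,0,0,0]
    - [0.3,0,0,0,0]

```text
time_s: 76.68
tcp_pos: [0.4886, 0.285, 0.2098]
tool_rot: [0.812, 1.45, -0.825]
ft_force: [-0.2, -0.6, 0.1]
width: 0.0322
```

```bash
python3 -c "
from h import *
go((.3901,.1275),33.2,.1); gl()
snap('scene','pics/s27.png');snap('top','pics/t27.png')
crop('pics/s27.png','pics/z.png',210,190,200,150,4)
crop('pics/t27.png','pics/zt.png',200,130,210,190,3.7)
"
```

```text
t=76.7 g=[0.4863 0.2857 0.1449] th=30.09 tilt=2.11 w=32.2 F=[-0.2 -0.6  0.1]
  toolx [-0.0353  0.0107 -0.9993]
  now-frame dx=0.0465 dy=-0.1614 dz=0.0899 turn=-0.0542 (dth=3.1); after turn first: dy=-0.1671 dz=0.0796
g loc [-113.    15.6] z 0.1449
```

>>> step_arm:
  plan:
    - [0.3,0,-0.005,0.003,0]
    - [0.3,0,-0.01,0.006,-0.005]
    - [0.3,0,-0.012,0.007,-0.005]
    - [0.3,0,-0.012,0.007,-0.005]
    - [0.3,0,-0.012,0.007,-0.005]
    - [0.3,0,-0.012,0.007,-0.005]
    - [0.3,0,-0.012,0.007,-0.005]
    - [0.3,0,-0.012,0.007,-0.005]
    - [0.3,0,-0.012,0.007,-0.005]
    - [0.3,0,-0.012,0.007,0]
    - [0.3,0,-0.012,0.007,0]
    - [0.3,0,-0.01,0.005,0]
    - [0.3,0,-0.005,0.003,0]
    - [0.3,0,-0.002,0.001,0]
    - [0.3,0,0,0,0]
    - [0.3,0,0,0,0]

```text
time_s: 78.12
tcp_pos: [0.4027, 0.1343, 0.2088]
tool_rot: [0.771, 1.469, -0.786]
ft_force: [0.6, 0.7, -0.1]
width: 0.0325
```

```bash
python3 -c "
from h import *
go((.3926,.1291),33.2,.08); gl(); print(get_obs()['joint_positions'].round(2))
"
```

```text
t=78.1 g=[0.4002 0.135  0.1438] th=33.10 tilt=2.32 w=32.5 F=[ 0.6  0.7 -0.1]
  toolx [-0.0389  0.011  -0.9992]
  now-frame dx=0.0640 dy=-0.0079 dz=0.0028 turn=-0.0018 (dth=0.1); after turn first: dy=-0.0096 dz=0.0008
g loc [-263.2  -71.4] z 0.1438
[-0.23  0.43 -0.28  2.33  0.21  0.44 -1.67]
```

>>> step_arm:
  plan:
    - [0.3,0.004,-0.002,0.0005,0]
    - [0.3,0.008,-0.002,0.0005,0]
    - [0.3,0.01,-0.001,0,0]
    - [0.3,0.01,0,0,0]
    - [0.3,0.01,0,0,0]
    - [0.3,0.008,0,0,0]
    - [0.3,0.005,0,0,0]
    - [0.3,0.002,0,0,0]
    - [0.3,0,0,0,0]
    - [0.3,0,0,0,0]

```text
time_s: 78.95
tcp_pos: [0.3995, 0.1364, 0.1478]
tool_rot: [0.772, 1.469, -0.777]
ft_force: [0.7, -0.1, 1.3]
width: 0.0325
```

```bash
python3 -c "
from h import *
go((.3926,.1291),33.2,.045); print(get_obs()['joint_positions'].round(2))
"
```

```text
t=79.0 g=[0.3972 0.1374 0.0828] th=33.41 tilt=2.19 w=32.5 F=[ 0.7 -0.1  1.3]
  toolx [-0.035   0.0151 -0.9993]
  now-frame dx=0.0379 dy=-0.0077 dz=0.0056 turn=0.0037 (dth=-0.2); after turn first: dy=-0.0084 dz=0.0044
[-0.31  0.55 -0.19  2.38  0.28  0.25 -1.73]
```

>>> step_arm:
  plan:
    - [0.3,0.003,-0.002,0.002,0.002]
    - [0.3,0.005,-0.002,0.002,0]
    - [0.3,0.006,-0.001,0.001,0]
    - [0.3,0.006,-0.001,0,0]
    - [0.3,0.005,0,0,0]
    - [0.3,0.003,0,0,0]
    - [0.3,0.001,0,0,0]
    - [0.3,0,0,0,0]
    - [0.3,0,0,0,0]

```text
time_s: 79.7
tcp_pos: [0.3965, 0.1286, 0.1164]
tool_rot: [0.775, 1.467, -0.778]
ft_force: [-0.2, -0.8, 0.4]
width: 0.0325
```

```bash
python3 -c "
from h import *
go((.3926,.1291),33.2,.032); print(get_obs()['joint_positions'].round(3))
snap('scene','pics/s28.png');snap('top','pics/t28.png')
crop('pics/s28.png','pics/z.png',330,220,100,80,8)
"
```

```text
t=79.7 g=[0.3943 0.1297 0.0515] th=33.25 tilt=2.12 w=32.5 F=[-0.2 -0.8  0.4]
  toolx [-0.0334  0.0158 -0.9993]
  now-frame dx=0.0195 dy=-0.0013 dz=0.0001 turn=0.0009 (dth=-0.0); after turn first: dy=-0.0017 dz=-0.0005
[-0.343  0.616 -0.128  2.416  0.318  0.144 -1.755]
```

>>> step_arm:
  plan:
    - [0.3,0.002,0.001,0,0]
    - [0.3,0.003,0.001,0,0]
    - [0.3,0.002,0,0,0]
    - [0.3,0.001,0,0,0]
    - [0.3,0,0,0,0]

```text
time_s: 80.22
tcp_pos: [0.3986, 0.1302, 0.1084]
tool_rot: [0.776, 1.465, -0.776]
ft_force: [-1.0, -0.6, 0.3]
width: 0.0324
```

```bash
python3 -c "
from h import *
go((.3926,.1291),33.2,.032); print(get_obs()['joint_positions'].round(3))
"
```

```text
t=80.2 g=[0.3966 0.1313 0.0434] th=33.23 tilt=2.04 w=32.4 F=[-1.  -0.6  0.3]
  toolx [-0.0313  0.0169 -0.9994]
  now-frame dx=0.0115 dy=-0.0044 dz=0.0000 turn=0.0006 (dth=-0.0); after turn first: dy=-0.0046 dz=-0.0003
[-0.352  0.635 -0.118  2.415  0.34   0.123 -1.776]
```

>>> step_arm:
  plan:
    - [0.3,0.0015,0,0,0]
    - [0.3,0.0015,0,0,0]
    - [0.3,0.001,0,0,0]
    - [0.3,0,0,0,0]

```text
time_s: 80.55
tcp_pos: [0.3985, 0.1303, 0.1039]
tool_rot: [0.776, 1.465, -0.776]
ft_force: [-0.1, 0.4, 0.1]
width: 0.0324
```

```bash
python3 -c "
from h import *
go((.3926,.1291),33.2,.032); print(get_obs()['joint_positions'].round(3))
"
```

```text
t=80.5 g=[0.3964 0.1314 0.039 ] th=33.24 tilt=2.04 w=32.4 F=[-0.1  0.4  0.1]
  toolx [-0.0314  0.0168 -0.9994]
  now-frame dx=0.0070 dy=-0.0043 dz=0.0001 turn=0.0006 (dth=-0.0); after turn first: dy=-0.0045 dz=-0.0002
[-0.352  0.645 -0.119  2.417  0.389  0.112 -1.826]
```

>>> step_arm:
  plan:
    - [1,0,0,0,0]
    - [1,0,0,0,0]
    - [1,0,0,0,0]
    - [1,0,0,0,0]
    - [1,0,0,0,0]
    - [1,0,0,0,0]
    - [1,0,0,0,0]
    - [1,0,0,0,0]

```text
time_s: 81.22
tcp_pos: [0.3984, 0.1303, 0.104]
tool_rot: [0.776, 1.466, -0.776]
ft_force: [-0.5, -1.1, -0.8]
width: 0.0076
```

```bash
python3 -c "
from h import *
go((.3926,.1291),33.2,.032); print(get_obs()['joint_positions'].round(3))
"
```

```text
t=81.2 g=[0.3964 0.1314 0.0391] th=33.25 tilt=2.05 w=7.6 F=[-0.5 -1.1 -0.8]
  toolx [-0.0314  0.017  -0.9994]
  now-frame dx=0.0071 dy=-0.0043 dz=0.0001 turn=0.0008 (dth=-0.0); after turn first: dy=-0.0044 dz=-0.0001
[-0.351  0.645 -0.119  2.417  0.391  0.112 -1.827]
```

>>> step_arm:
  plan:
    - [1,-0.002,0.002,0,0]
    - [1,-0.003,0.005,0,0]
    - [1,-0.001,0.008,0,0]
    - [1,0,0.01,0,0]
    - [1,0,0.01,0,0]
    - [1,0,0.01,0,0]
    - [1,0,0.008,0,0]
    - [1,0,0.004,0,0]
    - [1,0,0,0,0]
    - [1,0,0,0,0]

```text
time_s: 82.05
tcp_pos: [0.4531, 0.1659, 0.1096]
tool_rot: [0.778, 1.465, -0.775]
ft_force: [-0.1, 0.2, -0.2]
width: 0.0076
```

```bash
python3 -c "
from h import *
go((.44,.16),30.2,.0391); gl(); print(get_obs()['joint_positions'].round(3))
snap('scene','pics/s29.png')
crop('pics/s29.png','pics/z.png',300,210,120,90,6)
"
```

```text
t=82.0 g=[0.4512 0.1671 0.0447] th=33.20 tilt=2.02 w=7.6 F=[-0.1  0.2 -0.2]
  toolx [-0.03    0.0184 -0.9994]
  now-frame dx=0.0058 dy=-0.0131 dz=-0.0000 turn=0.0524 (dth=-3.0); after turn first: dy=-0.0132 dz=0.0005
g loc [-203.   -69.3] z 0.0447
[-0.316  0.657 -0.196  2.271  0.357  0.258 -1.812]
```

>>> step_arm:
  plan:
    - [1,0.002,0,0,0]
    - [1,0.002,0,0,0]
    - [1,0.001,0,0,0]
    - [1,0,0,0,0]
    - [0.6,0,0,0,0]
    - [0.4,0,0,0,0]
    - [0.4,0,0,0,0]
    - [0.4,0,-0.003,0,0]
    - [0.4,0,-0.003,0,0]
    - [0.4,0.003,-0.001,0,0]
    - [0.4,0.003,0,0,0]
    - [0.4,0.002,0,0,0]
    - [0.4,0,0,0,0]
    - [0.4,0,0,0,0]

```text
time_s: 83.27
tcp_pos: [0.444, 0.1605, 0.0954]
tool_rot: [0.776, 1.466, -0.777]
ft_force: [0.9, 0.4, 0.2]
width: 0.0278
```

```bash
python3 -c "
from h import *
go((.4512-.0076*.837,.1671-.0076*.547),33.2,.027); gl()
snap('scene','pics/s30.png')
crop('pics/s30.png','pics/z.png',300,210,120,90,6)
"
```

```text
t=83.3 g=[0.442  0.1616 0.0304] th=33.22 tilt=2.07 w=27.8 F=[0.9 0.4 0.2]
  toolx [-0.0321  0.0166 -0.9993]
  now-frame dx=0.0034 dy=0.0032 dz=0.0005 turn=0.0003 (dth=-0.0); after turn first: dy=0.0031 dz=0.0004
g loc [-213.7  -69.4] z 0.0304
```

>>> step_arm:
  plan:
    - [0.6,0.0015,0.001,0,0]
    - [1,0,0,0,0]
    - [1,0,0,0,0]
    - [1,0,0,0,0]
    - [1,0,0,0,0]
    - [1,0,0,0,0]
    - [1,0,0,0,0]
    - [1,0,0,0,0]

```text
time_s: 83.98
tcp_pos: [0.4453, 0.1611, 0.0941]
tool_rot: [0.777, 1.465, -0.777]
ft_force: [-0.1, -0.1, 0.7]
width: 0.0076
```

```bash
python3 -c "
from h import *
go(pk(0,-.175),30.2,.09); gl()
"
```

```text
t=84.0 g=[0.4433 0.1622 0.0291] th=33.20 tilt=2.04 w=7.6 F=[-0.1 -0.1  0.7]
  toolx [-0.0313  0.0168 -0.9994]
  now-frame dx=-0.0594 dy=0.0398 dz=-0.0693 turn=0.0523 (dth=-3.0); after turn first: dy=0.0373 dz=-0.0695
g loc [-212.2  -69.5] z 0.0291
```

Lift and move to the front of the middle pocket.

>>> step_arm:
  plan:
    - [1,-0.004,0,0,0]
    - [1,-0.008,0,0,0]
    - [1,-0.01,0,0,0]
    - [1,-0.01,0,0,0]
    - [1,-0.01,0.001,-0.002,0.005]
    - [1,-0.006,0.003,-0.005,0.008]
    - [1,-0.003,0.005,-0.009,0.008]
    - [1,0,0.006,-0.01,0.008]
    - [1,0,0.006,-0.01,0.008]
    - [1,0,0.006,-0.01,0.005]
    - [1,0,0.005,-0.009,0]
    - [1,0,0.003,-0.005,0]
    - [1,0,0.001,-0.002,0]
    - [1,0,0,0,0]
    - [1,0,0,0,0]

```text
time_s: 85.23
tcp_pos: [0.4432, 0.2419, 0.1497]
tool_rot: [0.807, 1.455, -0.811]
ft_force: [-0.0, 0.1, 0.3]
width: 0.0078
```

```bash
python3 -c "
from h import *
go(pk(0,-.165),30.2,.0722); gl()
snap('scene','pics/s31.png');snap('top','pics/t31.png')
crop('pics/s31.png','pics/z.png',220,190,150,120,5)
crop('pics/t31.png','pics/zt.png',220,160,140,110,5.5)
"
```

```text
t=85.2 g=[0.441  0.2429 0.0848] th=30.84 tilt=2.17 w=7.8 F=[-0.   0.1  0.3]
  toolx [-0.0343  0.0163 -0.9993]
  now-frame dx=0.0123 dy=0.0089 dz=0.0019 turn=0.0111 (dth=-0.6); after turn first: dy=0.0086 dz=0.0014
g loc [-173.6    1.4] z 0.0848
```

```bash
python3 - <<'E'
from h import *
import numpy as np
gl()
for a,b in [((398,427),(370,340)),((545,343),(455,295))]:
    try:
        print(tri(a,b))
    except Exception as e: print(e)
E
sed -n 1,80p h.py; python3 -c "
import cv2
for f in ['s31','t31']:
    im=cv2.imread('pics/'+f+'.png');print(im.shape)"
```

```text
g loc [-173.8    0.9] z 0.0848
(array([0.19248829, 0.20682859, 0.0326429 ]), np.float64(0.19279298642975873))
(array([ 0.34662566, -0.11723889, -0.03975111]), np.float64(0.17699262426009074))
import numpy as np, cv2
from rig import *
from scipy.spatial.transform import Rotation as R
def cal(n):
    c=get_calibration(n); return c, R.from_rotvec(c['attitude']).as_matrix()
def ray(n,u,v):
    c,M=cal(n); d=M@np.array([(u-c['cx'])/c['fx'],(v-c['cy'])/c['fy'],1]); return np.array(c['origin']),d
def px2w(n,u,v,z):
    o,d=ray(n,u,v); return o+d*(z-o[2])/d[2]
def w2px(n,p):
    c,M=cal(n); q=(np.atleast_2d(p)-c['origin'])@M; return np.c_[c['fx']*q[:,0]/q[:,2]+c['cx'],c['fy']*q[:,1]/q[:,2]+c['cy']]
def crop(src,dst,x,y,w,h,s):
    im=cv2.imread(src)[y:y+h,x:x+w]; cv2.imwrite(dst,cv2.resize(im,None,fx=s,fy=s,interpolation=cv2.INTER_CUBIC))
def snap(n,f):
    im=camera(n); cv2.imwrite(f,im[:,:,::-1]); return im
def cp(u,v,x,y,s): return ((u+.5)/s-.5+x,(v+.5)/s-.5+y)
def rackw(p,L):  # p=(x,y,yaw) of middle pocket; L local pts
    L=np.atleast_2d(L); c,s=np.cos(p[2]),np.sin(p[2])
    return np.
[... 2575 characters left out ...]
th tool rot rotg; gh=height of grasp pt above foot; off= axis offset along tool y"""
    o=get_obs(); M=R.from_rotvec(o['tool_rot']).as_matrix(); g=o['tcp_pos']+M[:,0]*.065
    ax=M@(R.from_rotvec(rotg).as_matrix().T@np.array([0,0,1.])); f=g-ax*gh+M[:,1]*off
    print("foot",f.round(4),"loc",loc(f),"axis",ax.round(4)); return f,ax
def tri(pt,ps):
    o1,d1=ray('top',*pt);o2,d2=ray('scene',*ps)
    A=np.c_[d1,-d2];t=np.linalg.lstsq(A,o2-o1,rcond=None)[0]
    a,b=o1+t[0]*d1,o2+t[1]*d2; return (a+b)/2,np.linalg.norm(a-b)
def gl():
    f=get_obs(); M=R.from_rotvec(f['tool_rot']).as_matrix(); g=f['tcp_pos']+.065*M[:,0]; print('g loc',loc(g),'z',g[2].round(4)); return g
(480, 640, 3)
(480, 640, 3)
```

View pics/s31.png

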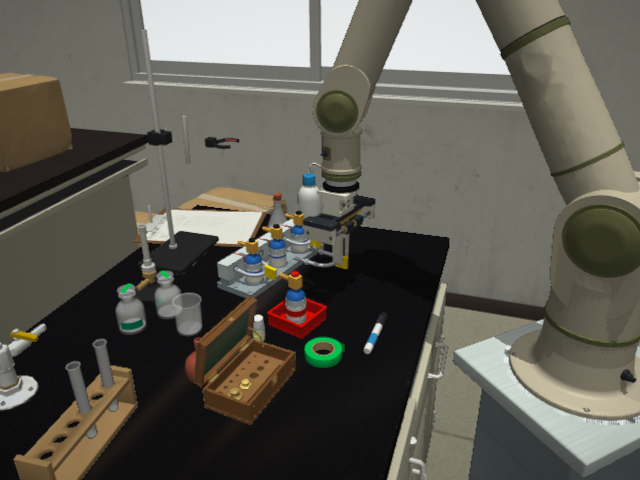

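View pics/t31.png

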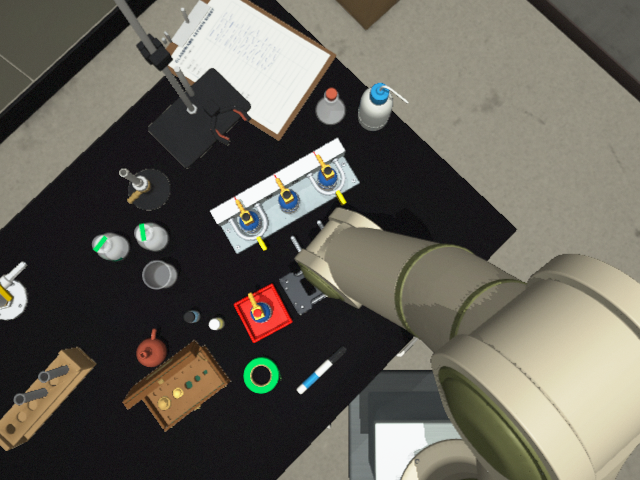

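The scene shows the held U at about (325,258); in the top view its leg tips are at about (293,238) and (319,222). The noted tip positions are crop pixels, so I convert them.

Run:
```python
from h import *
g=gl()
for a,b in [((398,427),(370,340)),((545,343),(455,295))]:
    p,e=tri(cp(*a,220,160,5.5),cp(*b,220,190,5)); print(p.round(4),loc(p),e.round(4),'dz',(p[2]-g[2]).round(4))
go(pk(0,-.130,0),30.18,.072)
```

```text
g loc [-173.8    0.9] z 0.0848
[0.5162 0.322  0.0611] [-68.9  31.9] 0.0006 dz -0.0238
[0.5457 0.2677 0.0576] [-70.7 -29.8] 0.0049 dz -0.0272
t=85.3 g=[0.4411 0.2424 0.0848] th=30.79 tilt=2.17 w=7.8 F=[ 0.1  0.1 -0.8]
  toolx [-0.0343  0.0162 -0.9993]
  now-frame dx=0.0119 dy=0.0440 dz=0.0017 turn=0.0107 (dth=-0.6); after turn first: dy=0.0438 dz=0.0009
```

>>> step_arm:
  plan:
    - [1,0.003,0.005,0,0.003]
    - [1,0.004,0.01,0.0005,0.003]
    - [1,0.003,0.012,0.0005,0.002]
    - [1,0,0.01,0,0]
    - [1,0,0.006,0,0]
    - [1,0,0,0,0]
    - [1,0,0,0,0]

```text
time_s: 85.92
tcp_pos: [0.4865, 0.2627, 0.137]
tool_rot: [0.817, 1.45, -0.822]
ft_force: [-0.4, -0.1, 0.2]
width: 0.0074
```

Run:
```python
from h import *
gl();go(pk(0,-.106,0),30.18,.0725)
```

```text
g loc [-125.8   -2.4] z 0.072
t=85.9 g=[0.4843 0.2637 0.072 ] th=30.03 tilt=2.14 w=7.4 F=[-0.4 -0.1  0.2]
  toolx [-0.034   0.0156 -0.9993]
  now-frame dx=-0.0009 dy=0.0198 dz=-0.0025 turn=-0.0025 (dth=0.1); after turn first: dy=0.0198 dz=-0.0024
```

>>> step_arm:
  plan:
    - [1,-0.0005,0.004,-0.001,0]
    - [1,-0.0003,0.007,-0.001,-0.001]
    - [1,-0.0002,0.004,0,0]
    - [1,0,0,0,0]
    - [1,0,0,0,0]

```text
time_s: 86.33
tcp_pos: [0.4992, 0.2726, 0.138]
tool_rot: [0.815, 1.451, -0.822]
ft_force: [0.4, -0.3, -0.6]
width: 0.0074
```

Run:
```python
from h import *
gl();go(pk(0,-.106,0),30.18,.0725)
snap('scene','pics/s32.png');snap('top','pics/t32.png')
crop('pics/s32.png','z.png',210,190,140,110,5.5);crop('pics/t32.png','zt.png',220,150,130,110,5.5)
for x in (2,27):
  for y in (-30,30): 
    w=rackw(RK,[(x/1e3,y/1e3,.048)]); print(x,y,(w2px('scene',w)[0]-[210,190])*5.5,(w2px('top',w)[0]-[220,150])*5.5)
```

```text
g loc [-109.8   -0.2] z 0.0731
t=86.3 g=[0.497  0.2736 0.0731] th=30.11 tilt=2.16 w=7.4 F=[ 0.4 -0.3 -0.6]
  toolx [-0.0344  0.0153 -0.9993]
  now-frame dx=0.0005 dy=0.0038 dz=-0.0002 turn=-0.0012 (dth=0.1); after turn first: dy=0.0038 dz=-0.0002
2 -30 [410.43660076 300.41168067] [448.04451173 231.15653478]
2 30 [326.09633071 354.62272688] [304.77532458 313.66890822]
27 -30 [364.79755174 286.67137727] [413.53290157 172.80602979]
27 30 [279.70338637 339.89340109] [270.47398438 254.96136777]
```

View z.png

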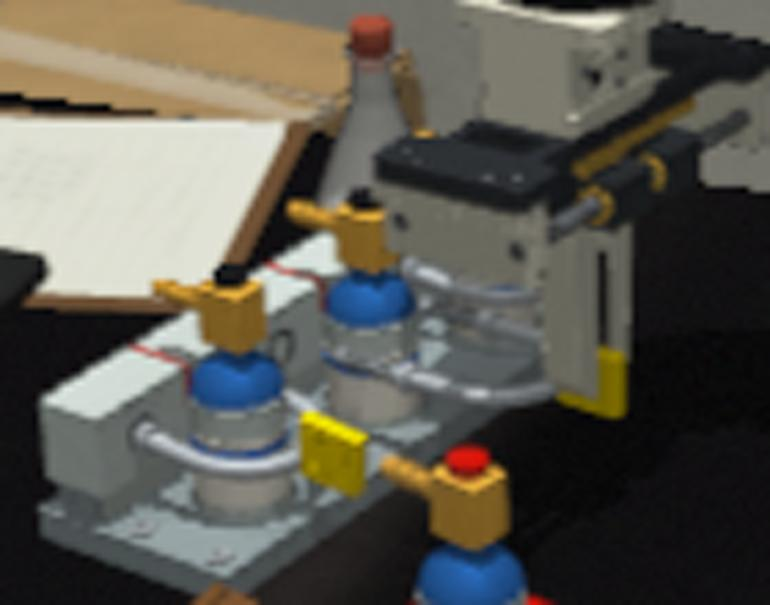

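View zt.png

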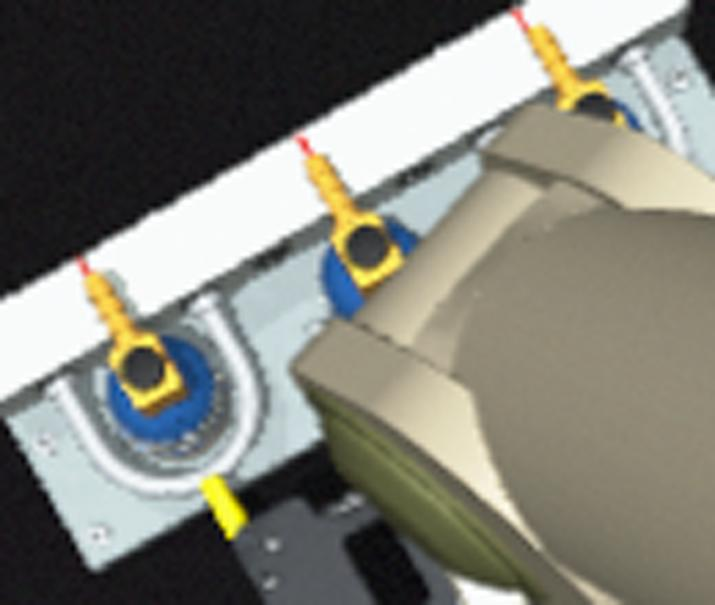

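```bash
crop() { :; }
python3 - <<'E'
from h import *
crop('pics/s32.png','z.png',262,228,60,40,13)
for x in (-5,2,27):
  for y in (-30,30): 
    w=rackw(RK,[(x/1e3,y/1e3,.048)]); print(x,y,(w2px('scene',w)[0]-[262,228])*13)
print((w2px('scene',rackw(RK,[(.002,.03,.049)]))[0]-[262,228])*13)
E
```

```text
-5 -30 [324.68979339 225.26659059]
-5 30 [125.85773881 354.06824025]
2 -30 [294.12287453 216.06397248]
2 30 [ 94.77314532 344.19917263]
27 -30 [186.24875866 183.58689172]
27 30 [-14.88290495 309.38440257]
[ 94.51631142 339.25071597]
```

View z.png

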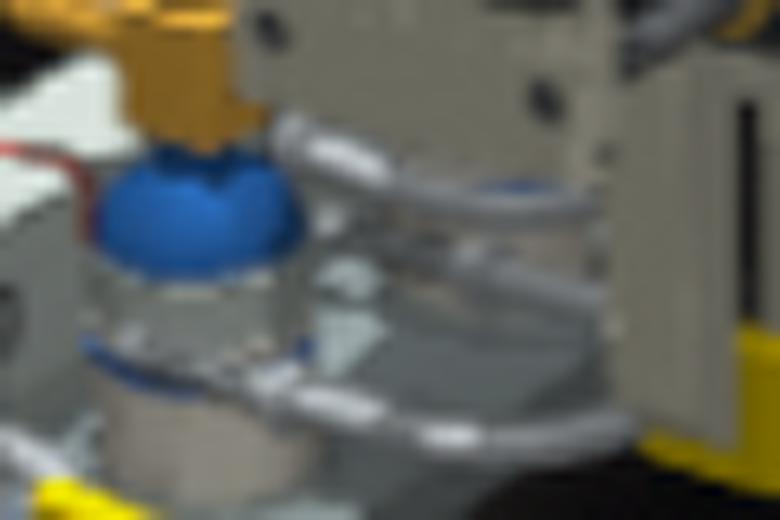

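>>> step_arm:
  plan:
    - [1,0.001,0.003,0,0]
    - [1,0,0.005,0,-0.001]
    - [1,-0.0002,0.005,0,0]
    - [1,0,0.003,0,0]
    - [1,0,0,0,0]
    - [1,0,0,0,0]

```text
time_s: 86.93
tcp_pos: [0.5141, 0.2811, 0.1368]
tool_rot: [0.814, 1.451, -0.821]
ft_force: [0.2, -0.1, -0.5]
width: 0.0078
```

Run:
```python
from h import *
gl();go(pk(0,-.090,0),30.18,.0725)
snap('scene','pics/s33.png')
crop('pics/s33.png','z.png',245,223,80,50,10)
im=cv2.imread('z.png')
for z in (.048,):
  for y in (-30,30): 
    for x in (-25,10,20,27):
      q=((w2px('scene',rackw(RK,[(x/1e3,y/1e3,z)]))[0]-[245,223]+.5)*10-.5); print(x,y,q.round())
```

```text
g loc [-92.7  -0.4] z 0.0718
t=86.9 g=[0.5119 0.2821 0.0718] th=30.18 tilt=2.16 w=7.8 F=[ 0.2 -0.1 -0.5]
  toolx [-0.0346  0.0149 -0.9993]
  now-frame dx=-0.0007 dy=0.0027 dz=-0.0004 turn=-0.0001 (dth=0.0); after turn first: dy=0.0027 dz=-0.0004
-25 -30 [492. 248.]
10 -30 [374. 213.]
20 -30 [341. 203.]
27 -30 [318. 196.]
-25 30 [340. 349.]
10 30 [220. 311.]
20 30 [187. 300.]
27 30 [163. 292.]
```

View z.png

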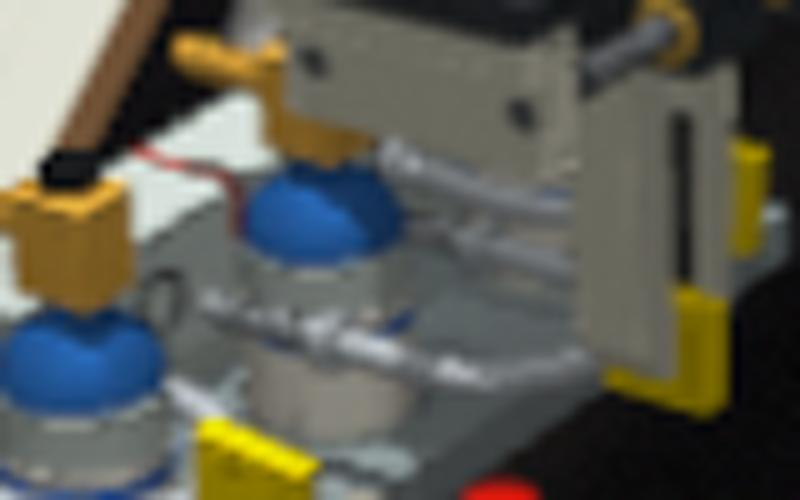

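>>> step_arm:
  plan:
    - [1,0.0005,0.002,-0.0002,0]
    - [1,0.0002,0.003,0,0]
    - [1,0,0.002,0,0]
    - [1,0,0,0,0]
    - [1,0,0,0,0]

```text
time_s: 87.4
tcp_pos: [0.5203, 0.285, 0.1358]
tool_rot: [0.814, 1.452, -0.822]
ft_force: [0.8, -0.3, 0.1]
width: 0.0074
```

Run:
```python
from h import *
gl();go(pk(0,-.080,0),30.18,.0705)
snap('scene','pics/s34.png')
crop('pics/s34.png','z.png',245,223,80,50,10)
```

```text
g loc [-85.4  -0.2] z 0.0708
t=87.4 g=[0.5181 0.2859 0.0708] th=30.18 tilt=2.17 w=7.4 F=[ 0.8 -0.3  0.1]
  toolx [-0.0349  0.0146 -0.9993]
  now-frame dx=0.0002 dy=0.0054 dz=-0.0002 turn=-0.0000 (dth=0.0); after turn first: dy=0.0054 dz=-0.0002
```

View z.png

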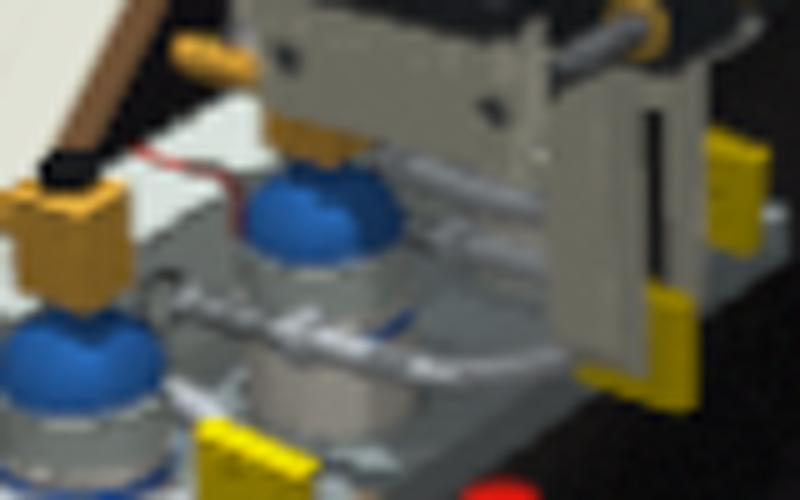

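>>> step_arm:
  plan:
    - [1,0,0.002,0,0]
    - [1,0,0.003,0,0]
    - [1,0,0.003,0,0]
    - [1,0,0.002,0,0]
    - [1,0,0,0,0]
    - [1,0,0,0,0]

```text
time_s: 87.95
tcp_pos: [0.5299, 0.2905, 0.1356]
tool_rot: [0.814, 1.452, -0.822]
ft_force: [0.2, 0.1, -0.5]
width: 0.0075
```

Run:
```python
from h import *
gl();go(pk(0,-.047,0),30.18,.0705)
snap('scene','pics/s35.png')
crop('pics/s35.png','z.png',245,223,80,50,10)
```

```text
g loc [-74.3  -0.2] z 0.0706
t=88.0 g=[0.5277 0.2915 0.0706] th=30.17 tilt=2.16 w=7.5 F=[ 0.2  0.1 -0.5]
  toolx [-0.0348  0.0147 -0.9993]
  now-frame dx=-0.0005 dy=0.0273 dz=-0.0002 turn=-0.0001 (dth=0.0); after turn first: dy=0.0273 dz=-0.0002
```

View z.png

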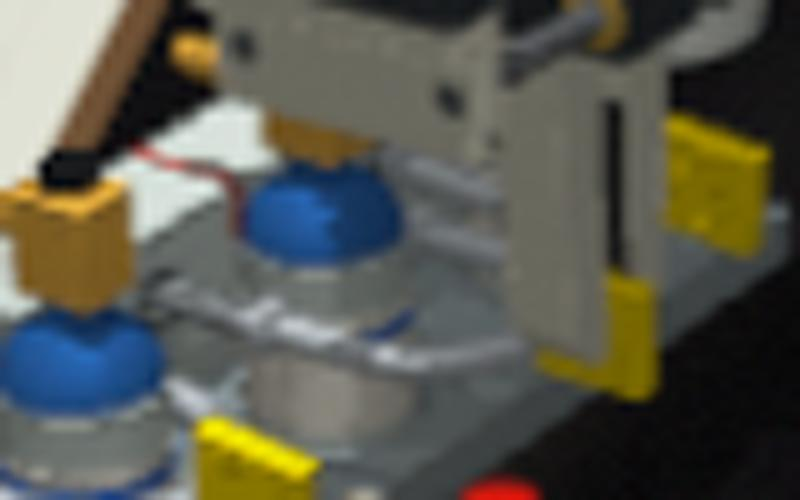

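The left tip has gone into its hole at about (165,290) in the crop, with no force. I carry on.

>>> step_arm:
  plan:
    - [1,-0.0002,0.002,0,0]
    - [1,-0.0002,0.003,0,0]
    - [1,-0.0001,0.004,0,0]
    - [1,-0.0001,0.004,0,0]
    - [1,0,0.003,0,0]
    - [1,0,0.002,0,0]
    - [1,0,0,0,0]

```text
time_s: 88.58
tcp_pos: [0.5472, 0.3005, 0.1358]
tool_rot: [0.814, 1.452, -0.822]
ft_force: [-0.2, -0.1, -0.5]
width: 0.0078
```

Run:
```python
from h import *
gl();go(pk(0,-.047,0),30.18,.0705)
```

```text
g loc [-54.4  -0.2] z 0.0708
t=88.6 g=[0.5449 0.3015 0.0708] th=30.18 tilt=2.17 w=7.8 F=[-0.2 -0.1 -0.5]
  toolx [-0.0348  0.0146 -0.9993]
  now-frame dx=0.0002 dy=0.0074 dz=-0.0002 turn=-0.0000 (dth=0.0); after turn first: dy=0.0074 dz=-0.0002
```

>>> step_arm:
  plan:
    - [1,0,0.002,0,0]
    - [1,0,0.002,0,0]
    - [1,0,0.0015,0,0]
    - [1,0,0.001,0,0]
    - [1,0,0,0,0]

```text
time_s: 89.0
tcp_pos: [0.5533, 0.3041, 0.1355]
tool_rot: [0.814, 1.452, -0.822]
ft_force: [0.4, -0.4, -1.0]
width: 0.0082
```

Run:
```python
from h import *
gl();go(pk(0,-.047,0),30.18,.0705)
```

```text
g loc [-47.3  -0.2] z 0.0705
t=89.0 g=[0.551  0.305  0.0705] th=30.18 tilt=2.18 w=8.2 F=[ 0.4 -0.4 -1. ]
  toolx [-0.0352  0.0145 -0.9993]
  now-frame dx=0.0000 dy=0.0003 dz=-0.0002 turn=-0.0000 (dth=0.0); after turn first: dy=0.0003 dz=-0.0002
```

>>> step_arm:
  plan:
    - [1,0,0.001,0,0]
    - [1,0,0.001,0,0]
    - [1,0,0,0,0]

```text
time_s: 89.25
tcp_pos: [0.5551, 0.3051, 0.1354]
tool_rot: [0.814, 1.452, -0.822]
ft_force: [0.0, 0.5, -1.3]
width: 0.0077
```

Run:
```python
from h import *
gl();go(pk(0,-.046,0),30.18,.0705)
```

```text
g loc [-45.3  -0.2] z 0.0705
t=89.2 g=[0.5528 0.306  0.0705] th=30.18 tilt=2.18 w=7.7 F=[ 0.   0.5 -1.3]
  toolx [-0.0353  0.0144 -0.9993]
  now-frame dx=-0.0000 dy=-0.0007 dz=-0.0002 turn=-0.0000 (dth=0.0); after turn first: dy=-0.0007 dz=-0.0002
```

>>> step_arm:
  plan:
    - [1,0,0.001,0,0]
    - [1,0,0.001,0,0]
    - [1,0,0,0,0]

```text
time_s: 89.5
tcp_pos: [0.5561, 0.3056, 0.1352]
tool_rot: [0.812, 1.453, -0.824]
ft_force: [0.4, 0.4, -0.6]
width: 0.0078
```

Run:
```python
from h import *
gl();go(pk(0,-.046,0),30.18,.0705)
snap('scene','pics/s36.png')
crop('pics/s36.png','z.png',245,223,80,50,10)
```

```text
g loc [-44.2  -0.3] z 0.0703
t=89.5 g=[0.5537 0.3065 0.0703] th=30.19 tilt=2.24 w=7.8 F=[ 0.4  0.4 -0.6]
  toolx [-0.0369  0.013  -0.9992]
  now-frame dx=-0.0002 dy=-0.0018 dz=-0.0003 turn=0.0001 (dth=-0.0); after turn first: dy=-0.0018 dz=-0.0003
```

View z.png

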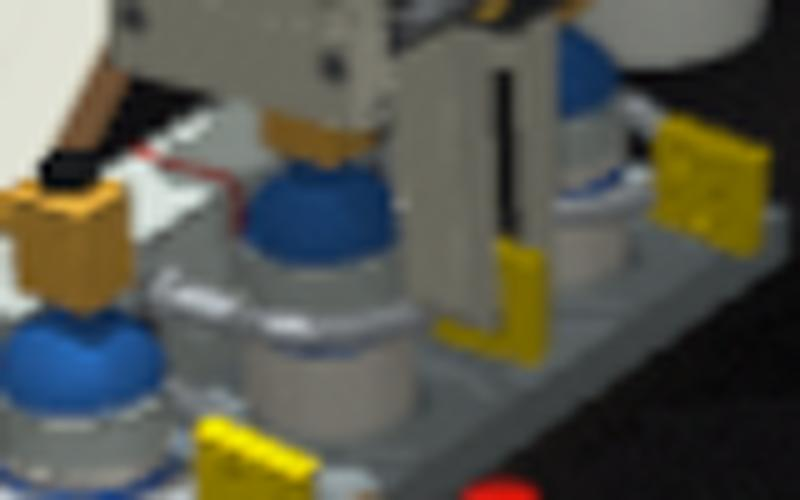

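>>> step_arm:
  plan:
    - [1,0,0.0015,0,0]
    - [1,0,0.0015,0,0]

```text
time_s: 89.72
tcp_pos: [0.5567, 0.3059, 0.1347]
tool_rot: [0.808, 1.455, -0.828]
ft_force: [-5.9, -2.2, 2.4]
width: 0.0076
```

Run:
```python
from h import *
gl();go(pk(0,-.046,0),30.18,.0705)
```

```text
g loc [-44.   -0.4] z 0.0698
t=89.7 g=[0.554  0.3065 0.0698] th=30.20 tilt=2.43 w=7.6 F=[-5.9 -2.2  2.4]
  toolx [-0.0413  0.0097 -0.9991]
  now-frame dx=-0.0006 dy=-0.0020 dz=-0.0004 turn=0.0004 (dth=-0.0); after turn first: dy=-0.0020 dz=-0.0004
```

>>> step_arm:
  plan:
    - [1,0,0.0015,0,0]
    - [1,0,0.001,0,0]
    - [1,0,-0.001,0,0]
    - [0.8,0,0,0,0]
    - [0.6,0,0,0,0]
    - [0.5,0,0,0,0]
    - [0.5,0,0,0,0]

```text
time_s: 90.3
tcp_pos: [0.5578, 0.3068, 0.1354]
tool_rot: [0.808, 1.455, -0.828]
ft_force: [-0.3, 0.2, -0.2]
width: 0.0219
```

Run:
```python
from h import *
gl();go(pk(0,-.046,0),30.18,.0705)
```

```text
g loc [-42.6  -0.2] z 0.0705
t=90.3 g=[0.5551 0.3074 0.0705] th=30.22 tilt=2.43 w=21.9 F=[-0.3  0.2 -0.2]
  toolx [-0.0413  0.0097 -0.9991]
  now-frame dx=0.0001 dy=-0.0034 dz=-0.0002 turn=0.0007 (dth=-0.0); after turn first: dy=-0.0034 dz=-0.0002
```

>>> step_arm:
  plan:
    - [0.4,-0.003,-0.001,0,0]
    - [0.4,-0.006,-0.001,0,0]
    - [0.4,-0.01,0,0,0]
    - [0.4,-0.015,0,0,0]
    - [0.4,-0.02,0,0,0]
    - [0.2,-0.025,0,0,0]
    - [0,-0.03,-0.01,0,0]
    - [0,-0.02,-0.03,0,0]
    - [0,-0.01,-0.04,0,0]
    - [0,0,-0.04,0,0]
    - [0,0,-0.04,0,0]
    - [0,0,-0.04,0,0]
    - [0,0,-0.02,0,0]
    - [0,0,0,0,0]

```text
time_s: 91.47
tcp_pos: [0.3641, 0.1896, 0.296]
tool_rot: [0.813, 1.448, -0.821]
ft_force: [-0.2, 0.3, -0.8]
width: 0.0465
```

Run:
```python
from h import *
gl()
snap('scene','pics/s37.png');snap('top','pics/t37.png')
crop('pics/s37.png','z.png',210,190,140,110,5.5);crop('pics/t37.png','zt.png',205,130,160,130,5)
```

```text
g loc [-268.3   -4.3] z 0.231
```

View z.png

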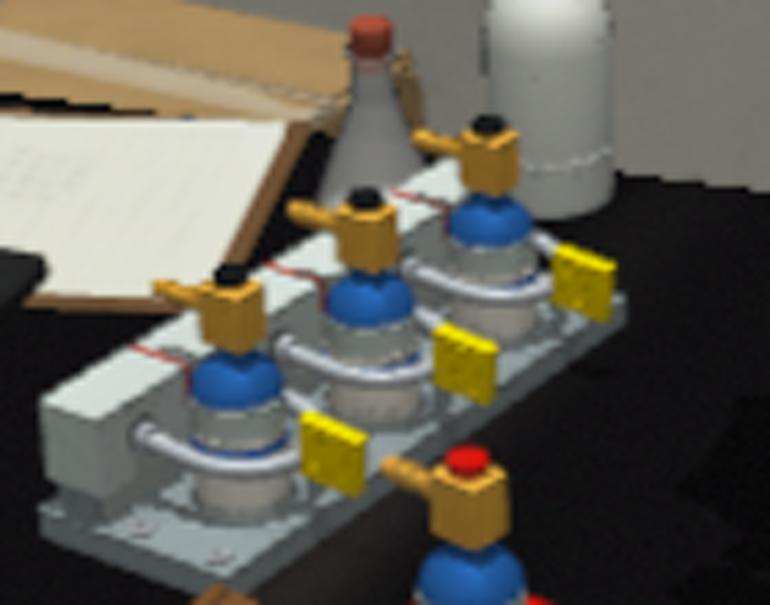

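View zt.png

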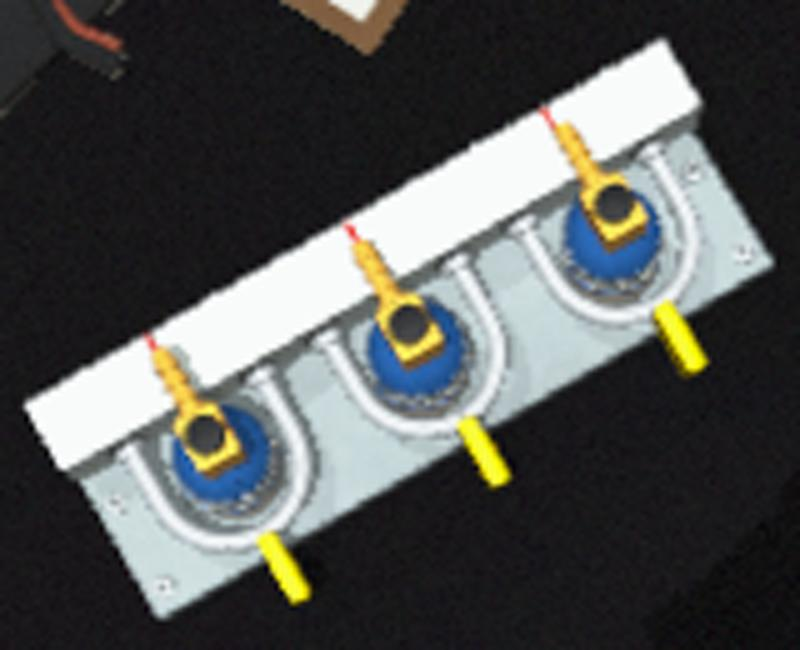

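View pics/t37.png

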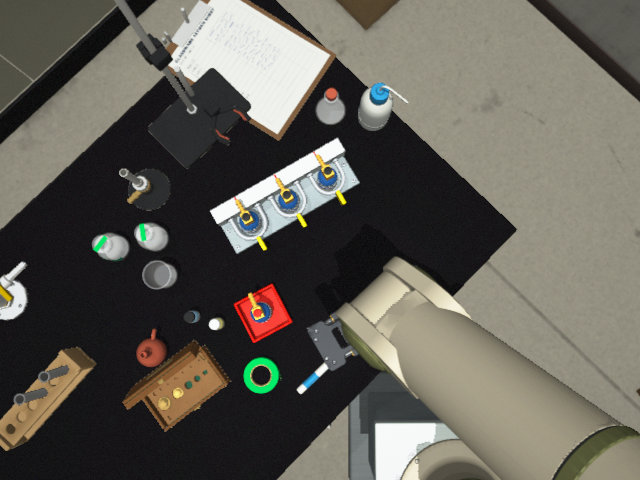

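Run:
```python
from h import *
f=lambda u,v,z: loc(px2w('top',*cp(u,v,205,130,5),z))
for i,(c,o,t0,t1) in {1:((207,433),(157,352),(262,537),(305,600)),0:((410,323),(360,245),(463,420),(503,485)),-1:((613,203),(564,127),(660,305),(703,372))}.items():
    a,b=f(*c,.115),f(*o,.097); d=b-a
    print(i,'cap',a-[0,90*i],'outlet ang',np.degrees(np.arctan2(d[1],d[0])).round(1),'tab',(f(*t0,.066)-[0,90*i]),(f(*t1,.066)-[0,90*i]))
for (n,t) in (('top','ubolt_0_grip'),('scene','ubolt_0_grip'),('scene','spent_mid'),('top','spent_mid')):
    print(n,t,[(np.round(x['bbox']),round(x['p'],2)) for x in find_in(n,t)][:5])
crop('pics/s37.png','z.png',240,255,110,90,7)
```

```text
1 cap [ 2.6 -2.8] outlet ang 2.6 tab [-34.4   0.7] [-64.3  -1.6]
0 cap [0.4 0.8] outlet ang 0.9 tab [-34.1  -0. ] [-64.2  -0.6]
-1 cap [1.4 1.7] outlet ang -1.6 tab [-33.7   0.2] [-65.2  -0.8]
top ubolt_0_grip [(array([306., 160.,  42.,  45.]), 0.97), (array([205., 138., 154., 113.]), 0.16)]
scene ubolt_0_grip [(array([286., 238.,  39.,  12.]), 0.77)]
scene spent_mid [(array([280., 273.,  27.,  52.]), 0.96)]
top spent_mid [(array([246., 294.,  25.,  29.]), 0.85), (array([210., 136., 149., 116.]), 0.58)]
```

View z.png

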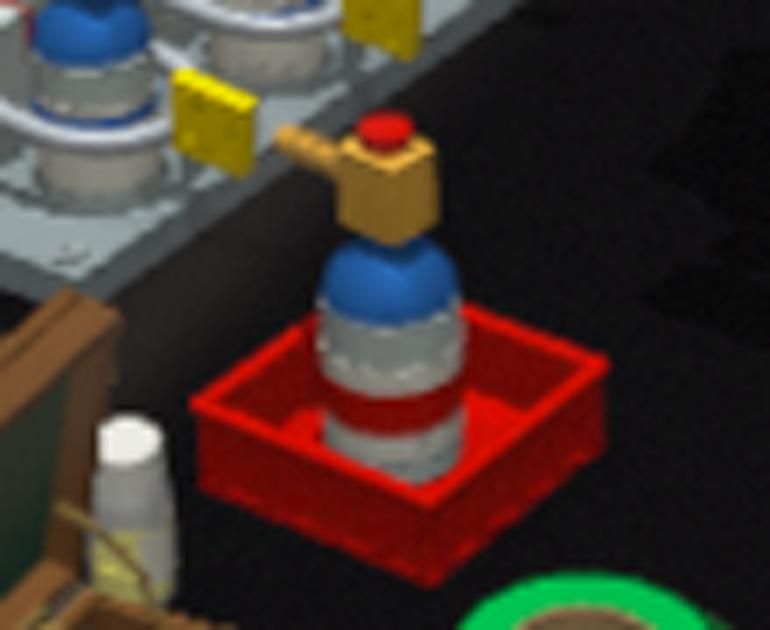

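```bash
python3 -c "
from rig import sign_off
print(sign_off())"
```

```text
the job is handed in; nothing more can be done
None
```

The cylinder change is finished and handed in at about 92 s of the 210 s allowed. No verdict was reported.

- **Empty:** it was taken out from under its U-bolt and stands upright in the red tray, clear of the walls.
- **Full cylinders:** all three were present. Each now stands in its own pocket with a U-bolt round its body. All three U-bolts were needed, so none was left over to stow.
- **Outlets:** in the last top picture they point within about 1–3° of their marks.
- **U-bolts:** all three sit alike, with the collars against the bar. The last one stopped at about 6 N when pushed home. Tab centres measure about 49 mm in front of the pocket centres instead of 46 mm; I put that down to the expected sag after release.
- **Left cylinder:** its cap reads about 3–4 mm off the pocket centre. That is more than the 2 mm of play in the pocket, but the reading is rough, and it looks upright in both pictures.
- **Detector:** it reported only one of the three U-bolts in each picture, so I checked the other two by eye.
- **Other things on the bench:** in the last pictures nothing was knocked over and the arm was clear of everything.

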